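Reload and lock the seal-tape spindles on the sampling table

ROBOT

A 6-joint arm with a two-finger parallel gripper is mounted at the origin on the work surface. World frame = base frame: x ahead of the robot, y to its left, z up, the work surface at z = 0. Lengths are in m, angles in rad, forces in N, time in s.
With the tool pointing down it reaches from about 0.4 to 0.925 m from the base axis. Payload 3.4 kg.
Tool frame: the origin (TCP) lies between the finger pads; the fingertips stand 14 mm ahead of it and the grasp point (between the pads) lies 5 mm behind it (nose_length is the distance from the TCP to the fingertips, in m); z points along the fingers, y is the direction in which the jaws open and shut (so a half turn about z gives the same grasp; the last joint's range is limited). The gripper opens to 85 mm and grips with 20 to 120 N. Pads are 22 mm wide; open, the fingers measure 114 mm over their backs; the gripper's body (76 mm by 85 mm) begins 54 mm behind the grasp point. The pads swing forward as they close: fully open they stand 13 mm farther back than shut.
Start: joints at [1.151, 0.307, 1.506, -0, 1.328, -0.073], TCP at [0.195, 0.541, 0.245] pointing down, gripper open.
Joint ranges: [-3.12, 3.12], [-1.05, 2.28], [0.14, 2.33], [-1.42, 4.57], [0.1, 2.73], [-2.68, 2.68]. Speed limits (rad/s): [2.57, 2.57, 3.14, 3.14, 3.14, 3.14].

INTERFACE

Orientations are given as a unit quaternion [w, x, y, z].
In Python, from workcell import observe, camera, close_job, nose_length gives the robot as it stands.
- The arm moves only by the tool send_rows, never from a script. Its argument "commands" is a list of rows, each a list of 6 numbers: the shift along the tool's x, y, z in cm, then the turn, a rotation vector about the tool's x, y, z in degrees. A call has exactly 5 rows; each row shifts and turns the pose as measured when the row begins, along the tool's axes as they then stand; what a row does not reach is not made up. A row lasts 1/12 s, in which the tool goes at most 41.7 mm and 7.16 degrees, less where a joint would pass 70% of its speed; a pose out of reach is approached as far as the arm can. A call with a gripper value outside its range is refused whole. "hand" is the finger opening in cm, from 0 to 8.54, set as the call begins (left out, the last holds). The fingers move at their own pace and stop on an object; the grip force is fixed at half the most. Time passes only in rows, so rows that do not move let the fingers close, or fill a call up. It gives the time, the measured TCP pose, the force and the opening at its end, in the units of the state.
- observe(): the state, without advancing time (a new reading comes with each control period).
- camera(name): name is "scene" or "top" or "wrist"; returns a dict with "image" (480x640x3 uint8, red, green, blue), "depth" (480x640 float32, m along the optical axis (not along the pixel's ray), 0 where there is no reading), "fx", "fy", "cx", "cy" (pixels), "k1" (the pictures are not rectified: a ray, as slopes to the right and down, at radius r is drawn at 1 + k1 r^2 times it, then the intrinsics apply), "T" (4x4, takes a point from camera to world coordinates); the wrist camera has in their place "hand_eye" (4x4, takes a point from camera to tool coordinates, whose origin is the TCP and whose axes are the flange's). Camera axes: x right, y down, z forward; pixel columns grow to the right and rows downward; lengths in m; the calibration is good to about 2 mm. A picture is of the moment at which its call begins: read the wrist's pose just before it.
- close_job(): hands the job in, once; it reports no verdict.
The state is a dict: "time_s": time; "qpos": joint angles; "joint_velocities": joint speeds; "effort": joint torques, N m; "tcp_pos": TCP position; "ee_rot": TCP orientation; "wrist_force": force on the tool from outside, world axes, zero at the start; "wrist_torque": the same for the moment, N m; "opening": finger opening in m.
Only numpy, scipy, OpenCV 4.12 (cv2) and the standard library are available. Lean on these libraries where they do the work, as an engineer would, in place of code of your own. Each camera call takes 0.05 s, during which the arm holds its last target.

TASK

Get the seal-tape spindles ready for the next batch of bottles: take any empty paperboard core off its spindle and drop it into the wooden caddy, then slide every tape roll on the table flat down onto the spindle that suits its hole, wide rolls on the thick spindle and small rolls on the thin one. Finally lock both spindles by taking the two spring clips off the caddy's rim and clipping one upright onto the narrow neck at the top of each spindle, pushed fully down and let go. Leave the bottle and the paper cup beside the rolls standing where they are.

Things in the scene. Friction and masses are not known exactly. Their poses are not given: they have to be found in the camera images.
- wide_roll_1_center (a point): wide roll of brown kraft-paper sealing tape with a white core, lying flat: 60 outside diameter, 22 high, hole 27 right through; 50 g. The point is its centre, half-way up; z is its axis. May be absent.
- wide_roll_2_center (a point): wide roll of brown kraft-paper sealing tape with a white core, lying flat: 60 outside diameter, 22 high, hole 27 right through; 50 g. The point is its centre, half-way up; z is its axis. May be absent.
- small_roll_1_center (a point): small roll of brown kraft-paper sealing tape with a white core, lying flat: 44 outside diameter, 22 high, hole 17 right through; 26 g. The point is its centre, half-way up; z is its axis. May be absent.
- small_roll_2_center (a point): small roll of brown kraft-paper sealing tape with a white core, lying flat: 44 outside diameter, 22 high, hole 17 right through; 26 g. The point is its centre, half-way up; z is its axis. May be absent.
- wide_core_center (a point): empty white paperboard core (tube) of a wide roll, at the start standing on the foot of the thick spindle, around its shaft: 34 outside diameter, 22 high, hole 27. The point is its centre, half-way up. May be absent.
- small_core_center (a point): empty white paperboard core (tube) of a small roll, at the start standing on the foot of the thin spindle, around its shaft: 24 outside diameter, 22 high, hole 17. The point is its centre, half-way up. May be absent.
- thick_spindle_foot (a point): thick spindle, fixed: a dark steel disc foot (110 diameter, 10 high), an upright shaft 20 diameter rising 45 above the foot (room for two rolls of 22), and on it a neck 10 diameter and 20 high. The point is on the axis, on the top face of the foot; z is up.
- thick_spindle_tip (a point): top end of the thick spindle's neck (10 diameter), on the axis, 65 above the top face of its foot.
- thin_spindle_foot (a point): thin spindle, fixed: a dark steel disc foot (110 diameter, 10 high), an upright shaft 12 diameter rising 45 above the foot (room for two rolls of 22), and on it a neck 10 diameter and 20 high. The point is on the axis, on the top face of the foot; z is up.
- thin_spindle_tip (a point): top end of the thin spindle's neck (10 diameter), on the axis, 65 above the top face of its foot.
- caddy_floor (a point): open wooden caddy, fixed: 140 (x) by 180 (y) outside, 60 high, walls and floor 10 thick. The point is the centre of its inner floor, 10 above the table; the rim is 50 above it. At the start both clips are clipped on the rim of its -x wall (wall mid-line at x = -65 in this frame).
- clip_1_pivot (a point): black spring clip like a big clothes peg, 45 g (both alike). Point: centre of its hinge barrel (12 diameter, along y). Handles (26 wide in y) rise 40 above, leaning apart, 38 over their outer faces at the top; jaws (30 wide in y, 6 thick) reach 24 below. Starts upright astride the caddy wall, barrel on the rim. Fully home, the point is 6 above the rim or pin end. Frame: the -x half's.
- clip_1_jaw (a joint): angle between this clip's halves: 0 = jaws parallel, 10 mm apart (as on the 10 mm wall or neck); -0.1 = shut on nothing; 0.4 = fully squeezed, jaws 16 apart half-way down, handles parallel, 22 over outer faces, the frame's z leaning 0.2 rad. Squeezing the handles together along x opens it (10 N at mid-handle holds it fully open); a spring shuts it when let go.
- clip_2_pivot (a point): black spring clip like a big clothes peg, 45 g (both alike). Point: centre of its hinge barrel (12 diameter, along y). Handles (26 wide in y) rise 40 above, leaning apart, 38 over their outer faces at the top; jaws (30 wide in y, 6 thick) reach 24 below. Starts upright astride the caddy wall, barrel on the rim. Fully home, the point is 6 above the rim or pin end. Frame: the -x half's.
- clip_2_jaw (a joint): angle between this clip's halves: 0 = jaws parallel, 10 mm apart (as on the 10 mm wall or neck); -0.1 = shut on nothing; 0.4 = fully squeezed, jaws 16 apart half-way down, handles parallel, 22 over outer faces, the frame's z leaning 0.2 rad. Squeezing the handles together along x opens it (10 N at mid-handle holds it fully open); a spring shuts it when let go.
- cup_center (a point): paper cup, 72 across, 85 high, bystander; the point is half-way up
- bottle_center (a point): amber bottle, 74 across, 270 high, bystander; the point is 130 above its base
Mind the look-alikes: they are no part of the job. What is shaped like the part that bears clip_1_pivot but purple is not meant.

How it is judged:
At the end, for the whole second after the job is handed in: Every roll is on its own spindle (within 6 mm of the axis, centre at most 38 mm above the foot, tilt < 0.12 rad); cores in the caddy, centre < 40 mm above its floor; a clip on each neck (within 10 mm of the axis, pivot 2-15 mm above its end, tilt < 0.3, jaw -0.05 to 0.1 rad) (horizontal distance between each of wide_roll_1_center, wide_roll_2_center and thick_spindle_foot below 0.006 m and z of each of wide_roll_1_center, wide_roll_2_center in the frame of thick_spindle_foot below 0.038 m and angle between each of wide_roll_1_center, wide_roll_2_center, small_roll_1_center, small_roll_2_center's own z axis and vertical below 0.12 rad and horizontal distance between each of small_roll_1_center, small_roll_2_center and thin_spindle_foot below 0.006 m and z of each of small_roll_1_center, small_roll_2_center in the frame of thin_spindle_foot below 0.038 m and x of wide_core_center in the frame of caddy_floor between -0.061 and 0.061 m and y of wide_core_center in the frame of caddy_floor between -0.081 and 0.081 m and z of each of wide_core_center, small_core_center in the frame of caddy_floor below 0.04 m and x of small_core_center in the frame of caddy_floor between -0.061 and 0.061 m and y of small_core_center in the frame of caddy_floor between -0.081 and 0.081 m and (((horizontal distance between clip_1_pivot and thick_spindle_tip below 0.01 m and z of clip_1_pivot in the frame of thick_spindle_tip between 0.002 and 0.015 m and angle between clip_1_pivot's own z axis and vertical below 0.3 rad and value of joint clip_1_jaw between -0.05 and 0.1 rad) and (horizontal distance between clip_2_pivot and thin_spindle_tip below 0.01 m and z of clip_2_pivot in the frame of thin_spindle_tip between 0.002 and 0.015 m and angle between clip_2_pivot's own z axis and vertical below 0.3 rad and value of joint clip_2_jaw between -0.05 and 0.1 rad)) or ((horizontal distance between clip_2_pivot and thick_spindle_tip below 0.01 m and z of clip_2_pivot in the frame of thick_spindle_tip between 0.002 and 0.015 m and angle between clip_2_pivot's own z axis and vertical below 0.3 rad and value of joint clip_2_jaw between -0.05 and 0.1 rad) and (horizontal distance between clip_1_pivot and thin_spindle_tip below 0.01 m and z of clip_1_pivot in the frame of thin_spindle_tip between 0.002 and 0.015 m and angle between clip_1_pivot's own z axis and vertical below 0.3 rad and value of joint clip_1_jaw between -0.05 and 0.1 rad)))); the robot touches nothing.
It fails at once if the cup is shifted more than 50 mm or knocked over (distance of cup_center from where it was at the start of the episode above 0.05 m or angle between cup_center's own z axis and vertical above 0.5 rad).
It fails at once if the bottle is shifted more than 50 mm or knocked over (distance of bottle_center from where it was at the start of the episode above 0.05 m or angle between bottle_center's own z axis and vertical above 0.5 rad).
Of wide_roll_1, wide_roll_2 only 1 to 2 are there at a start; the rules pass over those that are not, and their reading is None.
Of small_roll_1, small_roll_2 only 1 to 2 are there at a start; the rules pass over those that are not, and their reading is None.
Of wide_core, small_core only 1 to 2 are there at a start; the rules pass over those that are not, and their reading is None.
At some moment in a run one of wide_roll_1, wide_roll_2, small_roll_1, small_roll_2 may be knocked a few centimetres aside while the robot is not near it.
It also fails if it takes over 210 s, if anything falls off the work surface, if the arm or the gripper's body presses on something with over 40 N, if the wrist force passes 120 N, or if a joint passes its speed limit or range.

## Working session

There is one attempt and no reset: what is moved stays moved. The work goes in short steps, Python scripts to look and compute and a tool call to move; the robot and the scene stay as the last step left them, time stands still between calls to the robot, and variables do not carry over. Pictures are saved under pics/ and viewed, and the job is handed in when it is done.

Besides the shell and the picture viewer there is one more tool, called after "Call:" in YAML: its name, and indented under it one key for each argument. send_rows: Moves the arm, as the interface text tells. Its arguments: {"type":"object","properties":{"commands":{"type":"array","items":{"type":"array","items":{"type":"number"}}},"hand":{"type":"number"}},"required":["commands"]}

```bash
ls; mkdir -p pics
python3 - <<'E'
from workcell import observe,camera,nose_length
import cv2
s=observe();print(s)
print(nose_length)
for n in["scene","top","wrist"]:
    c=camera(n);cv2.imwrite(f"pics/{n}0.png",c["image"][:,:,::-1])
    print(n,{k:v for k,v in c.items() if k not in("image","depth")})
E
```

```text
pics
{'time_s': 0.0, 'qpos': array([ 1.15150776e+00,  3.07566382e-01,  1.50771998e+00,  3.98352926e-05,
        1.32838649e+00, -7.35092494e-02]), 'joint_velocities': array([-0.00020864,  0.00018546,  0.00060192,  0.00081211, -0.0009765 ,
        0.00083804]), 'effort': array([-1.76260488e-03, -4.57544160e+01, -2.51909977e+01, -5.45563016e-04,
        1.33346755e-02,  1.48413352e-05]), 'tcp_pos': array([0.19461793, 0.54032889, 0.24436723]), 'ee_rot': array([-2.72440300e-04,  1.72034280e-01,  9.85090414e-01, -1.00396971e-03]), 'wrist_force': array([-0.61421576, -0.15116375, -0.3288146 ]), 'wrist_torque': array([-0.01413832, -0.02962145,  0.02193565]), 'opening': 0.08545644115068494}
0.014
scene {'fx': 520.3219421469299, 'fy': 520.3219421469299, 'cx': 320.72836295290546, 'cy': 247.05313905675354, 'k1': -0.019968831580176427, 'T': array([[-0.04968965,  0.73028227, -0.681336  ,  1.30929934],
       [ 0.99873797,  0.03133978, -0.03924651,  0.04370292],
       [-0.00730811, -0.68242628, -0.73091789,  0.96092179],
       [ 0.        ,  0.        ,  0.        ,  1.        ]])}
top {'fx': 438
[... 158 characters left out ...]
  0.12927956,  0.41902904],
       [-0.99978742,  0.01233178,  0.01652407,  0.00143538],
       [-0.01797881, -0.12908529, -0.9914705 ,  1.09821615],
       [ 0.        ,  0.        ,  0.        ,  1.        ]])}
wrist {'fx': 343.8723131527729, 'fy': 343.8723131527729, 'cx': 319.284570610367, 'cy': 233.1311252250431, 'k1': -0.06356448195271984, 'hand_eye': array([[ 8.72347995e-04, -9.58574173e-01, -2.84841699e-01,
         7.08984304e-02],
       [ 9.99999543e-01,  7.24505308e-04,  6.24401272e-04,
        -8.91400263e-04],
       [-3.92165611e-04, -2.84842113e-01,  9.58574367e-01,
        -1.28067737e-01],
       [ 0.00000000e+00,  0.00000000e+00,  0.00000000e+00,
         1.00000000e+00]])}
```

View pics/top0.png

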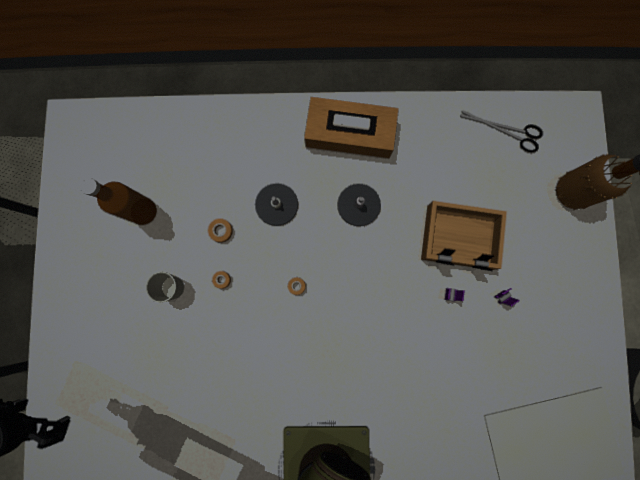

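View pics/scene0.png

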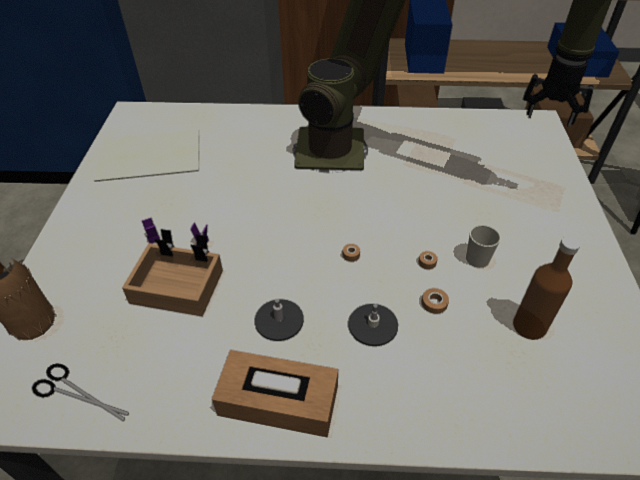

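View pics/wrist0.png

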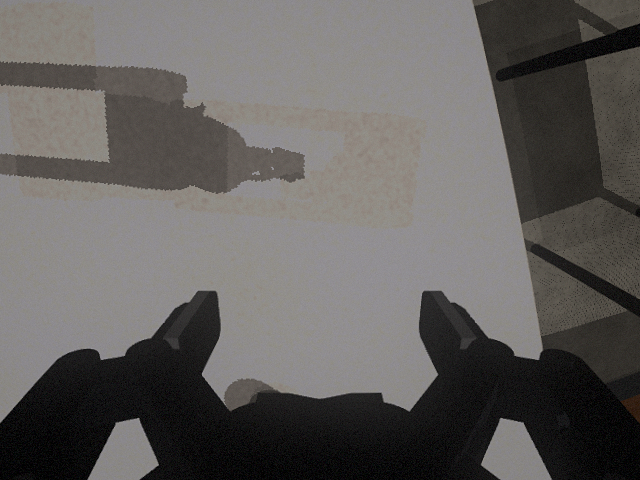

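```bash
cat > h.py <<'E'
import numpy as np,cv2
from workcell import observe,camera
from scipy.spatial.transform import Rotation as R
def tool(s=None):
    s=s or observe();q=s["ee_rot"];T=np.eye(4);T[:3,:3]=R.from_quat([q[1],q[2],q[3],q[0]]).as_matrix();T[:3,3]=s["tcp_pos"];return T
def cam(n):
    if n=="wrist":
        t=tool();c=camera(n);c["T"]=t@c["hand_eye"]
    else:c=camera(n)
    return c
def ray(c,u,v):
    K=np.array([[c["fx"],0,c["cx"]],[0,c["fy"],c["cy"]],[0,0,1.]])
    p=cv2.undistortPoints(np.array([[[u,v]]],float),K,np.array([c["k1"],0,0,0.]))[0,0]
    return c["T"][:3,3],c["T"][:3,:3]@np.array([p[0],p[1],1])
def atz(c,u,v,z):
    o,d=ray(c,u,v);return o+d*(z-o[2])/d[2]
def dep(c,u,v):
    o,d=ray(c,u,v);return o+d*c["depth"][int(round(v)),int(round(u))]
def proj(c,P):
    P=np.atleast_2d(P);Ti=np.linalg.inv(c["T"]);p=P@Ti[:3,:3].T+Ti[:3,3]
    K=np.array([[c["fx"],0,c["cx"]],[0,c["fy"],c["cy"]],[0,0,1.]])
    return cv2.projectPoints(p,np.zeros(3),np.zeros(3),K,np.array([c["k1"],0,0,0.]))[0][:,0]
def cloud(c):
    v,u=np.mgrid[0:480,0:640]
    K=np.array([[c["fx"],0,c["cx"]],[0,c["fy"],c["cy"]],[0,0,1.]])
    p=cv2.undistortPoints(np.stack([u,v],-1).reshape(-1,1,2).astype(float),K,np.array([c["k1"],0,0,0.]))[:,0]
    d=c["depth"].reshape(-1,1);X=np.c_[p,np.ones(len(p))]*d
    W=X@c["T"][:3,:3].T+c["T"][:3,3];W[d[:,0]==0]=np.nan
    return W.reshape(480,640,3)
def crop(c,u0,v0,w,h,k,name):
    im=c["image"][v0:v0+h,u0:u0+w,::-1]
    im=cv2.convertScaleAbs(im,alpha=1.3,beta=15)
    cv2.imwrite("pics/"+name,cv2.resize(im,None,fx=k,fy=k,interpolation=cv2.INTER_CUBIC))
E
python3 - <<'E'
from h import *
c=cam("top");crop(c,140,170,200,140,4,"t1.png");crop(c,320,170,200,140,4,"t2.png")
W=cloud(c)
for n,u,v in [("wide",220,230),("sm1",222,281),("sm2",297,286),("thinfoot?",276,204),("foot2",358,205),("foot1edge",290,190),("table",250,330),("caddyfl",468,230),("clip1",446,254),("clip2",484,260),("cup",163,287),("bottle",110,195)]:
    print(n,W[v,u].round(4))
s=cam("scene");crop(s,110,210,200,140,4,"s1.png");crop(s,240,230,200,140,4,"s2.png")
E
```

```text
wide [ 0.5832  0.2661 -0.0009]
sm1 [ 0.4536  0.2591 -0.0024]
sm2 [0.4393 0.07   0.0014]
thinfoot? [0.6422 0.1196 0.0299]
foot2 [ 0.6355 -0.0835  0.0365]
foot1edge [0.6816 0.086  0.0123]
table [0.3322 0.1869 0.0007]
caddyfl [ 0.5734 -0.3596  0.0117]
clip1 [ 0.5088 -0.2852  0.0699]
clip2 [ 0.4933 -0.3731  0.073 ]
cup [0.4396 0.4069 0.0045]
bottle [0.6308 0.4545 0.2047]
```

View pics/t1.png

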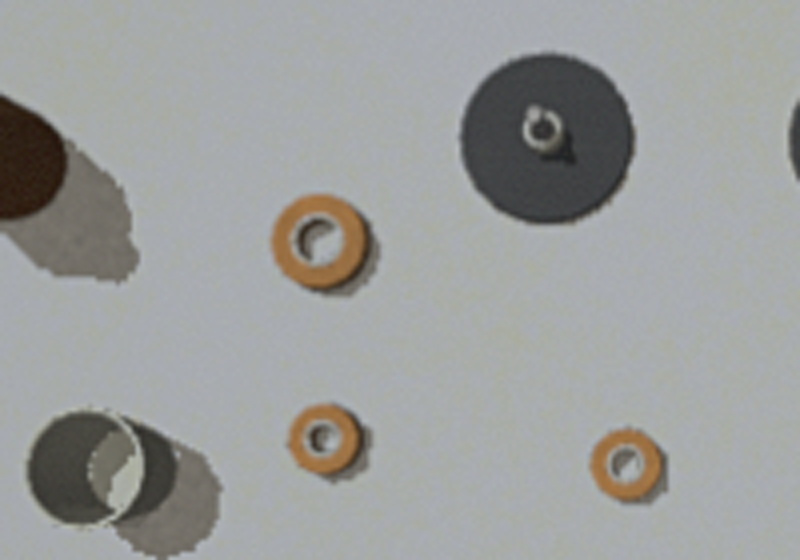

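View pics/t2.png

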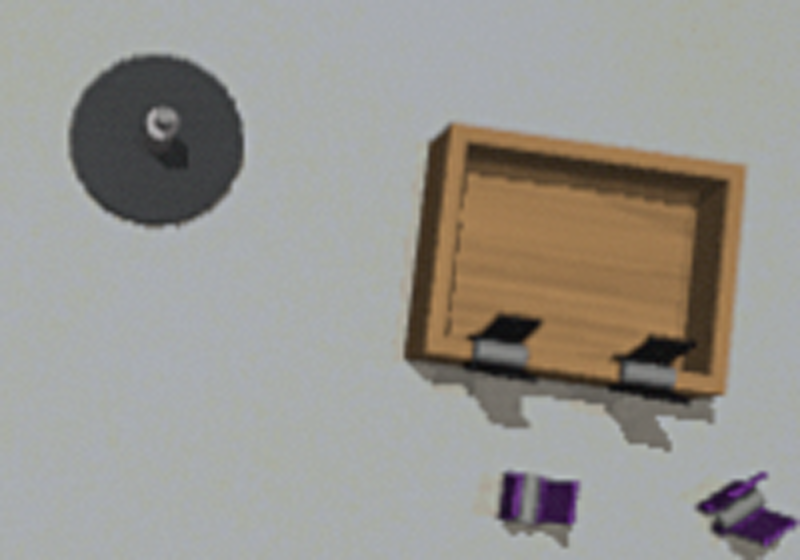

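View pics/s1.png

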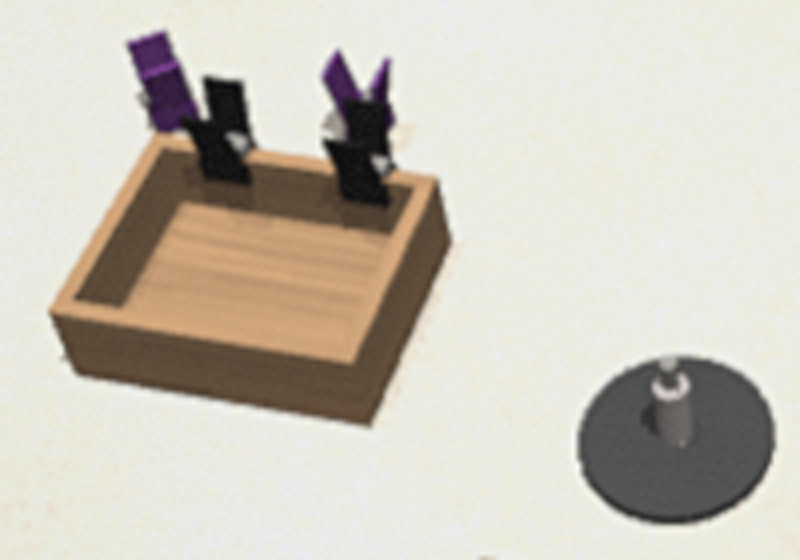

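View pics/s2.png

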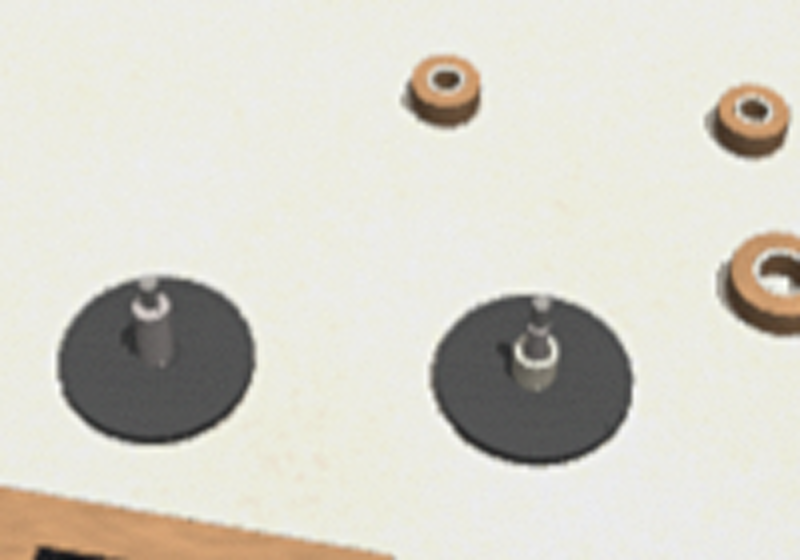

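```bash
cat > m.py <<'E'
from h import *
def tri(a,b):
    (o1,d1),(o2,d2)=a,b
    d1=d1/np.linalg.norm(d1);d2=d2/np.linalg.norm(d2)
    t=np.linalg.lstsq(np.c_[d1,-d2],o2-o1,rcond=None)[0]
    p,q=o1+t[0]*d1,o2+t[1]*d2
    return (p+q)/2,np.linalg.norm(p-q)
def rolls(c,W=None):
    hsv=cv2.cvtColor(c["image"],cv2.COLOR_RGB2HSV)
    m=cv2.inRange(hsv,(8,90,90),(20,255,255))
    n,l,st,ce=cv2.connectedComponentsWithStats(m)
    return m,[(st[i],ce[i]) for i in range(1,n) if 60<st[i][4]<1500]
E
python3 - <<'E'
from m import *
t=cam("top");s=cam("scene")
for n,c in(("top",t),("scene",s)):
    for st,ce in rolls(c)[1]: print(n,st,ce.round(1),atz(c,*ce,0.022).round(4))
W=cloud(t)
# depth-based: pixels with z 0.055..0.08 near spindle
for nm,c in(("top",t),("scene",s)):
    W=cloud(c)
    for y0 in(-.08,.115):
        near=(abs(W[...,0]-.63)<.08)&(abs(W[...,1]-y0)<.08)
        foot=near&(W[...,2]>.005)&(W[...,2]<.014)
        (cx,cy),r=cv2.minEnclosingCircle(W[foot][:,:2].astype(np.float32));print(nm,y0,'foot',cx,cy,r,np.median(W[foot][:,2]))
        tip=near&(W[...,2]>.066);print('tip',W[tip].mean(0).round(4),tip.sum(),W[tip].max(0))
        v,u=np.nonzero(tip);print(' px',u.mean() if len(u) else None,v.mean() if len(v) else None)
    near=(abs(W[...,0]-.56)<.14)&(abs(W[...,1]+.32)<.16)
    rim=near&(abs(W[...,2]-.06)<.004)
    print(nm,'rim',cv2.minAreaRect(W[rim][:,:2].astype(np.float32)),np.median(W[rim][:,2]))
E
```

```text
top [208 219  23  22 245] [219.1 229.6] [0.5809 0.263  0.022 ]
top [212 271  17  17 139] [220.2 279.2] [0.4573 0.258  0.022 ]
top [288 278  17  17 152] [296.  285.7] [0.4397 0.0712 0.022 ]
scene [ 386   55  148   28 1323] [460.  76.] [-0.4211  0.4481  0.022 ]
scene [581  77  19   7 115] [589.7  80.3] [-0.4124  0.903   0.022 ]
scene [584 139  16  14 116] [591.1 144.6] [-0.0248  0.7902  0.022 ]
scene [574 148  22   8  87] [582.2 152.4] [0.0156 0.7518 0.022 ]
scene [343 244  17  13 109] [351.1 250.5] [0.4424 0.0683 0.022 ]
scene [172 247  22   7  70] [182.2 250.1] [ 0.4589 -0.3475  0.022 ]
scene [420 252  17  13 114] [428.  258.2] [0.4597 0.2543 0.022 ]
scene [423 289  26  20 262] [435.4 299.1] [0.5834 0.2598 0.022 ]
top -0.08 foot 0.6335804462432861 -0.07503370195627213 0.10356118530035019 0.01114802990944308
tip [ 0.6427 -0.0866  0.0761] 15 [ 0.64683074 -0.08307338  0.07932814]
 px 360.46666666666664 198.66666666666666
top 0.115 foot 0.6304612755775452 0.11614320427179337 0.10709027200937271 0.011163341408663707
tip [0.6473 0.1212 0.0764] 17 [0.65171785 0.1264717  0.08108073]
 px 273.1764705882353 197.94117647058823
top rim ((0.5294609069824219, -0.3393215239048004), (0.19831232726573944, 0.21558775007724762), 89.1563949584961) 0.060609444361452214
scene -0.08 foot 0.6321315765380859 -0.08424925059080124 0.07743239402770996 0.009524261789623956
tip [ 0.6441 -0.0904  0.0716] 23 [ 0.6482493  -0.08670842  0.07595013]
 px 276.4347826086956 301.9130434782609
scene 0.115 foot 0.6194885969161987 0.11681400239467621 0.09567289054393768 0.009997047408560056
tip [0.6482 0.1179 0.073 ] 22 [0.6526952  0.12307367 0.07854001]
 px 374.54545454545456 306.59090909090907
scene rim ((0.5288419127464294, -0.34196528792381287), (0.1977325677871704, 0.21946650743484497), 88.7861557006836) 0.05956818708236733
```

```bash
cat > go.py <<'E'
import sys
from h import *
# usage go.py x y z phi_deg [maxstep_cm]
def plan(x,y,z,phi,ms=3.8):
    s=observe();T=tool(s);p=np.radians(phi)
    Y=np.array([np.cos(p),np.sin(p),0]);Z=np.array([0,0,-1.]);X=np.cross(Y,Z)
    G=np.c_[X,Y,Z];g=np.array([x,y,z])
    cur=T[:3,3].copy();Rc=R.from_matrix(T[:3,:3]);Rg=R.from_matrix(G)
    print("t %.1f at"%s["time_s"],cur.round(4),"phi %.1f"%np.degrees(np.arctan2(T[1,1],T[0,1])),"tiltz",T[:3,2].round(3),"open %.4f"%s["opening"],"F",s["wrist_force"].round(1),"d",np.round(g-cur,4))
    n=max(1,int(np.ceil(np.linalg.norm(g-cur)*100/ms)),int(np.ceil(np.degrees((Rc.inv()*Rg).magnitude())/6.8)))
    n=5*int(np.ceil(n/5)) if n>3 else n
    rows=[]
    for k in range(n):
        rv=(Rc.inv()*Rg).as_rotvec()/(n-k);d=Rc.inv().apply(g-cur)/(n-k)
        rows.append([round(float(a),2) for a in d*100]+[round(float(a),1) for a in np.degrees(rv)])
        cur=cur+Rc.apply(d);Rc=Rc*R.from_rotvec(rv)
    for i in range(0,n,5):
        b=rows[i:i+5];b+= [[0]*6]*(5-len(b));print("[",",".join(str([x+0 for x in r]).replace(" ","") for r in b),"]")
if __name__=="__main__": plan(*map(float,sys.argv[1:]))
E
python3 go.py .6 .12 .2 90
```

```text
t 0.3 at [0.1948 0.5408 0.2451] phi 70.2 tiltz [-0. -0. -1.] open 0.0855 F [-0.7  1.1  0.2] d [ 0.4052 -0.4208 -0.0451]
[ [-2.62,-1.29,0.23,0.0,0.0,-1.0],[-2.6,-1.34,0.23,0.0,0.0,-1.0],[-2.57,-1.38,0.23,0.0,0.0,-1.0],[-2.55,-1.43,0.23,0.0,0.0,-1.0],[-2.52,-1.47,0.23,0.0,0.0,-1.0] ]
[ [-2.5,-1.51,0.23,0.0,0.0,-1.0],[-2.47,-1.56,0.23,0.0,0.0,-1.0],[-2.44,-1.6,0.23,0.0,0.0,-1.0],[-2.42,-1.64,0.23,0.0,0.0,-1.0],[-2.39,-1.68,0.23,0.0,0.0,-1.0] ]
[ [-2.36,-1.72,0.23,0.0,0.0,-1.0],[-2.33,-1.76,0.23,0.0,0.0,-1.0],[-2.3,-1.8,0.23,0.0,0.0,-1.0],[-2.27,-1.84,0.23,0.0,0.0,-1.0],[-2.23,-1.88,0.23,0.0,0.0,-1.0] ]
[ [-2.2,-1.92,0.23,0.0,0.0,-1.0],[-2.17,-1.96,0.23,0.0,0.0,-1.0],[-2.13,-2.0,0.23,0.0,0.0,-1.0],[-2.1,-2.03,0.23,0.0,0.0,-1.0],[-2.06,-2.07,0.23,0.0,0.0,-1.0] ]
```

Candidates (top view):
- Rolls: wide at (219,230), small at (220,279) and (296,286).
- Spindles: thin with the white core at (276,203), thick without a core at (359,205).
- Clips: black ones on the rim at (446,256) and (484,261). The purple look-alikes at (454,296) and (507,298) are not wanted.
- First target: the core at (276,203), confirmed in the s2 crop at (535,360).

Call:
send_rows:
  commands:
    - [-2.6,-1.3,0.23,0,0,-1]
    - [-2.6,-1.34,0.23,0,0,-1]
    - [-2.6,-1.4,0.23,0,0,-1]
    - [-2.55,-1.43,0.23,0,0,-1]
    - [-2.5,-1.5,0.23,0,0,-1]
  hand: 5

```text
time_s: 0.77
tcp_pos: [0.2958, 0.4377, 0.2332]
ee_rot: [-0.001, 0.122, 0.993, 0.002]
wrist_force: [0.0, 0.4, 0.3]
opening: 0.0498
```

Call:
send_rows:
  commands:
    - [-2.5,-1.5,0.23,0,0,-1]
    - [-2.47,-1.56,0.23,0,0,-1]
    - [-2.44,-1.6,0.23,0,0,-1]
    - [-2.42,-1.64,0.23,0,0,-1]
    - [-2.4,-1.7,0.23,0,0,-1]

```text
time_s: 1.18
tcp_pos: [0.403, 0.3288, 0.2212]
ee_rot: [0.0, 0.076, 0.997, 0.003]
wrist_force: [1.2, -0.2, -0.8]
opening: 0.0505
```

Call:
send_rows:
  commands:
    - [-2.36,-1.72,0.23,0,0,-1]
    - [-2.33,-1.76,0.23,0,0,-1]
    - [-2.3,-1.8,0.23,0,0,-1]
    - [-2.27,-1.84,0.23,0,0,-1]
    - [-2.2,-1.9,0.23,0,0,-1]

```text
time_s: 1.6
tcp_pos: [0.5112, 0.2201, 0.2093]
ee_rot: [0.001, 0.03, 1.0, 0.004]
wrist_force: [0.8, 0.1, 0.9]
opening: 0.0499
```

Call:
send_rows:
  commands:
    - [-2.2,-1.92,0.23,0,0,-1]
    - [-2.17,-1.96,0.23,0,0,-1]
    - [-2.13,-2,0.23,0,0,-1]
    - [-2.1,-2.03,0.23,0,0,-1]
    - [-2.1,-2.1,0.23,0,0,-1]

```text
time_s: 2.02
tcp_pos: [0.6205, 0.1113, 0.1968]
ee_rot: [0.001, -0.016, 1.0, 0.004]
wrist_force: [0.8, 0.5, 0.3]
opening: 0.0498
```

```bash
python3 go.py .647 .1195 .2 90
python3 - <<'E'
from h import *
c=cam("wrist");cv2.imwrite("pics/w1.png",c["image"][:,:,::-1])
E
```

```text
t 2.0 at [0.6205 0.1113 0.1968] phi 91.8 tiltz [ 0.002  0.008 -1.   ] open 0.0498 F [0.8 0.5 0.3] d [0.0265 0.0082 0.0032]
[ [-2.68,0.74,-0.3,0.4,0.1,1.8],[0,0,0,0,0,0],[0,0,0,0,0,0],[0,0,0,0,0,0],[0,0,0,0,0,0] ]
```

View pics/w1.png

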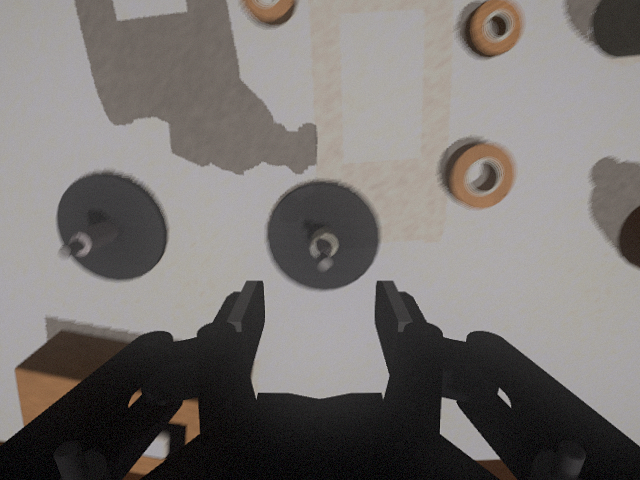

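Call:
send_rows:
  commands:
    - [-1.4,0.4,-0.2,0.4,0,1.8]
    - [-1.2,0.3,0,0,0,0]
    - [0,0,0,0,0,0]
    - [0,0,0,0,0,0]
    - [0,0,0,0,0,0]

```text
time_s: 2.48
tcp_pos: [0.6536, 0.1098, 0.1966]
ee_rot: [0.002, 0.005, 1.0, -0.002]
wrist_force: [0.0, 0.2, -0.2]
opening: 0.0499
```

```bash
python3 go.py .647 .1195 .2 90
python3 - <<'E'
from h import *
c=cam("wrist");crop(c,0,100,640,200,1.25,"w2a.png");crop(c,250,120,160,120,5,"w2.png");
np.save("pics/w2.npy",c,allow_pickle=True)
E
```

```text
t 2.5 at [0.6536 0.1098 0.1966] phi 89.4 tiltz [ 0.005 -0.005 -1.   ] open 0.0499 F [ 0.   0.2 -0.2] d [-0.0066  0.0097  0.0034]
[ [0.67,0.96,-0.35,-0.3,0.3,-0.6],[0,0,0,0,0,0],[0,0,0,0,0,0],[0,0,0,0,0,0],[0,0,0,0,0,0] ]
```

View pics/w2.png

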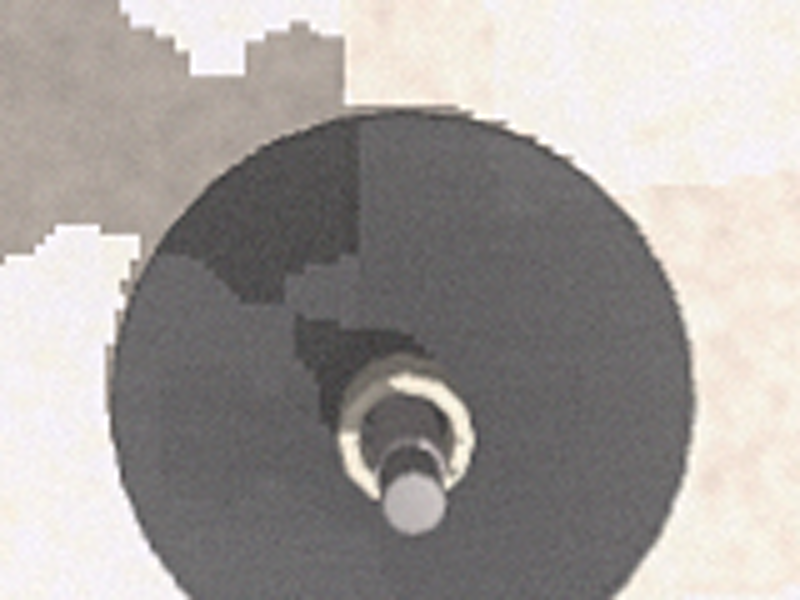

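```bash
cat > px.py <<'E'
from m import *
E
python3 - <<'E'
from m import *
c=np.load("pics/w2.npy",allow_pickle=True).item()
f=lambda x,y:(250+(x+.5)/5-.5,120+(y+.5)/5-.5)
print("tip",atz(c,*f(414,504),.075),"core",atz(c,*f(406,438),.032))
l=atz(c,*f(112,400),.01);r=atz(c,*f(692,400),.01);t=atz(c,*f(410,108),.01)
print(l,r,t,"disc centre y",(l[1]+r[1])/2,"x",t[0]+.055)
W=cloud(c);n=(W[...,2]>.0695)&(W[...,2]<.085)&(abs(W[...,0]-.645)<.03)&(abs(W[...,1]-.12)<.03)
print(W[n].mean(0),n.sum())
n=(W[...,2]>.029)&(W[...,2]<.037)&(abs(W[...,0]-.645)<.03)&(abs(W[...,1]-.12)<.03)
print("core",W[n].mean(0),W[n].min(0),W[n].max(0),n.sum())
t=cam("top");s=cam("scene")
for z in(.01,.075):
  print(atz(t,140+.25*548.5-.5,170+.25*138.5-.5,.01))
tt=(273.2,198);ss=(374.5,306.6)
print(tri(ray(t,273.2,197.9),ray(s,374.5,303.8)))
E
```

```text
tip [0.64722163 0.11796297 0.075     ] core [0.6466672  0.11796062 0.032     ]
[0.6438558  0.06392834 0.01      ] [0.64471344 0.17176046 0.01      ] [0.5916573  0.11929697 0.01      ] disc centre y 0.11784440157133591 x 0.6466573019044535
[0.64685474 0.11799093 0.07423493] 143
core [0.6447167  0.11764201 0.03146445] [0.63606536 0.10680748 0.02901956] [0.65732546 0.12954936 0.03671019] 254
[0.64599502 0.12021915 0.01      ]
[0.64599502 0.12021915 0.01      ]
(array([0.64647319, 0.11902   , 0.08060471]), np.float64(0.0033504009660938064))
```

Call:
send_rows:
  commands:
    - [0.6,0.8,0,-0.3,0.3,0.3]
    - [0,0,3,0,0,0]
    - [0,0,3,0,0,0]
    - [0,0,1,0,0,0]
    - [0,0,0,0,0,0]

```text
time_s: 3.05
tcp_pos: [0.6452, 0.1219, 0.1292]
ee_rot: [0.002, 0.007, 1.0, 0.002]
wrist_force: [-0.1, -0.2, -0.7]
opening: 0.0498
```

```bash
python3 go.py .647 .118 .085 90
```

```text
t 3.0 at [0.6452 0.1219 0.1292] phi 89.2 tiltz [ 0.005  0.004 -1.   ] open 0.0498 F [-0.1 -0.2 -0.7] d [ 0.0018 -0.0039 -0.0442]
[ [-0.08,-0.2,2.21,0.1,0.1,-0.4],[-0.09,-0.2,2.21,0.1,0.1,-0.4],[0,0,0,0,0,0],[0,0,0,0,0,0],[0,0,0,0,0,0] ]
```

Call:
send_rows:
  commands:
    - [-0.1,-0.2,2,0.1,0.1,0.8]
    - [-0.1,-0.1,2,0.1,0.1,0]
    - [0,0,0,0,0,0]
    - [0,0,0,0,0,0]
    - [0,0,0,0,0,0]

```text
time_s: 3.47
tcp_pos: [0.6477, 0.1213, 0.0936]
ee_rot: [0.002, 0.014, 1.0, 0.001]
wrist_force: [-0.4, -0.8, 1.4]
opening: 0.0504
```

```bash
python3 go.py .647 .118 .085 90
python3 - <<'E'
from h import *
c=cam("wrist");crop(c,200,180,240,160,3,"w3.png")
np.save("pics/w3.npy",c,allow_pickle=True)
E
```

```text
t 3.5 at [0.6477 0.1213 0.0936] phi 88.4 tiltz [ 0.004  0.002 -1.   ] open 0.0504 F [-0.4 -0.8  1.4] d [-0.0007 -0.0033 -0.0086]
[ [0.07,-0.33,0.86,0.1,0.2,-1.6],[0,0,0,0,0,0],[0,0,0,0,0,0],[0,0,0,0,0,0],[0,0,0,0,0,0] ]
```

View pics/w3.png

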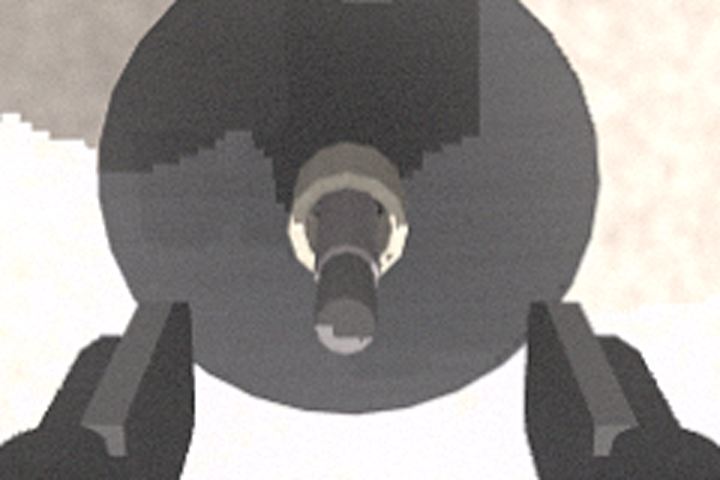

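Call:
send_rows:
  commands:
    - [0.05,-0.3,1,0.1,0.2,-1.6]
    - [0,0,1.5,0,0,0]
    - [0,0,1.5,0,0,0]
    - [0,0,1,0,0,0]
    - [0,0,0,0,0,0]

```text
time_s: 3.93
tcp_pos: [0.6545, 0.1196, 0.0529]
ee_rot: [0.009, -0.001, 1.0, 0.001]
wrist_force: [-0.7, 0.3, 0.1]
opening: 0.0499
```

```bash
python3 go.py .647 .118 .028 90
```

```text
t 3.9 at [0.6545 0.1196 0.0529] phi 90.1 tiltz [ 0.019  0.003 -1.   ] open 0.0499 F [-0.7  0.3  0.1] d [-0.0075 -0.0016 -0.0249]
[ [0.8,-0.16,2.48,0.2,1.1,0.1],[0,0,0,0,0,0],[0,0,0,0,0,0],[0,0,0,0,0,0],[0,0,0,0,0,0] ]
```

Call:
send_rows:
  commands:
    - [0.4,-0.1,0.6,0.2,0.6,0]
    - [0.3,0,0.6,0,0.4,0]
    - [0,0,0.6,0,0,0]
    - [0,0,0.3,0,0,0]
    - [0,0,0,0,0,0]

```text
time_s: 4.35
tcp_pos: [0.6493, 0.1189, 0.0336]
ee_rot: [0.002, -0.001, 1.0, -0.0]
wrist_force: [-0.1, -0.2, 0.4]
opening: 0.0495
```

```bash
python3 go.py .647 .118 .028 90
```

```text
t 4.3 at [0.6493 0.1189 0.0336] phi 90.1 tiltz [ 0.005 -0.    -1.   ] open 0.0495 F [-0.1 -0.2  0.4] d [-0.0023 -0.0009 -0.0056]
[ [0.23,-0.09,0.56,0.0,0.3,0.1],[0,0,0,0,0,0],[0,0,0,0,0,0],[0,0,0,0,0,0],[0,0,0,0,0,0] ]
```

Call:
send_rows:
  commands:
    - [0.2,-0.1,0.4,0,0.3,0]
    - [0,0,0.1,0,0,0]
    - [0,0,0,0,0,0]
    - [0,0,0,0,0,0]
    - [0,0,0,0,0,0]

```text
time_s: 4.77
tcp_pos: [0.6473, 0.1178, 0.0282]
ee_rot: [-0.0, -0.001, 1.0, -0.0]
wrist_force: [-0.1, 0.2, -0.1]
opening: 0.0501
```

Call:
send_rows:
  commands:
    - [0,0,0,0,0,0]
    - [0,0,0,0,0,0]
    - [0,0,0,0,0,0]
    - [0,0,0,0,0,0]
    - [0,0,0,0,0,0]
  hand: 1.8

```text
time_s: 5.18
tcp_pos: [0.6482, 0.1179, 0.0293]
ee_rot: [0.001, -0.001, 1.0, -0.0]
wrist_force: [-0.4, -0.1, 0.1]
opening: 0.021
```

```bash
python3 go.py .647 .118 .028 90
python3 - <<'E'
from h import *
c=cam("wrist");crop(c,200,180,240,160,3,"w4.png")
E
```

```text
t 5.2 at [0.6482 0.1179 0.0293] phi 90.1 tiltz [ 0.002 -0.    -1.   ] open 0.0210 F [-0.4 -0.1  0.1] d [-0.0012  0.0001 -0.0013]
[ [0.12,0.01,0.13,0.0,0.1,0.1],[0,0,0,0,0,0],[0,0,0,0,0,0],[0,0,0,0,0,0],[0,0,0,0,0,0] ]
```

View pics/w4.png

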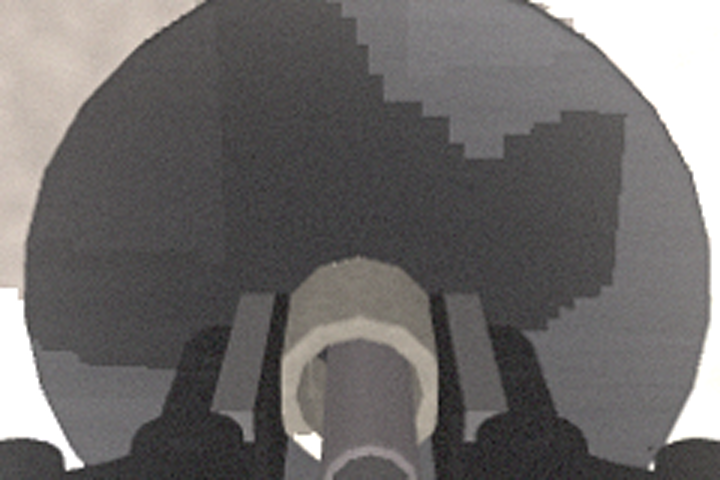

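Call:
send_rows:
  commands:
    - [0,0,0,0,0,0]
    - [0,0,-0.5,0,0,0]
    - [0,0,-1,0,0,0]
    - [0,0,-1.5,0,0,0]
    - [0,0,-1.5,0,0,0]
  hand: 1

```text
time_s: 5.65
tcp_pos: [0.6455, 0.1178, 0.0729]
ee_rot: [-0.003, -0.001, 1.0, -0.0]
wrist_force: [-0.2, 0.5, -0.1]
opening: 0.0212
```

```bash
python3 go.py .647 .118 .125 90
python3 - <<'E'
from h import *
c=cam("wrist");crop(c,200,180,240,160,3,"w5.png")
E
```

```text
t 5.7 at [0.6455 0.1178 0.0729] phi 90.1 tiltz [-0.006 -0.001 -1.   ] open 0.0212 F [-0.2  0.5 -0.1] d [0.0015 0.0002 0.0521]
[ [-0.06,0.01,-2.6,0.0,-0.2,0.0],[-0.07,0.01,-2.6,0.0,-0.2,0.0],[0,0,0,0,0,0],[0,0,0,0,0,0],[0,0,0,0,0,0] ]
```

View pics/w5.png

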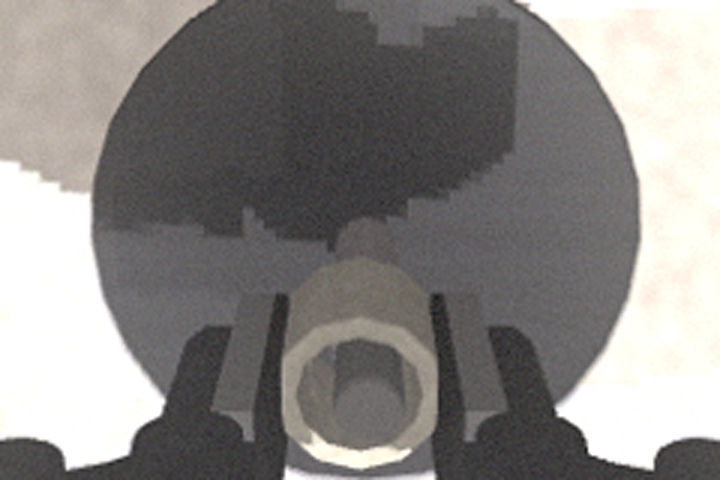

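```bash
python3 - <<'E'
from m import *
t=cam("top");s=cam("scene")
f=lambda x,y:(320+(x+.5)/4-.5,170+(y+.5)/4-.5)
A=[atz(t,*f(*p),.06) for p in((452,124),(747,165),(722,394),(427,352))]
for a in A:print(a)
print(np.mean(A,0),np.degrees(np.arctan2(*(A[1]-A[0])[:2][::-1])))
g=lambda x,y:(110+(x+.5)/4-.5,210+(y+.5)/4-.5)
B=[atz(s,*g(*p),.06) for p in((355,362),(50,312),(157,140),(440,180))]
for a in B:print(a)
print(np.mean(B,0))
E
python3 go.py .647 .0 .2 90
```

```text
[ 0.63920139 -0.26190916  0.06      ]
[ 0.61202154 -0.43931125  0.06      ]
[ 0.47442189 -0.41527509  0.06      ]
[ 0.50165356 -0.24091018  0.06      ]
[ 0.5568246  -0.33935142  0.06      ] -98.71057665030942
[ 0.63825491 -0.26214058  0.06      ]
[ 0.61161992 -0.43952749  0.06      ]
[ 0.47918294 -0.41586128  0.06      ]
[ 0.50389581 -0.24018432  0.06      ]
[ 0.55823839 -0.33942841  0.06      ]
t 5.8 at [0.647  0.1179 0.0742] phi 90.1 tiltz [-0.002 -0.    -1.   ] open 0.0212 F [-0.3  0.5 -0.5] d [-0.     -0.1179  0.1258]
[ [0.01,-2.36,-2.52,0.0,0.0,0.0],[0.01,-2.36,-2.52,0.0,0.0,0.0],[0.0,-2.36,-2.52,0.0,0.0,0.0],[0.0,-2.36,-2.52,0.0,0.0,0.0],[0.0,-2.36,-2.52,0.0,0.0,0.0] ]
```

Call:
send_rows:
  commands:
    - [0,0,-3,0,0,0]
    - [0,-2,-3,0,0,0]
    - [0,-3.8,-1.5,0,0,0]
    - [0,-4,0,0,0,0]
    - [0,-4,0,0,0,0]

```text
time_s: 6.22
tcp_pos: [0.648, -0.0144, 0.1485]
ee_rot: [-0.001, -0.007, 1.0, 0.002]
wrist_force: [0.3, -0.8, 0.1]
opening: 0.0212
```

```bash
python3 go.py .58 -.343 .155 90
```

```text
t 6.2 at [ 0.648  -0.0144  0.1485] phi 90.8 tiltz [-0.002  0.003 -1.   ] open 0.0212 F [ 0.3 -0.8  0.1] d [-0.068  -0.3286  0.0065]
[ [0.73,-3.28,-0.07,0.0,0.0,0.1],[0.72,-3.28,-0.07,0.0,0.0,0.1],[0.72,-3.28,-0.07,0.0,0.0,0.1],[0.71,-3.28,-0.07,0.0,0.0,0.1],[0.71,-3.28,-0.07,0.0,0.0,0.1] ]
[ [0.7,-3.28,-0.07,0.0,0.0,0.1],[0.7,-3.28,-0.07,0.0,0.0,0.1],[0.69,-3.28,-0.07,0.0,0.0,0.1],[0.69,-3.28,-0.07,0.0,0.0,0.1],[0.68,-3.28,-0.07,0.0,0.0,0.1] ]
```

Call:
send_rows:
  commands:
    - [0.7,-3.3,-0.1,0,0,0]
    - [0.7,-3.3,-0.1,0,0,0]
    - [0.7,-3.3,-0.1,0,0,0]
    - [0.7,-3.3,-0.1,0,0,0]
    - [0.7,-3.3,-0.1,0,0,0]

```text
time_s: 6.63
tcp_pos: [0.6133, -0.1882, 0.151]
ee_rot: [-0.002, -0.007, 1.0, 0.002]
wrist_force: [0.8, -0.5, 0.4]
opening: 0.0211
```

Call:
send_rows:
  commands:
    - [0.7,-3.3,0,0,0,0]
    - [0.7,-3.3,0,0,0,0]
    - [0.7,-3.3,0,0,0,0]
    - [0.7,-3,0,0,0,0]
    - [0.5,-2,0,0,0,0]

```text
time_s: 7.05
tcp_pos: [0.5766, -0.3469, 0.1464]
ee_rot: [-0.004, -0.006, 1.0, 0.002]
wrist_force: [0.1, 0.3, -0.3]
opening: 0.0215
```

```bash
python3 go.py .58 -.343 .06 90;python3 - <<'E'
from h import *
c=cam("wrist");crop(c,0,0,640,480,1.,"w6.png")
E
```

```text
t 7.0 at [ 0.5766 -0.3469  0.1464] phi 90.7 tiltz [-0.009  0.005 -1.   ] open 0.0215 F [ 0.1  0.3 -0.3] d [ 0.0034  0.0039 -0.0864]
[ [-0.14,0.11,2.88,0.1,-0.2,0.2],[-0.13,0.12,2.88,0.1,-0.2,0.2],[-0.12,0.12,2.88,0.1,-0.2,0.2],[0,0,0,0,0,0],[0,0,0,0,0,0] ]
```

View pics/w6.png

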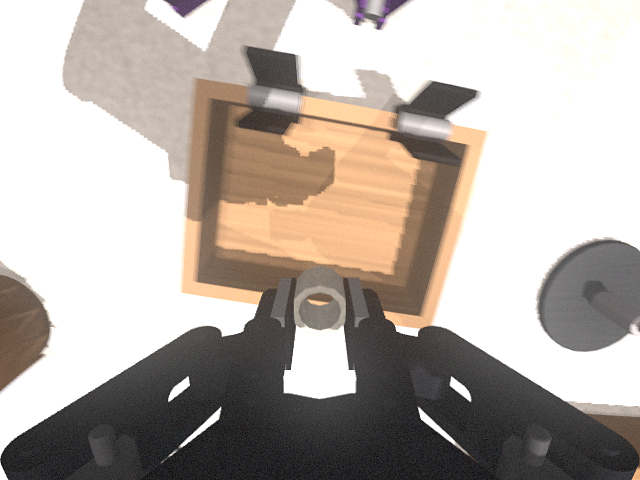

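Call:
send_rows:
  commands:
    - [0.3,0.2,2.5,0,0,0]
    - [0.1,0.1,2.5,0,0,0]
    - [0,0,2,0,0,0]
    - [0,0,1,0,0,0]
    - [0,0,0,0,0,0]

```text
time_s: 7.52
tcp_pos: [0.5688, -0.3522, 0.0616]
ee_rot: [-0.005, -0.001, 1.0, 0.001]
wrist_force: [0.3, -0.4, 0.0]
opening: 0.0217
```

```bash
python3 go.py .58 -.343 .055 90
```

```text
t 7.5 at [ 0.5688 -0.3522  0.0616] phi 90.2 tiltz [-0.009  0.001 -1.   ] open 0.0217 F [ 0.3 -0.4  0. ] d [ 0.0112  0.0092 -0.0066]
[ [-1.13,0.92,0.66,0.1,-0.5,0.2],[0,0,0,0,0,0],[0,0,0,0,0,0],[0,0,0,0,0,0],[0,0,0,0,0,0] ]
```

Call:
send_rows:
  commands:
    - [-0.5,0.3,0.5,0,0,0]
    - [-0.3,0.2,0.5,0,0,0]
    - [0,0,0.3,0,0,0]
    - [0,0,0,0,0,0]
    - [0,0,0,0,0,0]

```text
time_s: 7.93
tcp_pos: [0.5792, -0.3457, 0.0489]
ee_rot: [-0.004, -0.002, 1.0, 0.0]
wrist_force: [1.3, -0.6, -0.3]
opening: 0.0214
```

Call:
send_rows:
  commands:
    - [0,0,0,0,0,0]
    - [0,0,0,0,0,0]
    - [0,0,0,0,0,0]
    - [0,0,0,0,0,0]
    - [0,0,-0.5,0,0,0]
  hand: 4.5

```text
time_s: 8.35
tcp_pos: [0.5804, -0.346, 0.0561]
ee_rot: [-0.002, -0.003, 1.0, -0.001]
wrist_force: [-0.3, 1.0, 0.3]
opening: 0.0452
```

Call:
send_rows:
  commands:
    - [0,0,-2,0,0,0]
    - [0,0,-3,0,0,0]
    - [0,0,-3,0,0,0]
    - [0,0,-3,0,0,0]
    - [0,0,-2,0,0,0]

```text
time_s: 8.77
tcp_pos: [0.5772, -0.344, 0.1866]
ee_rot: [-0.008, -0.002, 1.0, 0.003]
wrist_force: [0.9, -0.3, 0.1]
opening: 0.045
```

Call:
send_rows:
  commands:
    - [2,0,0,0,0,0]
    - [1,0,0,0,0,0]
    - [0,0,0,0,0,0]
    - [0,0,0,0,0,0]
    - [0,0,0,0,0,0]

```text
time_s: 9.18
tcp_pos: [0.5498, -0.3466, 0.1963]
ee_rot: [-0.001, -0.002, 1.0, -0.001]
wrist_force: [0.4, -0.0, -0.2]
opening: 0.045
```

```bash
python3 go.py .58 -.343 .2 90;python3 - <<'E'
from h import *
c=cam("wrist");np.save("pics/w7.npy",c,allow_pickle=True);crop(c,180,40,320,240,2.5,"w7.png")
E
```

```text
t 9.2 at [ 0.5498 -0.3466  0.1963] phi 90.2 tiltz [-0.002 -0.003 -1.   ] open 0.0450 F [ 0.4 -0.  -0.2] d [0.0302 0.0036 0.0037]
[ [-3.02,0.35,-0.38,-0.1,-0.1,0.2],[0,0,0,0,0,0],[0,0,0,0,0,0],[0,0,0,0,0,0],[0,0,0,0,0,0] ]
```

View pics/w7.png

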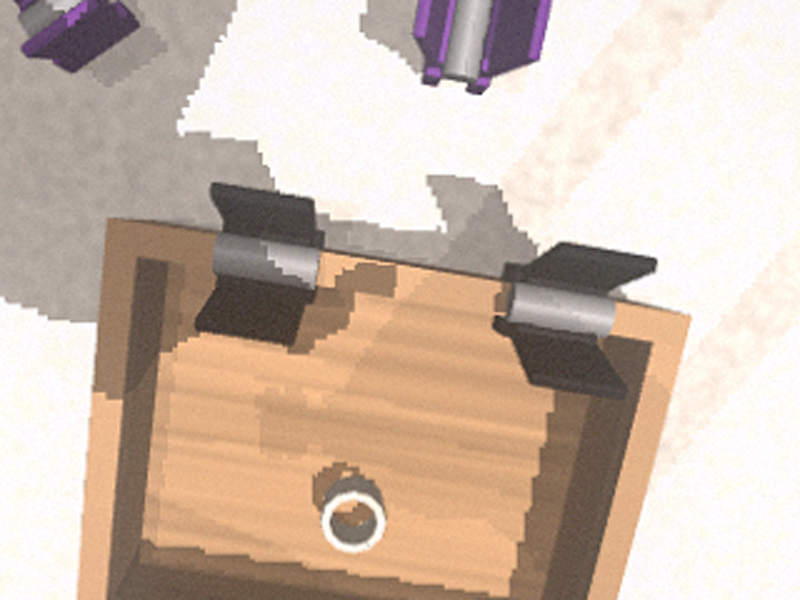

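The core stands in the caddy at (352,520) in the crop. The black clips' barrels are at (267,262) and (561,308); the purple ones lie off the rim.

```bash
python3 - <<'E'
from m import *
c=np.load("pics/w7.npy",allow_pickle=True).item()
f=lambda x,y:(180+(x+.5)/2.5-.5,40+(y+.5)/2.5-.5)
for n,p,z in(("A",(267,262),.069),("B",(561,308),.069),("cornerL",(107,218),.06),("cornerR",(690,316),.06),("core",(352,520),.032)):
    u=f(*p);print(n,np.round(u,1),atz(c,*u,z).round(4),dep(c,*u).round(4))
a=atz(c,*f(107,218),.06);b=atz(c,*f(690,316),.06);print(np.degrees(np.arctan2(*(b-a)[:2][::-1])),np.linalg.norm(a-b))
for st,ce in rolls(cam("top"))[1]: print(st,ce.round(1))
E
python3 go.py .441 .07 .2 90
```

```text
A [286.5 144.5] [ 0.4874 -0.3721  0.069 ] [ 0.4873 -0.3719  0.072 ]
B [404.1 162.9] [ 0.5   -0.286  0.069] [ 0.4998 -0.2866  0.0713]
cornerL [222.5 126.9] [ 0.4749 -0.4204  0.06  ] [ 4.739e-01 -4.369e-01  1.000e-04]
cornerR [455.7 166.1] [ 0.5027 -0.2437  0.06  ] [ 5.081e-01 -2.200e-01 -4.000e-04]
core [320.5 247.7] [ 0.5787 -0.347   0.032 ] [ 0.5863 -0.3469  0.0095]
81.05639778324503 0.17887438561955654
[208 219  23  23 256] [219.3 229.9]
[212 271  17  17 144] [220.4 279.3]
[288 278  17  17 155] [296.1 285.8]
t 9.3 at [ 0.55   -0.3465  0.1957] phi 90.2 tiltz [-0.003 -0.002 -1.   ] open 0.0448 F [0.8 0.  0.5] d [-0.109   0.4165  0.0043]
[ [0.72,2.78,-0.03,0.0,0.0,0.0],[0.72,2.78,-0.03,0.0,0.0,0.0],[0.72,2.78,-0.03,0.0,0.0,0.0],[0.72,2.78,-0.03,0.0,0.0,0.0],[0.72,2.78,-0.03,0.0,0.0,0.0] ]
[ [0.72,2.78,-0.03,0.0,0.0,0.0],[0.72,2.78,-0.03,0.0,0.0,0.0],[0.72,2.78,-0.03,0.0,0.0,0.0],[0.72,2.78,-0.03,0.0,0.0,0.0],[0.72,2.78,-0.03,0.0,0.0,0.0] ]
[ [0.72,2.78,-0.03,0.0,0.0,0.0],[0.72,2.78,-0.03,0.0,0.0,0.0],[0.72,2.78,-0.03,0.0,0.0,0.0],[0.73,2.78,-0.03,0.0,0.0,0.0],[0.73,2.78,-0.03,0.0,0.0,0.0] ]
```

Call:
send_rows:
  commands:
    - [0.8,3,0,0,0,0]
    - [1,4,0,0,0,0]
    - [1,4,0,0,0,0]
    - [1,4,0,0,0,0]
    - [1,4,0,0,0,0]
  hand: 7

```text
time_s: 9.7
tcp_pos: [0.5052, -0.1606, 0.1895]
ee_rot: [-0.001, 0.003, 1.0, -0.003]
wrist_force: [1.0, 0.1, -0.1]
opening: 0.07
```

Call:
send_rows:
  commands:
    - [1,4,0,0,0,0]
    - [1,4,0,0,0,0]
    - [1,4,0,0,0,0]
    - [1,4,0,0,0,0]
    - [1,4,0,0,0,0]

```text
time_s: 10.12
tcp_pos: [0.4552, 0.042, 0.1856]
ee_rot: [-0.004, 0.004, 1.0, -0.001]
wrist_force: [0.6, 0.6, 0.9]
opening: 0.0696
```

```bash
python3 go.py .441 .07 .15 90
```

```text
t 10.1 at [0.4552 0.042  0.1856] phi 89.5 tiltz [-0.007 -0.003 -1.   ] open 0.0696 F [0.6 0.6 0.9] d [-0.0142  0.028  -0.0356]
[ [0.71,1.4,1.78,-0.1,-0.2,-0.2],[0.71,1.4,1.78,-0.1,-0.2,-0.2],[0,0,0,0,0,0],[0,0,0,0,0,0],[0,0,0,0,0,0] ]
```

Call:
send_rows:
  commands:
    - [0.5,0.8,1.5,0,-0.4,-0.5]
    - [0.5,0.3,1.5,0,0,0]
    - [0,0.2,0.3,0,0,0]
    - [0,0,0,0,0,0]
    - [0,0,0,0,0,0]

```text
time_s: 10.53
tcp_pos: [0.4423, 0.0653, 0.1502]
ee_rot: [-0.002, -0.007, 1.0, 0.0]
wrist_force: [-0.0, 0.1, 0.7]
opening: 0.0699
```

```bash
python3 go.py .441 .07 .15 90;python3 - <<'E'
from h import *
c=cam("wrist");np.save("pics/w8.npy",c,allow_pickle=True);crop(c,200,120,240,180,3,"w8.png")
E
```

```text
t 10.5 at [0.4423 0.0653 0.1502] phi 90.8 tiltz [-0.004  0.001 -1.   ] open 0.0699 F [-0.   0.1  0.7] d [-0.0013  0.0047 -0.0002]
[ [0.13,0.47,0.02,0.1,-0.3,0.8],[0,0,0,0,0,0],[0,0,0,0,0,0],[0,0,0,0,0,0],[0,0,0,0,0,0] ]
```

View pics/w8.png

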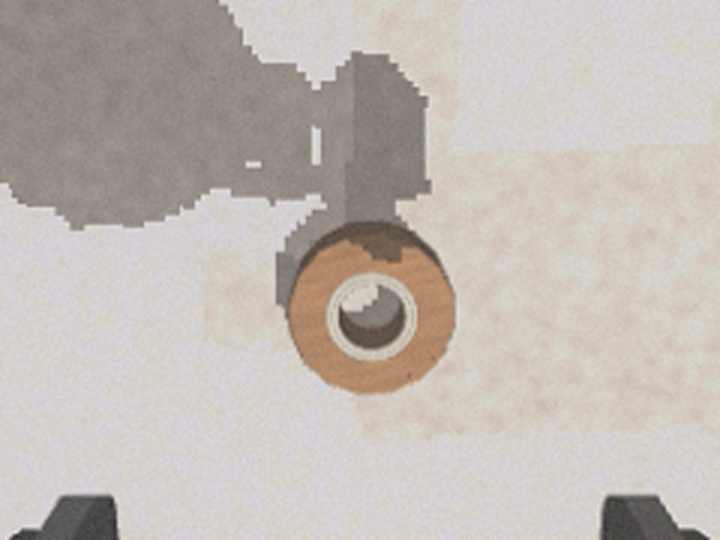

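```bash
python3 - <<'E'
from m import *
c=np.load("pics/w8.npy",allow_pickle=True).item()
f=lambda x,y:(200+(x+.5)/3-.5,120+(y+.5)/3-.5)
print(atz(c,*f(371.5,316),.022),dep(c,*f(425,316)),dep(c,*f(318,316)))
W=cloud(c);n=(abs(W[...,2]-.022)<.004)&(abs(W[...,0]-.44)<.03)&(abs(W[...,1]-.07)<.03)
print(W[n].mean(0),W[n].min(0),W[n].max(0))
E
python3 go.py .441 .0695 .06 90
```

```text
[0.44005978 0.06739592 0.022     ] [0.43973488 0.0811348  0.02249085] [0.44031494 0.05361862 0.02176403]
[0.43961713 0.06745514 0.02146478] [0.41873014 0.04595935 0.01817563] [0.46221763 0.08896236 0.02377805]
t 10.6 at [0.4428 0.0651 0.1504] phi 90.7 tiltz [-0.004  0.001 -1.   ] open 0.0701 F [ 0.8  0.  -0.3] d [-0.0018  0.0044 -0.0904]
[ [0.05,0.15,3.01,0.0,-0.1,0.2],[0.05,0.15,3.01,0.0,-0.1,0.2],[0.05,0.15,3.01,0.0,-0.1,0.2],[0,0,0,0,0,0],[0,0,0,0,0,0] ]
```

Call:
send_rows:
  commands:
    - [0.1,0.1,2.5,0,-0.2,0.3]
    - [0.1,0.1,3,0,0,0.3]
    - [0.05,0,3,0,0,0]
    - [0,0,2,0,0,0]
    - [0,0,0,0,0,0]

```text
time_s: 11.0
tcp_pos: [0.4525, 0.0637, 0.0473]
ee_rot: [0.009, 0.002, 1.0, 0.001]
wrist_force: [-0.2, -0.0, -0.0]
opening: 0.0697
```

```bash
python3 go.py .44 .0675 .018 90
```

```text
t 11.0 at [0.4525 0.0637 0.0473] phi 89.7 tiltz [ 0.019  0.001 -1.   ] open 0.0697 F [-0.2 -0.  -0. ] d [-0.0125  0.0038 -0.0293]
[ [1.31,0.37,2.9,0.1,1.1,-0.3],[0,0,0,0,0,0],[0,0,0,0,0,0],[0,0,0,0,0,0],[0,0,0,0,0,0] ]
```

Call:
send_rows:
  commands:
    - [0.8,0.2,0,0,0.8,0]
    - [0.4,0.2,0.5,0,0.3,0]
    - [0.1,0,0.8,0,0,0]
    - [0.1,0,0.8,0,0,0]
    - [0,0,0.5,0,0,0]

```text
time_s: 11.42
tcp_pos: [0.443, 0.0665, 0.0235]
ee_rot: [0.003, 0.004, 1.0, 0.001]
wrist_force: [-0.6, -0.1, 1.1]
opening: 0.0699
```

```bash
python3 go.py .44 .0675 .018 90
```

```text
t 11.4 at [0.443  0.0665 0.0235] phi 89.5 tiltz [ 0.007  0.001 -1.   ] open 0.0699 F [-0.6 -0.1  1.1] d [-0.003   0.001  -0.0055]
[ [0.3,0.1,0.55,0.1,0.4,-0.5],[0,0,0,0,0,0],[0,0,0,0,0,0],[0,0,0,0,0,0],[0,0,0,0,0,0] ]
```

Call:
send_rows:
  commands:
    - [0.3,0.1,0.3,0,0.4,-0.4]
    - [0.05,0,0.1,0,0,0]
    - [0,0,0,0,0,0]
    - [0,0,0,0,0,0]
    - [0,0,0,0,0,0]

```text
time_s: 11.83
tcp_pos: [0.4394, 0.0679, 0.019]
ee_rot: [-0.0, 0.0, 1.0, 0.001]
wrist_force: [0.9, -0.2, 0.1]
opening: 0.0699
```

```bash
python3 go.py .44 .0675 .018 90
```

```text
t 11.8 at [0.4394 0.0679 0.019 ] phi 90.0 tiltz [-0.     0.002 -1.   ] open 0.0699 F [ 0.9 -0.2  0.1] d [ 0.0006 -0.0004 -0.001 ]
[ [-0.06,-0.04,0.1,0.1,0.0,0.0],[0,0,0,0,0,0],[0,0,0,0,0,0],[0,0,0,0,0,0],[0,0,0,0,0,0] ]
```

Call:
send_rows:
  commands:
    - [0,0,0,0,0,0]
    - [0,0,0,0,0,0]
    - [0,0,0,0,0,0]
    - [0,0,0,0,0,0]
    - [0,0,0,0,0,0]
  hand: 3

```text
time_s: 12.25
tcp_pos: [0.4403, 0.068, 0.0203]
ee_rot: [0.001, 0.0, 1.0, 0.001]
wrist_force: [0.1, -0.3, -1.4]
opening: 0.0409
```

```bash
python3 go.py .44 .0675 .018 90;python3 - <<'E'
from h import *
c=cam("wrist");np.save("pics/w9.npy",c,allow_pickle=True);crop(c,200,200,240,180,3,"w9.png")
E
```

```text
t 12.2 at [0.4403 0.068  0.0203] phi 90.0 tiltz [ 0.002  0.002 -1.   ] open 0.0409 F [ 0.1 -0.3 -1.4] d [-0.0003 -0.0005 -0.0023]
[ [0.03,-0.05,0.23,0.1,0.1,0.0],[0,0,0,0,0,0],[0,0,0,0,0,0],[0,0,0,0,0,0],[0,0,0,0,0,0] ]
```

View pics/w9.png

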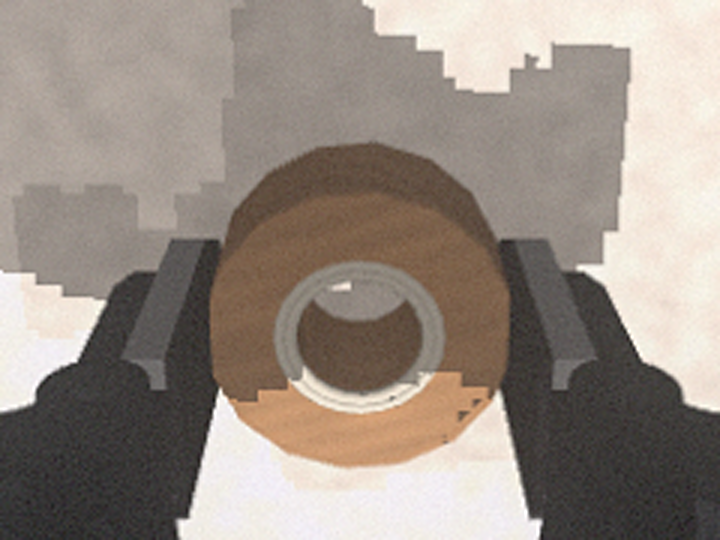

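```bash
python3 - <<'E'
from m import *
c=np.load("pics/w9.npy",allow_pickle=True).item()
print(atz(c,319.8,232.2,.022))
E
python3 go.py .647 .118 .13 90
```

```text
[0.40615001 0.06689384 0.022     ]
t 12.3 at [0.4403 0.068  0.0203] phi 90.0 tiltz [ 0.002  0.002 -1.   ] open 0.0415 F [-0.2 -0.1 -0.2] d [0.2067 0.05   0.1097]
[ [-2.07,0.5,-1.09,0.0,0.0,0.0],[-2.07,0.5,-1.09,0.0,0.0,0.0],[-2.07,0.5,-1.09,0.0,0.0,0.0],[-2.07,0.5,-1.09,0.0,0.0,0.0],[-2.07,0.5,-1.09,0.0,0.0,0.0] ]
[ [-2.07,0.5,-1.09,0.0,0.0,0.0],[-2.07,0.5,-1.09,0.0,0.0,0.0],[-2.07,0.5,-1.1,0.0,0.0,0.0],[-2.07,0.5,-1.1,0.0,0.0,0.0],[-2.07,0.5,-1.1,0.0,0.0,0.0] ]
```

Call:
send_rows:
  commands:
    - [0,0,-1.5,0,0,0]
    - [0,0,-3,0,0,0]
    - [-1,0,-3,0,0,0]
    - [-3,0.7,-2,0,0,0]
    - [-3.8,0.9,-1,0,0,0]

```text
time_s: 12.72
tcp_pos: [0.505, 0.0824, 0.1238]
ee_rot: [-0.011, 0.001, 1.0, -0.0]
wrist_force: [1.1, -0.6, -0.5]
opening: 0.041
```

```bash
python3 go.py .64 .118 .13 90
```

```text
t 12.7 at [0.505  0.0824 0.1238] phi 89.9 tiltz [-0.023 -0.    -1.   ] open 0.0410 F [ 1.1 -0.6 -0.5] d [0.135  0.0356 0.0062]
[ [-2.7,0.71,-0.19,0.0,-0.3,0.0],[-2.7,0.71,-0.17,0.0,-0.3,0.0],[-2.7,0.71,-0.16,0.0,-0.3,0.0],[-2.7,0.71,-0.15,0.0,-0.3,0.0],[-2.7,0.71,-0.14,0.0,-0.3,0.0] ]
```

Call:
send_rows:
  commands:
    - [-3.2,0.7,-0.2,0,-0.5,0]
    - [-3,0.7,-0.2,0,-0.5,0]
    - [-3,0.7,-0.2,0,-0.3,0]
    - [-2.5,0.7,-0.2,0,0,0]
    - [-1,0.3,-0.2,0,0,0]

```text
time_s: 13.13
tcp_pos: [0.6444, 0.1157, 0.1381]
ee_rot: [0.007, 0.001, 1.0, 0.001]
wrist_force: [1.0, -0.2, 0.3]
opening: 0.0413
```

Call:
send_rows:
  commands:
    - [-0.3,0.1,0,0,0,0]
    - [0,0,0,0,0,0]
    - [0,0,0,0,0,0]
    - [0,0,0,0,0,0]
    - [0,0,0,0,0,0]

```text
time_s: 13.55
tcp_pos: [0.6469, 0.1168, 0.1359]
ee_rot: [0.005, 0.001, 1.0, 0.0]
wrist_force: [-0.4, -0.6, -0.7]
opening: 0.0411
```

```bash
python3 - <<'E'
from m import *
c=np.load("pics/w9.npy",allow_pickle=True).item()
print(atz(c,319.8,312.2,.022))
c=cam("wrist");np.save("pics/w10.npy",c,allow_pickle=True);crop(c,200,180,240,180,3,"w10.png")
E
python3 go.py .647 .118 .13 90
```

```text
[0.44061992 0.06692164 0.022     ]
t 13.6 at [0.6466 0.1167 0.1358] phi 89.9 tiltz [ 0.01  0.   -1.  ] open 0.0414 F [-0.2 -0.5  0.1] d [ 0.0004  0.0013 -0.0058]
[ [-0.03,0.13,0.58,0.0,0.6,-0.1],[0,0,0,0,0,0],[0,0,0,0,0,0],[0,0,0,0,0,0],[0,0,0,0,0,0] ]
```

View pics/w10.png

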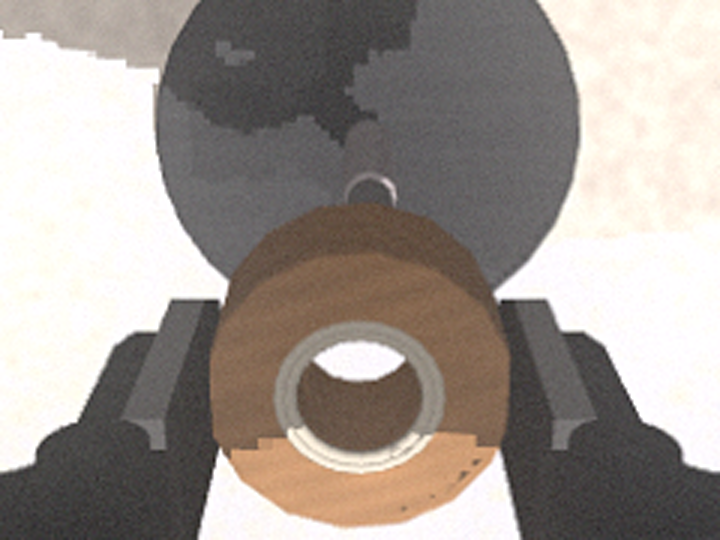

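Call:
send_rows:
  commands:
    - [0,0.2,1,0,0.6,0]
    - [0.05,0,1,0,0,0]
    - [0.05,0,1,0,0,0]
    - [0.05,0,0,0,0,0]
    - [0,0,0,0,0,0]

```text
time_s: 14.02
tcp_pos: [0.6421, 0.1182, 0.1024]
ee_rot: [-0.002, 0.001, 1.0, 0.0]
wrist_force: [0.0, -0.4, 0.9]
opening: 0.041
```

```bash
python3 go.py .6465 .119 .09 90
python3 - <<'E'
from m import *
c=cam("wrist");np.save("pics/w11.npy",c,allow_pickle=True);crop(c,200,180,240,180,3,"w11.png")
E
```

```text
t 14.0 at [0.6421 0.1182 0.1024] phi 89.9 tiltz [-0.004  0.    -1.   ] open 0.0410 F [ 0.  -0.4  0.9] d [ 0.0044  0.0008 -0.0124]
[ [-0.44,0.08,1.24,0.0,-0.3,-0.1],[0,0,0,0,0,0],[0,0,0,0,0,0],[0,0,0,0,0,0],[0,0,0,0,0,0] ]
```

View pics/w11.png

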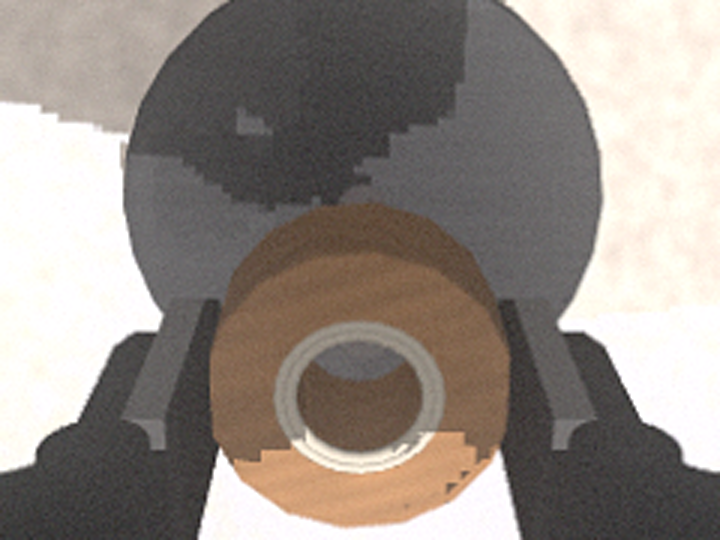

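Call:
send_rows:
  commands:
    - [-0.4,0.1,0,0,-0.3,0]
    - [0,0,0.3,0,0,0]
    - [0,0,0.4,0,0,0]
    - [0,0,0.2,0,0,0]
    - [0,0,0,0,0,0]

```text
time_s: 14.48
tcp_pos: [0.6472, 0.1194, 0.093]
ee_rot: [0.001, 0.001, 1.0, 0.0]
wrist_force: [0.1, 0.2, -0.5]
opening: 0.0412
```

```bash
python3 go.py .6465 .119 .06 90
```

```text
t 14.5 at [0.6472 0.1194 0.093 ] phi 89.9 tiltz [ 0.002  0.    -1.   ] open 0.0412 F [ 0.1  0.2 -0.5] d [-0.0007 -0.0004 -0.033 ]
[ [0.08,-0.04,3.3,0.0,0.1,-0.1],[0,0,0,0,0,0],[0,0,0,0,0,0],[0,0,0,0,0,0],[0,0,0,0,0,0] ]
```

Call:
send_rows:
  commands:
    - [0.1,0,0.6,0,0,0]
    - [0,0,0.6,0,0,0]
    - [0.05,0,0.6,0,0,0]
    - [0,0,0.6,0,0,0]
    - [0,0,0.4,0,0,0]

```text
time_s: 14.9
tcp_pos: [0.6464, 0.1195, 0.0635]
ee_rot: [0.002, 0.001, 1.0, 0.0]
wrist_force: [-0.2, 0.2, 0.3]
opening: 0.0413
```

```bash
python3 go.py .6465 .119 .04 90
python3 - <<'E'
from m import *
c=cam("wrist");crop(c,200,180,240,180,3,"w12.png")
E
```

```text
t 14.9 at [0.6464 0.1195 0.0635] phi 89.9 tiltz [ 0.005  0.001 -1.   ] open 0.0413 F [-0.2  0.2  0.3] d [ 0.0001 -0.0005 -0.0235]
[ [0.0,-0.05,2.35,0.0,0.3,-0.1],[0,0,0,0,0,0],[0,0,0,0,0,0],[0,0,0,0,0,0],[0,0,0,0,0,0] ]
```

View pics/w12.png

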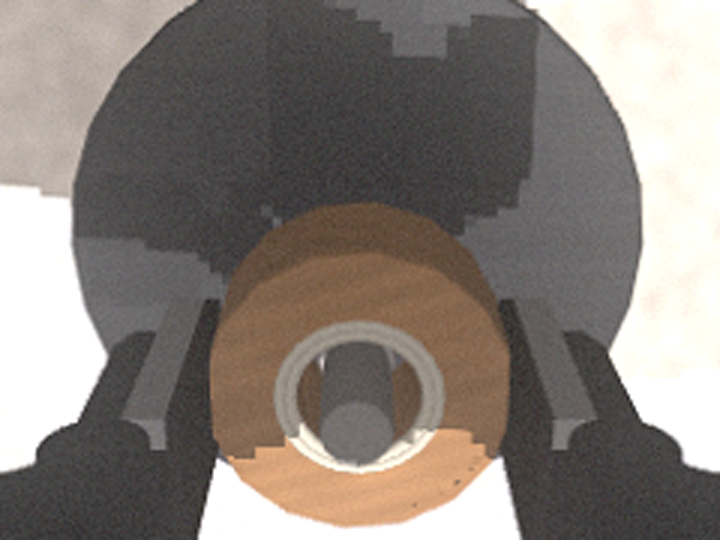

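Call:
send_rows:
  commands:
    - [0.05,0,0.6,0,0.2,0]
    - [0,0,0.6,0,0,0]
    - [0.05,0,0.6,0,0,0]
    - [0,0,0.5,0,0,0]
    - [0,0,0,0,0,0]

```text
time_s: 15.37
tcp_pos: [0.6444, 0.1194, 0.0363]
ee_rot: [-0.001, 0.001, 1.0, 0.0]
wrist_force: [0.3, 0.9, 0.3]
opening: 0.0412
```

```bash
python3 go.py .6465 .119 .032 90
```

```text
t 15.4 at [0.6444 0.1194 0.0363] phi 89.9 tiltz [-0.002  0.    -1.   ] open 0.0412 F [0.3 0.9 0.3] d [ 0.0021 -0.0004 -0.0043]
[ [-0.21,-0.04,0.43,0.0,-0.1,-0.1],[0,0,0,0,0,0],[0,0,0,0,0,0],[0,0,0,0,0,0],[0,0,0,0,0,0] ]
```

Call:
send_rows:
  commands:
    - [-0.2,0,0.3,0,-0.1,0]
    - [0,0,0.1,0,0,0]
    - [0,0,0,0,0,0]
    - [0,0,0,0,0,0]
    - [0,0,0,0,0,0]

```text
time_s: 15.78
tcp_pos: [0.6469, 0.1194, 0.0317]
ee_rot: [0.0, 0.001, 1.0, 0.0]
wrist_force: [0.7, 0.2, 0.1]
opening: 0.0412
```

Call:
send_rows:
  commands:
    - [0,0,0,0,0,0]
    - [0,0,0,0,0,0]
    - [0,0,0,0,0,0]
    - [0,0,0,0,0,0]
    - [0,0,-0.5,0,0,0]
  hand: 7

```text
time_s: 16.2
tcp_pos: [0.6469, 0.1194, 0.0372]
ee_rot: [0.0, 0.001, 1.0, 0.0]
wrist_force: [0.3, -0.2, 0.1]
opening: 0.0702
```

Call:
send_rows:
  commands:
    - [0,0,-2,0,0,0]
    - [0,0,-3,0,0,0]
    - [0,0,-3,0,0,0]
    - [0,0,-2,0,0,0]
    - [0,0,-1,0,0,0]

```text
time_s: 16.62
tcp_pos: [0.6441, 0.1191, 0.1493]
ee_rot: [-0.004, 0.001, 1.0, -0.0]
wrist_force: [0.5, -0.2, 0.5]
opening: 0.07
```

```bash
python3 go.py .455 .255 .15 90
python3 - <<'E'
from m import *
c=cam("wrist");crop(c,200,120,240,180,3,"w13.png")
t=cam("top")
for st,ce in rolls(t)[1]: print(st,ce.round(1),atz(t,*ce,.022))
E
```

```text
t 16.6 at [0.6441 0.1191 0.1493] phi 89.9 tiltz [-0.008 -0.001 -1.   ] open 0.0700 F [ 0.5 -0.2  0.5] d [-0.1891  0.1359  0.0007]
[ [1.89,1.36,0.01,0.0,0.0,0.0],[1.89,1.36,0.01,0.0,0.0,0.0],[1.89,1.36,0.0,0.0,0.0,0.0],[1.89,1.36,0.0,0.0,0.0,0.0],[1.89,1.36,0.0,0.0,0.0,0.0] ]
[ [1.89,1.36,0.0,0.0,0.0,0.0],[1.89,1.36,0.0,0.0,0.0,0.0],[1.89,1.36,0.0,0.0,0.0,0.0],[1.89,1.36,0.0,0.0,0.0,0.0],[1.89,1.36,-0.01,0.0,0.0,0.0] ]
[217 219  14  16  98] [225.  225.2] [0.59165339 0.24819406 0.022     ]
```

View pics/w13.png

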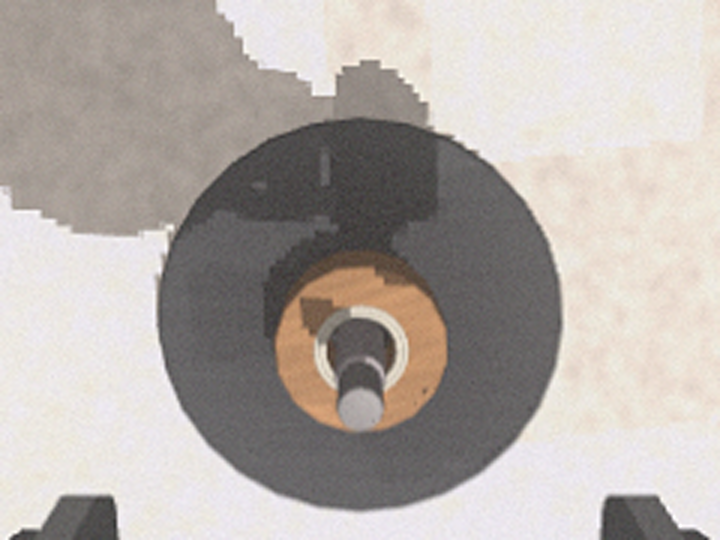

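Call:
send_rows:
  commands:
    - [1,1,0,0,0.5,0]
    - [2.5,1.8,0,0,0,0]
    - [2.8,2,0,0,0,0]
    - [2.8,2,0,0,0,0]
    - [2.8,2,0,0,0,0]

```text
time_s: 17.13
tcp_pos: [0.523, 0.2069, 0.1434]
ee_rot: [-0.011, 0.006, 1.0, -0.001]
wrist_force: [0.0, 1.6, 0.2]
opening: 0.0703
```

```bash
python3 go.py .457 .255 .15 90
```

```text
t 17.1 at [0.523  0.2069 0.1434] phi 89.3 tiltz [-0.022 -0.003 -1.   ] open 0.0703 F [0.  1.6 0.2] d [-0.066   0.0481  0.0066]
[ [2.22,1.58,-0.18,-0.1,-0.4,-0.2],[2.21,1.59,-0.19,-0.1,-0.4,-0.2],[2.21,1.59,-0.2,-0.1,-0.4,-0.2],[0,0,0,0,0,0],[0,0,0,0,0,0] ]
```

Call:
send_rows:
  commands:
    - [2.2,1.6,0,0,-0.6,-0.5]
    - [2,1.4,0,0,-0.6,0]
    - [0.8,0.6,0,0,0,0]
    - [0,0,0,0,0,0]
    - [0,0,0,0,0,0]

```text
time_s: 17.55
tcp_pos: [0.4537, 0.2468, 0.1356]
ee_rot: [-0.012, -0.002, 1.0, -0.005]
wrist_force: [0.9, 0.2, -0.2]
opening: 0.0701
```

```bash
python3 go.py .457 .255 .15 90;python3 - <<'E'
from m import *
c=cam("wrist");np.save("pics/w14.npy",c,allow_pickle=True);crop(c,200,120,240,180,3,"w14.png")
t=cam("top")
for st,ce in rolls(t)[1]: print(st,ce.round(1),atz(t,*ce,.022))
W=cloud(c);n=(abs(W[...,2]-.022)<.004)&(abs(W[...,0]-.457)<.04)&(abs(W[...,1]-.255)<.04)
print(W[n].mean(0),W[n].min(0),W[n].max(0))
E
```

```text
t 17.6 at [0.4537 0.2468 0.1356] phi 90.3 tiltz [-0.024 -0.009 -1.   ] open 0.0701 F [ 0.9  0.2 -0.2] d [0.0033 0.0082 0.0144]
[ [-0.3,0.81,-1.45,-0.5,-1.4,0.3],[0,0,0,0,0,0],[0,0,0,0,0,0],[0,0,0,0,0,0],[0,0,0,0,0,0] ]
[267 194  17  17 150] [274.8 201.9] [0.64919639 0.12354647 0.022     ]
[208 219  23  23 255] [219.4 229.9] [0.58017286 0.26219279 0.022     ]
[0.45667829 0.25406513 0.02144941] [0.43591976 0.233095   0.01812413] [0.47937554 0.27567078 0.02397178]
```

View pics/w14.png

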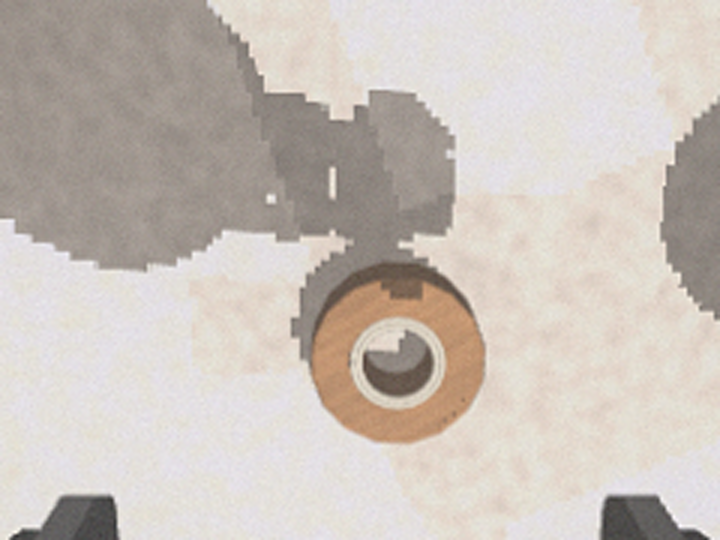

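Call:
send_rows:
  commands:
    - [-0.4,0.7,1,-0.5,-1.4,0.3]
    - [0,0.1,1.5,0,0,0]
    - [0.1,0,2,0,0,0]
    - [0.1,0,1.5,0,0,0]
    - [0,0,0.5,0,0,0]

```text
time_s: 18.07
tcp_pos: [0.469, 0.2532, 0.0704]
ee_rot: [0.007, 0.005, 1.0, 0.002]
wrist_force: [0.7, -0.7, 0.2]
opening: 0.0699
```

```bash
python3 go.py .4575 .2555 .0185 90;python3 - <<'E'
from m import *
c=np.load("pics/w14.npy",allow_pickle=True).item()
print(atz(c,200+397.5/3-.5,120+362.5/3-.5,.022))
E
```

```text
t 18.1 at [0.469  0.2532 0.0704] phi 89.4 tiltz [ 0.015  0.004 -1.   ] open 0.0699 F [ 0.7 -0.7  0.2] d [-0.0115  0.0023 -0.0519]
[ [0.62,0.1,2.59,0.1,0.4,-0.3],[0.6,0.11,2.59,0.1,0.4,-0.3],[0,0,0,0,0,0],[0,0,0,0,0,0],[0,0,0,0,0,0] ]
[0.45691365 0.25390701 0.022     ]
```

Call:
send_rows:
  commands:
    - [0.8,0.15,0.8,0,0.8,-0.5]
    - [0.3,0,1,0,0,0]
    - [0.1,0,1,0,0,0]
    - [0.1,0,1,0,0,0]
    - [0,0,0.5,0,0,0]

```text
time_s: 18.48
tcp_pos: [0.4608, 0.2536, 0.0248]
ee_rot: [0.001, 0.003, 1.0, 0.002]
wrist_force: [0.1, -0.7, 0.0]
opening: 0.0702
```

```bash
python3 go.py .457 .255 .0185 90
```

```text
t 18.5 at [0.4608 0.2536 0.0248] phi 89.7 tiltz [ 0.002  0.005 -1.   ] open 0.0702 F [ 0.1 -0.7  0. ] d [-0.0038  0.0014 -0.0063]
[ [0.38,0.13,0.63,0.3,0.1,-0.3],[0,0,0,0,0,0],[0,0,0,0,0,0],[0,0,0,0,0,0],[0,0,0,0,0,0] ]
```

Call:
send_rows:
  commands:
    - [0.3,0.1,0.4,0.3,0.1,-0.3]
    - [0.1,0,0.1,0,0,0]
    - [0,0,0,0,0,0]
    - [0,0,0,0,0,0]
    - [0,0,0,0,0,0]

```text
time_s: 18.9
tcp_pos: [0.4574, 0.2547, 0.019]
ee_rot: [-0.0, -0.0, 1.0, -0.0]
wrist_force: [0.3, 0.1, 0.6]
opening: 0.0701
```

```bash
python3 go.py .457 .255 .0185 90
```

```text
t 18.9 at [0.4574 0.2547 0.019 ] phi 90.0 tiltz [-0.001 -0.001 -1.   ] open 0.0701 F [0.3 0.1 0.6] d [-0.0004  0.0003 -0.0005]
[ [0.04,0.03,0.05,-0.1,0.0,0.0],[0,0,0,0,0,0],[0,0,0,0,0,0],[0,0,0,0,0,0],[0,0,0,0,0,0] ]
```

Call:
send_rows:
  commands:
    - [0,0,0,0,0,0]
    - [0,0,0,0,0,0]
    - [0,0,0,0,0,0]
    - [0,0,0,0,0,0]
    - [0,0,0,0,0,0]
  hand: 3

```text
time_s: 19.32
tcp_pos: [0.4586, 0.2555, 0.0213]
ee_rot: [0.002, -0.0, 1.0, 0.0]
wrist_force: [-0.2, 0.7, -0.6]
opening: 0.0413
```

```bash
python3 go.py .457 .255 .0185 90
python3 - <<'E'
from m import *
c=cam("wrist");np.save("pics/w15.npy",c,allow_pickle=True);crop(c,200,200,240,180,3,"w15.png")
E
```

```text
t 19.3 at [0.4586 0.2555 0.0213] phi 90.0 tiltz [ 0.003  0.001 -1.   ] open 0.0413 F [-0.2  0.7 -0.6] d [-0.0016 -0.0005 -0.0028]
[ [0.16,-0.05,0.28,0.0,0.2,0.0],[0,0,0,0,0,0],[0,0,0,0,0,0],[0,0,0,0,0,0],[0,0,0,0,0,0] ]
```

View pics/w15.png

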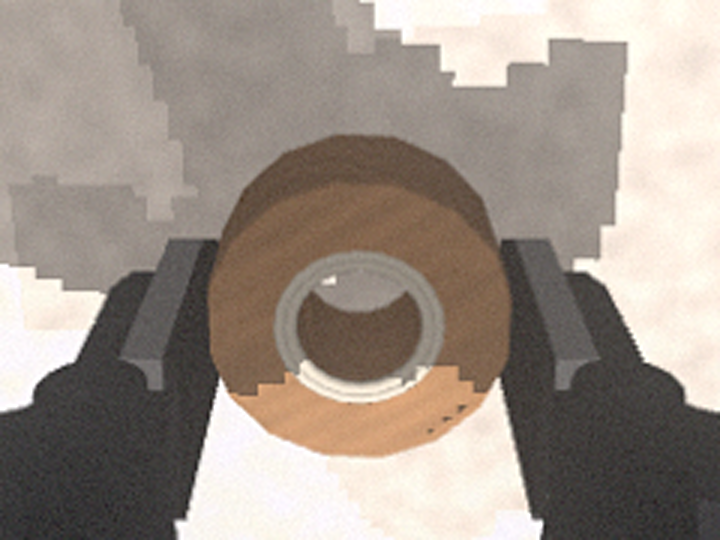

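Run:
```python
from m import *
c=np.load("pics/w15.npy",allow_pickle=True).item()
print(atz(c,319.5,200+326.5/3-.5,.022))
```

```text
[0.45773164 0.25430397 0.022     ]
```

Call:
send_rows:
  commands:
    - [0,0,-1.5,0,0,0]
    - [0,0,-3.5,0,0,0]
    - [-0.5,0,-3.5,0,0,0]
    - [-2,-1.4,-3,0,-0.3,0]
    - [-2.8,-2,-1.5,0,-0.3,0]

```text
time_s: 19.78
tcp_pos: [0.5025, 0.2211, 0.1499]
ee_rot: [-0.003, -0.003, 1.0, -0.003]
wrist_force: [2.3, 0.6, -0.1]
opening: 0.0418
```

```bash
python3 go.py .648 .119 .15 90
```

```text
t 19.8 at [0.5025 0.2211 0.1499] phi 90.3 tiltz [-0.006 -0.005 -1.   ] open 0.0418 F [ 2.3  0.6 -0.1] d [ 1.455e-01 -1.021e-01  1.000e-04]
[ [-2.9,-2.06,-0.01,-0.1,-0.1,0.1],[-2.9,-2.06,-0.01,-0.1,-0.1,0.1],[-2.9,-2.05,-0.01,-0.1,-0.1,0.1],[-2.9,-2.05,0.0,-0.1,-0.1,0.1],[-2.91,-2.05,0.0,-0.1,-0.1,0.1] ]
```

Call:
send_rows:
  commands:
    - [-2.9,-2,0,0,0,0]
    - [-2.9,-2,0,0,0,0]
    - [-2.9,-2,0,0,0,0]
    - [-2.7,-1.9,0,0,0,0]
    - [-1,-0.7,0,0,0,0]

```text
time_s: 20.2
tcp_pos: [0.6375, 0.1318, 0.1583]
ee_rot: [0.005, -0.004, 1.0, -0.001]
wrist_force: [-0.3, -0.1, 0.1]
opening: 0.0417
```

Call:
send_rows:
  commands:
    - [0,0,0,0,0,0]
    - [0,0,0,0,0,0]
    - [0,0,0,0,0,0]
    - [0,0,0,0,0,0]
    - [0,0,0,0,0,0]

```text
time_s: 20.62
tcp_pos: [0.635, 0.1317, 0.1561]
ee_rot: [0.002, -0.003, 1.0, -0.001]
wrist_force: [-0.6, 0.2, -0.1]
opening: 0.0417
```

```bash
python3 go.py .648 .119 .12 90
```

```text
t 20.6 at [0.635  0.1317 0.1561] phi 90.3 tiltz [ 0.005 -0.002 -1.   ] open 0.0417 F [-0.6  0.2 -0.1] d [ 0.013  -0.0127 -0.0361]
[ [-0.64,-0.63,1.81,-0.1,0.1,0.1],[-0.65,-0.63,1.8,-0.1,0.1,0.1],[0,0,0,0,0,0],[0,0,0,0,0,0],[0,0,0,0,0,0] ]
```

Call:
send_rows:
  commands:
    - [-0.6,-0.7,0.5,-0.1,0.3,0.3]
    - [-0.4,-0.4,1,0,0,0]
    - [0,0,1,0,0,0]
    - [0,0,0.5,0,0,0]
    - [0,0,0,0,0,0]

```text
time_s: 21.03
tcp_pos: [0.6426, 0.1226, 0.1232]
ee_rot: [-0.002, -0.002, 1.0, 0.0]
wrist_force: [0.1, 0.8, -0.5]
opening: 0.0416
```

```bash
python3 go.py .648 .119 .1 90
```

```text
t 21.0 at [0.6426 0.1226 0.1232] phi 90.2 tiltz [-0.003  0.    -1.   ] open 0.0416 F [ 0.1  0.8 -0.5] d [ 0.0054 -0.0036 -0.0232]
[ [-0.54,-0.36,2.31,0.0,-0.2,0.2],[0,0,0,0,0,0],[0,0,0,0,0,0],[0,0,0,0,0,0],[0,0,0,0,0,0] ]
```

Call:
send_rows:
  commands:
    - [-0.5,-0.35,0.3,0,-0.2,0.2]
    - [-0.1,-0.1,0.7,0,0,0]
    - [0,0,0.5,0,0,0]
    - [0,0,0,0,0,0]
    - [0,0,0,0,0,0]

```text
time_s: 21.45
tcp_pos: [0.6486, 0.1175, 0.1048]
ee_rot: [-0.001, 0.0, 1.0, -0.0]
wrist_force: [-0.0, -0.1, 0.1]
opening: 0.0418
```

```bash
python3 go.py .648 .119 .09 90
python3 - <<'E'
from m import *
c=cam("wrist");crop(c,200,180,240,180,3,"w16.png")
E
```

```text
t 21.4 at [0.6486 0.1175 0.1048] phi 90.0 tiltz [-0.002 -0.    -1.   ] open 0.0418 F [-0.  -0.1  0.1] d [-0.0006  0.0015 -0.0148]
[ [0.06,0.15,1.48,0.0,-0.1,0.0],[0,0,0,0,0,0],[0,0,0,0,0,0],[0,0,0,0,0,0],[0,0,0,0,0,0] ]
```

View pics/w16.png

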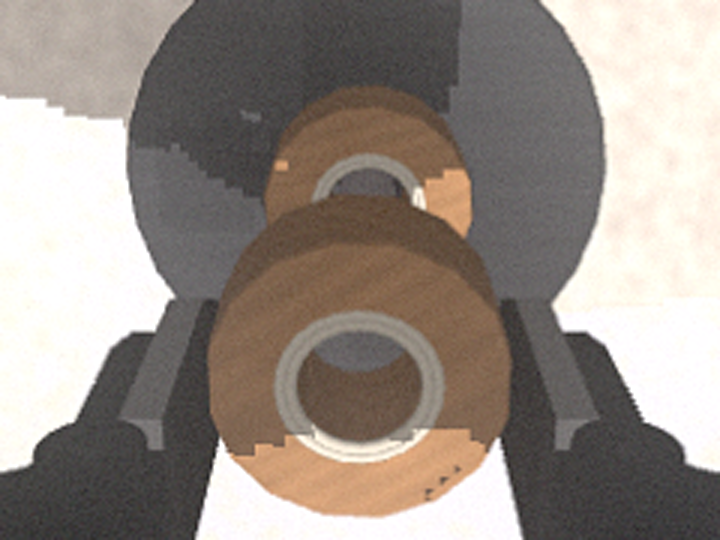

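Alignment agrees (disc about 1.5 mm to the right); correcting and descending.

Call:
send_rows:
  commands:
    - [0.05,0.15,0.4,0,-0.1,0]
    - [0,0,0.6,0,0,0]
    - [0,0,0.6,0,0,0]
    - [0,0,0.2,0,0,0]
    - [0,0,0,0,0,0]

```text
time_s: 21.92
tcp_pos: [0.6484, 0.1195, 0.0862]
ee_rot: [0.001, -0.0, 1.0, 0.0]
wrist_force: [0.5, 0.3, -0.0]
opening: 0.0421
```

```bash
python3 go.py .648 .119 .07 90
python3 - <<'E'
from m import *
c=cam("wrist");crop(c,200,180,240,180,3,"w17.png")
E
```

```text
t 21.9 at [0.6484 0.1195 0.0862] phi 90.0 tiltz [ 0.002  0.    -1.   ] open 0.0421 F [ 0.5  0.3 -0. ] d [-0.0004 -0.0005 -0.0162]
[ [0.04,-0.05,1.62,0.0,0.1,0.0],[0,0,0,0,0,0],[0,0,0,0,0,0],[0,0,0,0,0,0],[0,0,0,0,0,0] ]
```

View pics/w17.png

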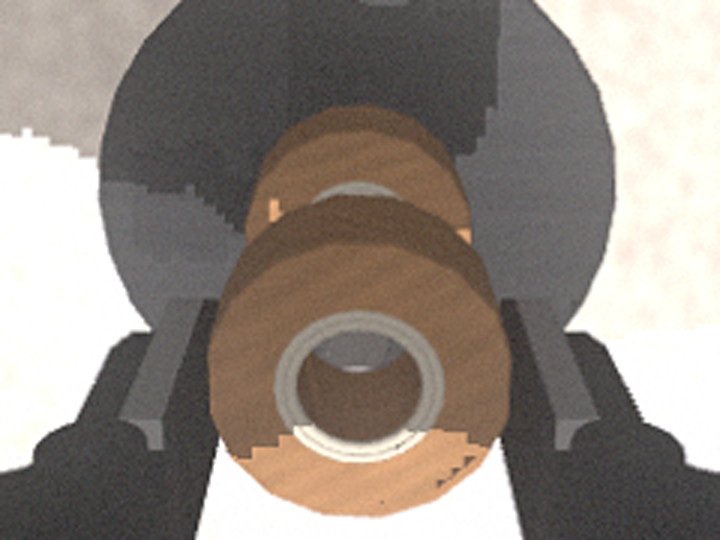

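Call:
send_rows:
  commands:
    - [0.05,0,0.6,0,0,0]
    - [0,0,0.6,0,0,0]
    - [0.05,0,0.6,0,0,0]
    - [0,0,0.5,0,0,0]
    - [0,0,0,0,0,0]

```text
time_s: 22.38
tcp_pos: [0.6476, 0.1196, 0.0613]
ee_rot: [0.001, -0.0, 1.0, 0.0]
wrist_force: [-0.6, -0.5, 0.2]
opening: 0.0415
```

```bash
python3 go.py .648 .119 .055 90
```

```text
t 22.4 at [0.6476 0.1196 0.0613] phi 90.0 tiltz [ 0.003  0.    -1.   ] open 0.0415 F [-0.6 -0.5  0.2] d [ 0.0004 -0.0006 -0.0063]
[ [-0.04,-0.06,0.63,0.0,0.2,0.0],[0,0,0,0,0,0],[0,0,0,0,0,0],[0,0,0,0,0,0],[0,0,0,0,0,0] ]
```

Call:
send_rows:
  commands:
    - [0,-0.05,0.4,0,0.2,0]
    - [0,0,0.1,0,0,0]
    - [0,0,0,0,0,0]
    - [0,0,0,0,0,0]
    - [0,0,0,0,0,0]

```text
time_s: 22.8
tcp_pos: [0.6475, 0.1189, 0.0549]
ee_rot: [-0.001, -0.0, 1.0, 0.0]
wrist_force: [0.3, 0.2, 0.2]
opening: 0.0416
```

Call:
send_rows:
  commands:
    - [0,0,0,0,0,0]
    - [0,0,0,0,0,0]
    - [0,0,0,0,0,0]
    - [0,0,0,0,0,0]
    - [0,0,-0.5,0,0,0]
  hand: 7.8

```text
time_s: 23.22
tcp_pos: [0.6476, 0.1189, 0.0604]
ee_rot: [-0.001, -0.0, 1.0, 0.0]
wrist_force: [-0.9, 0.1, 0.9]
opening: 0.0781
```

Call:
send_rows:
  commands:
    - [0,0,-2,0,0,0]
    - [0,0,-3,0,0,0]
    - [0,0,-3,0,0,0]
    - [0,0,-1,0,0,0]
    - [0,0,0,0,0,0]

```text
time_s: 23.63
tcp_pos: [0.6468, 0.1188, 0.1541]
ee_rot: [-0.003, -0.0, 1.0, -0.0]
wrist_force: [0.2, -0.3, 0.3]
opening: 0.0782
```

```bash
python3 go.py .582 .2605 .15 90
python3 - <<'E'
from m import *
c=cam("wrist");crop(c,200,120,240,180,3,"w18.png")
t=cam("top")
for st,ce in rolls(t)[1]: print(st,ce.round(1),atz(t,*ce,.022))
E
```

```text
t 23.6 at [0.6468 0.1188 0.1541] phi 90.0 tiltz [-0.005 -0.    -1.   ] open 0.0782 F [ 0.2 -0.3  0.3] d [-0.0648  0.1417 -0.0041]
[ [1.29,2.83,0.09,0.0,-0.1,0.0],[1.29,2.83,0.09,0.0,-0.1,0.0],[1.29,2.83,0.09,0.0,-0.1,0.0],[1.3,2.83,0.08,0.0,-0.1,0.0],[1.3,2.83,0.08,0.0,-0.1,0.0] ]
[217 219  14  15  93] [224.9 224.6] [0.59314998 0.2485428  0.022     ]
```

View pics/w18.png

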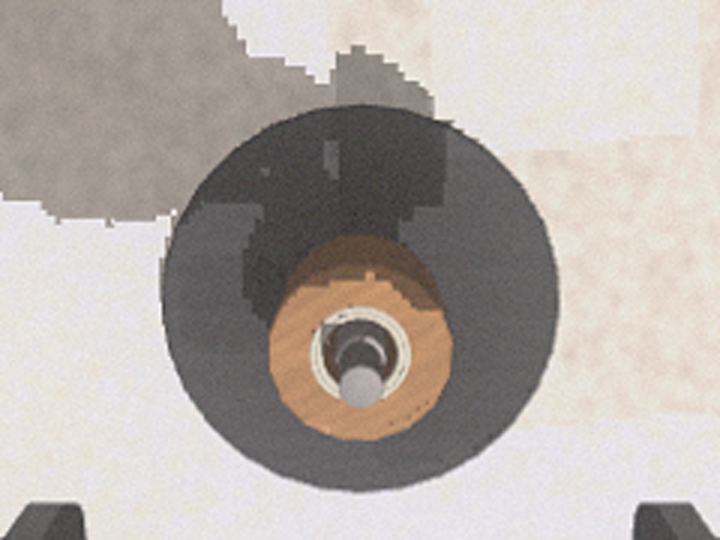

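Call:
send_rows:
  commands:
    - [0.7,1.5,0,0,-0.2,0]
    - [1.3,2.8,0,0,0,0]
    - [1.3,2.8,0,0,0,0]
    - [1.3,2.8,0,0,0,0]
    - [1.2,2.5,0,0,0,0]

```text
time_s: 24.15
tcp_pos: [0.583, 0.2418, 0.1428]
ee_rot: [-0.008, 0.005, 1.0, -0.003]
wrist_force: [0.9, -0.6, 0.9]
opening: 0.0777
```

```bash
python3 go.py .582 .2605 .14 90
```

```text
t 24.1 at [0.583  0.2418 0.1428] phi 89.4 tiltz [-0.016 -0.005 -1.   ] open 0.0777 F [ 0.9 -0.6  0.9] d [-0.001   0.0187 -0.0028]
[ [0.11,1.88,0.27,-0.3,-0.9,-0.6],[0,0,0,0,0,0],[0,0,0,0,0,0],[0,0,0,0,0,0],[0,0,0,0,0,0] ]
```

Call:
send_rows:
  commands:
    - [0,1,0,-0.3,-0.9,-0.6]
    - [0,0.4,0,0,0,0]
    - [0,0,0,0,0,0]
    - [0,0,0,0,0,0]
    - [0,0,0,0,0,0]

```text
time_s: 24.57
tcp_pos: [0.5746, 0.2612, 0.1354]
ee_rot: [-0.007, -0.004, 1.0, -0.001]
wrist_force: [0.2, -0.5, -1.0]
opening: 0.078
```

```bash
python3 go.py .582 .2605 .14 90
python3 - <<'E'
from m import *
c=cam("wrist");np.save("pics/w19.npy",c,allow_pickle=True);crop(c,200,120,240,180,3,"w19.png")
W=cloud(c);n=(abs(W[...,2]-.022)<.004)&(abs(W[...,0]-.582)<.045)&(abs(W[...,1]-.26)<.045)
print(W[n].mean(0),W[n].min(0),W[n].max(0))
E
```

```text
t 24.6 at [0.5746 0.2612 0.1354] phi 90.5 tiltz [-0.013 -0.003 -1.   ] open 0.0780 F [ 0.2 -0.5 -1. ] d [ 0.0074 -0.0007  0.0046]
[ [-0.74,-0.07,-0.47,-0.2,-0.8,0.5],[0,0,0,0,0,0],[0,0,0,0,0,0],[0,0,0,0,0,0],[0,0,0,0,0,0] ]
[0.57974014 0.25930801 0.02149313] [0.55142727 0.22962347 0.01800149] [0.61081838 0.28884292 0.02424905]
```

View pics/w19.png

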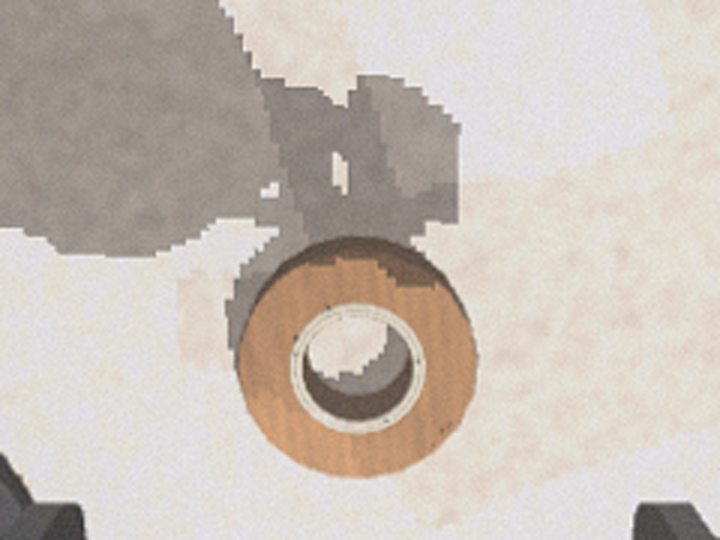

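Run:
```python
from m import *
c=np.load("pics/w19.npy",allow_pickle=True).item()
print(atz(c,200+358.5/3-.5,120+368.5/3-.5,.022))
```

```text
[0.58063393 0.25947247 0.022     ]
```

Call:
send_rows:
  commands:
    - [-0.5,0,0.8,-0.2,-0.8,0.5]
    - [0,0,1.5,0,0,0]
    - [0.1,0,2,0,0,0]
    - [0.1,0,1.5,0,0,0]
    - [0,0,0.5,0,0,0]

```text
time_s: 25.03
tcp_pos: [0.5846, 0.2558, 0.0735]
ee_rot: [0.005, 0.005, 1.0, 0.001]
wrist_force: [-0.8, -0.1, 0.5]
opening: 0.0781
```

```bash
python3 go.py .58 .2603 .0185 90
```

```text
t 25.0 at [0.5846 0.2558 0.0735] phi 89.4 tiltz [ 0.01   0.002 -1.   ] open 0.0781 F [-0.8 -0.1  0.5] d [-0.0046  0.0045 -0.055 ]
[ [0.26,0.22,2.75,0.1,0.3,-0.3],[0.25,0.22,2.75,0.1,0.3,-0.3],[0,0,0,0,0,0],[0,0,0,0,0,0],[0,0,0,0,0,0] ]
```

Call:
send_rows:
  commands:
    - [0.3,0.4,0.8,0.1,0.6,-0.6]
    - [0.1,0,1,0,0,0]
    - [0.1,0,1,0,0,0]
    - [0.1,0,1,0,0,0]
    - [0,0,0.5,0,0,0]

```text
time_s: 25.45
tcp_pos: [0.5813, 0.2578, 0.0283]
ee_rot: [0.001, 0.001, 1.0, 0.0]
wrist_force: [-0.0, -0.5, -0.4]
opening: 0.0782
```

```bash
python3 go.py .5805 .2603 .0185 90
```

```text
t 25.4 at [0.5813 0.2578 0.0283] phi 89.8 tiltz [ 0.002  0.001 -1.   ] open 0.0782 F [-0.  -0.5 -0.4] d [-0.0008  0.0025 -0.0098]
[ [0.08,0.24,0.98,0.0,0.1,-0.2],[0,0,0,0,0,0],[0,0,0,0,0,0],[0,0,0,0,0,0],[0,0,0,0,0,0] ]
```

Call:
send_rows:
  commands:
    - [0.1,0.25,0.4,0,0.1,-0.2]
    - [0.05,0,0.3,0,0,0]
    - [0,0,0.1,0,0,0]
    - [0,0,0,0,0,0]
    - [0,0,0,0,0,0]

```text
time_s: 25.87
tcp_pos: [0.579, 0.2609, 0.0181]
ee_rot: [-0.001, -0.001, 1.0, 0.0]
wrist_force: [0.5, 0.5, 0.7]
opening: 0.0781
```

Call:
send_rows:
  commands:
    - [0,0,0,0,0,0]
    - [0,0,0,0,0,0]
    - [0,0,0,0,0,0]
    - [0,0,0,0,0,0]
    - [0,0,0,0,0,0]
  hand: 4.5

```text
time_s: 26.28
tcp_pos: [0.5806, 0.2617, 0.0211]
ee_rot: [0.002, -0.001, 1.0, 0.001]
wrist_force: [-0.2, 0.5, 0.8]
opening: 0.057
```

```bash
python3 go.py .58 .2603 .0185 90
python3 - <<'E'
from m import *
c=cam("wrist");np.save("pics/w20.npy",c,allow_pickle=True);crop(c,200,200,240,180,3,"w20.png")
E
```

```text
t 26.3 at [0.5806 0.2617 0.0211] phi 90.1 tiltz [ 0.003  0.002 -1.   ] open 0.0570 F [-0.2  0.5  0.8] d [-0.0006 -0.0014 -0.0026]
[ [0.06,-0.14,0.25,0.1,0.2,0.1],[0,0,0,0,0,0],[0,0,0,0,0,0],[0,0,0,0,0,0],[0,0,0,0,0,0] ]
```

View pics/w20.png

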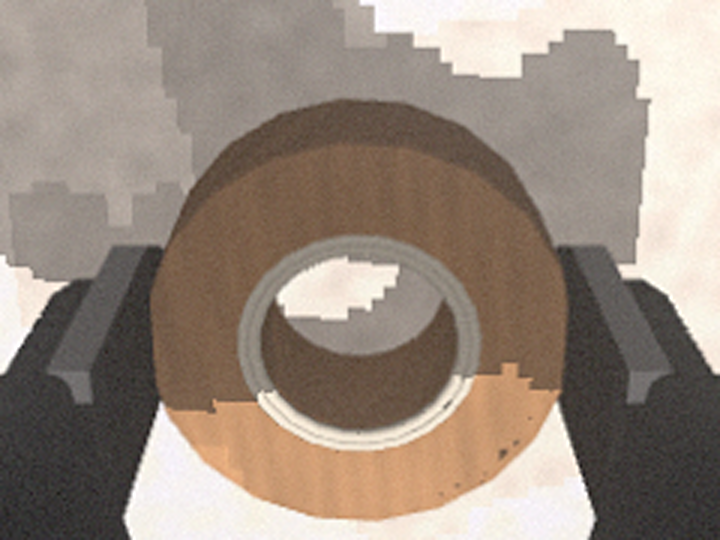

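Run:
```python
from m import *
c=np.load("pics/w20.npy",allow_pickle=True).item()
print(atz(c,200+359.5/3-.5,200+342.5/3-.5,.022))
```

```text
[0.58208822 0.26043642 0.022     ]
```

Call:
send_rows:
  commands:
    - [0,0,-1.5,0,0,0]
    - [0,0,-3.5,0,0,0]
    - [0,0,-4,0,0,0]
    - [0,0,-4,0,0,0]
    - [0,-1,-2,0,0,0]

```text
time_s: 26.75
tcp_pos: [0.5751, 0.2505, 0.1675]
ee_rot: [-0.008, -0.002, 1.0, -0.002]
wrist_force: [1.9, -0.3, -0.3]
opening: 0.0572
```

```bash
python3 go.py .642 -.075 .17 90
```

```text
t 26.8 at [0.5751 0.2505 0.1675] phi 90.2 tiltz [-0.016 -0.004 -1.   ] open 0.0572 F [ 1.9 -0.3 -0.3] d [ 0.0669 -0.3255  0.0025]
[ [-0.66,-3.26,-0.02,0.0,-0.1,0.0],[-0.66,-3.26,-0.02,0.0,-0.1,0.0],[-0.66,-3.26,-0.02,0.0,-0.1,0.0],[-0.66,-3.26,-0.02,0.0,-0.1,0.0],[-0.66,-3.26,-0.02,0.0,-0.1,0.0] ]
[ [-0.66,-3.26,-0.02,0.0,-0.1,0.0],[-0.66,-3.26,-0.02,0.0,-0.1,0.0],[-0.67,-3.26,-0.02,0.0,-0.1,0.0],[-0.67,-3.26,-0.02,0.0,-0.1,0.0],[-0.67,-3.26,-0.03,0.0,-0.1,0.0] ]
```

Call:
send_rows:
  commands:
    - [-0.6,-2,0,0,-0.4,0]
    - [-0.7,-3.5,0,0,-0.3,0]
    - [-0.7,-3.8,0,0,0,0]
    - [-0.7,-3.8,0,0,0,0]
    - [-0.7,-3.8,0,0,0,0]

```text
time_s: 27.17
tcp_pos: [0.6144, 0.0853, 0.1774]
ee_rot: [0.007, -0.008, 1.0, 0.002]
wrist_force: [1.2, 0.1, -0.5]
opening: 0.0569
```

Call:
send_rows:
  commands:
    - [-0.7,-3.8,0,0,0,0]
    - [-0.7,-3.8,0,0,0,0]
    - [-0.7,-3.8,0,0,0,0]
    - [-0.7,-2.5,0,0,0,0]
    - [0,-1,0,0,0,0]

```text
time_s: 27.58
tcp_pos: [0.6456, -0.0763, 0.1772]
ee_rot: [0.008, -0.006, 1.0, 0.001]
wrist_force: [0.5, 0.3, 0.0]
opening: 0.0568
```

```bash
python3 go.py .642 -.085 .16 90
```

```text
t 27.6 at [ 0.6456 -0.0763  0.1772] phi 90.7 tiltz [ 0.016  0.001 -1.   ] open 0.0568 F [0.5 0.3 0. ] d [-0.0036 -0.0087 -0.0172]
[ [0.4,-0.86,1.71,0.1,0.9,0.7],[0,0,0,0,0,0],[0,0,0,0,0,0],[0,0,0,0,0,0],[0,0,0,0,0,0] ]
```

Call:
send_rows:
  commands:
    - [0.3,-0.6,0.5,0,0.9,0.7]
    - [0,0,0.5,0,0,0]
    - [0,0,0,0,0,0]
    - [0,0,0,0,0,0]
    - [0,0,0,0,0,0]

```text
time_s: 28.0
tcp_pos: [0.6402, -0.0822, 0.1643]
ee_rot: [-0.003, 0.002, 1.0, 0.002]
wrist_force: [0.0, -0.9, -1.0]
opening: 0.0569
```

```bash
python3 go.py .642 -.087 .14 90
python3 - <<'E'
from m import *
c=cam("wrist");np.save("pics/w21.npy",c,allow_pickle=True);crop(c,200,100,240,180,3,"w21.png")
E
```

```text
t 28.0 at [ 0.6402 -0.0822  0.1643] phi 89.7 tiltz [-0.006  0.004 -1.   ] open 0.0569 F [ 0.  -0.9 -1. ] d [ 0.0018 -0.0048 -0.0243]
[ [-0.2,-0.49,2.43,0.2,-0.3,-0.3],[0,0,0,0,0,0],[0,0,0,0,0,0],[0,0,0,0,0,0],[0,0,0,0,0,0] ]
```

View pics/w21.png

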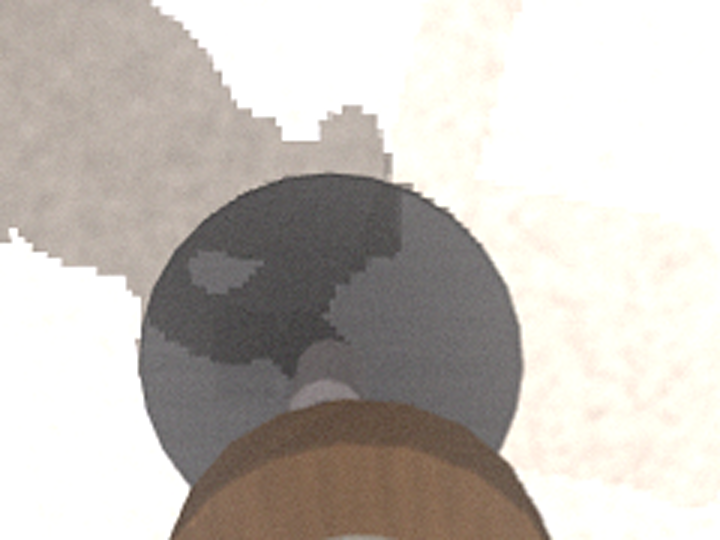

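Run:
```python
from m import *
c=np.load("pics/w21.npy",allow_pickle=True).item()
f=lambda x,y:(200+(x+.5)/3-.5,100+(y+.5)/3-.5)
l=atz(c,*f(140,362),.01);r=atz(c,*f(522,362),.01);t=atz(c,*f(331,173),.01);print(l,r,t,(l+r)/2,t[0]+.055)
# fit circle on disc boundary from cloud
hsv=cv2.cvtColor(c["image"],cv2.COLOR_RGB2HSV)
W=cloud(c)
pts=[]
for v in range(162,250):
    for u0,s in((310,-1),):
        pass
m=(W[...,2]>.006)&(W[...,2]<.014)&(abs(W[...,0]-.643)<.07)&(abs(W[...,1]+.09)<.07)
m=cv2.morphologyEx(m.astype(np.uint8),cv2.MORPH_OPEN,np.ones((5,5)))
cnt=max(cv2.findContours(m,cv2.RETR_EXTERNAL,cv2.CHAIN_APPROX_NONE)[0],key=cv2.contourArea)[:,0]
P=np.array([atz(c,u,v,.01)[:2] for u,v in cnt if v<240 ])
from scipy.optimize import least_squares
q=least_squares(lambda q:np.hypot(P[:,0]-q[0],P[:,1]-q[1])-q[2],[.643,-.088,.055],loss='soft_l1',f_scale=.001);print(q.x,np.abs(q.fun).mean())
```

```text
[ 0.64033573 -0.14475708  0.01      ] [ 0.64086214 -0.03662691  0.01      ] [ 0.58819797 -0.09010956  0.01      ] [ 0.64059893 -0.090692    0.01      ] 0.643197966680538
[ 0.62511131 -0.09118878  0.0405917 ] 0.01008456867805672
```

Call:
send_rows:
  commands:
    - [-0.1,-0.6,0.5,0.2,-0.3,-0.3]
    - [0,0,1.2,0,0,0]
    - [0,0,1.2,0,0,0]
    - [0,0,0.8,0,0,0]
    - [0,0,0,0,0,0]

```text
time_s: 28.47
tcp_pos: [0.6423, -0.084, 0.1271]
ee_rot: [0.002, -0.005, 1.0, -0.0]
wrist_force: [-0.8, 0.4, -0.9]
opening: 0.0572
```

```bash
python3 go.py .6417 -.0895 .105 90
```

```text
t 28.5 at [ 0.6423 -0.084   0.1271] phi 90.6 tiltz [ 0.004 -0.001 -1.   ] open 0.0572 F [-0.8  0.4 -0.9] d [-0.0006 -0.0055 -0.0221]
[ [0.07,-0.55,2.21,-0.1,0.2,0.6],[0,0,0,0,0,0],[0,0,0,0,0,0],[0,0,0,0,0,0],[0,0,0,0,0,0] ]
```

Call:
send_rows:
  commands:
    - [0.1,-0.5,0.4,-0.1,0.2,0.6]
    - [0,-0.1,0.6,0,0,0]
    - [0,0,0.6,0,0,0]
    - [0,0,0,0,0,0]
    - [0,0,0,0,0,0]

```text
time_s: 28.88
tcp_pos: [0.6418, -0.0903, 0.1102]
ee_rot: [0.001, 0.0, 1.0, 0.0]
wrist_force: [0.1, 0.0, -0.2]
opening: 0.0573
```

```bash
python3 go.py .6417 -.0895 .085 90
python3 - <<'E'
from m import *
c=cam("wrist");np.save("pics/w22.npy",c,allow_pickle=True);crop(c,200,180,240,180,3,"w22.png")
E
```

```text
t 28.9 at [ 0.6418 -0.0903  0.1102] phi 90.0 tiltz [ 0.002  0.001 -1.   ] open 0.0573 F [ 0.1  0.  -0.2] d [-0.0001  0.0008 -0.0252]
[ [0.02,0.08,2.52,0.0,0.1,0.0],[0,0,0,0,0,0],[0,0,0,0,0,0],[0,0,0,0,0,0],[0,0,0,0,0,0] ]
```

View pics/w22.png

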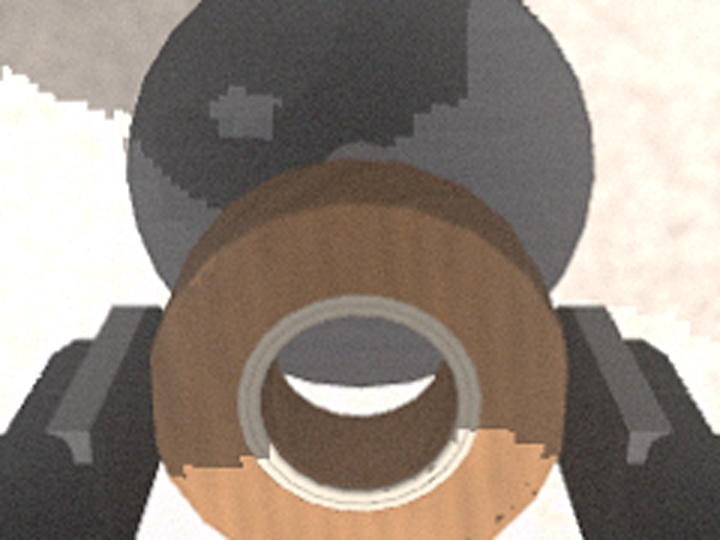

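Centred (disc 128–593, mean 360; jaws centre 360). Descend.

Call:
send_rows:
  commands:
    - [0,0,0.6,0,0,0]
    - [0,0,0.7,0,0,0]
    - [0,0,0.7,0,0,0]
    - [0,0,0.6,0,0,0]
    - [0,0,0,0,0,0]

```text
time_s: 29.35
tcp_pos: [0.6426, -0.0905, 0.0827]
ee_rot: [0.002, 0.0, 1.0, 0.0]
wrist_force: [-0.9, 0.5, -0.8]
opening: 0.0572
```

```bash
python3 go.py .6417 -.0895 .06 90
python3 - <<'E'
from m import *
c=cam("wrist");np.save("pics/w22.npy",c,allow_pickle=True);crop(c,200,180,240,180,3,"w23.png")
E
```

```text
t 29.4 at [ 0.6426 -0.0905  0.0827] phi 90.0 tiltz [ 0.004  0.    -1.   ] open 0.0572 F [-0.9  0.5 -0.8] d [-0.0009  0.001  -0.0227]
[ [0.1,0.1,2.27,0.0,0.2,0.0],[0,0,0,0,0,0],[0,0,0,0,0,0],[0,0,0,0,0,0],[0,0,0,0,0,0] ]
```

View pics/w23.png

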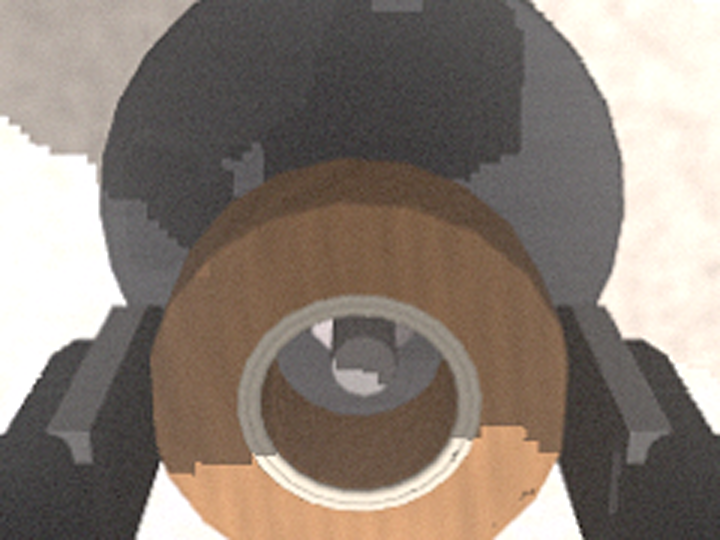

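Call:
send_rows:
  commands:
    - [0.1,0.08,0.6,0,0.2,0]
    - [0,0,0.7,0,0,0]
    - [0.05,0,0.7,0,0,0]
    - [0,0,0.6,0,0,0]
    - [0,0,0,0,0,0]

```text
time_s: 29.82
tcp_pos: [0.6415, -0.0895, 0.0546]
ee_rot: [0.0, 0.0, 1.0, -0.0]
wrist_force: [-0.9, 1.2, -0.1]
opening: 0.0572
```

```bash
python3 go.py .6417 -.0895 .033 90
```

```text
t 29.8 at [ 0.6415 -0.0895  0.0546] phi 90.0 tiltz [ 0.001 -0.    -1.   ] open 0.0572 F [-0.9  1.2 -0.1] d [ 0.0002  0.     -0.0216]
[ [-0.02,0.0,2.16,0.0,0.1,0.0],[0,0,0,0,0,0],[0,0,0,0,0,0],[0,0,0,0,0,0],[0,0,0,0,0,0] ]
```

Call:
send_rows:
  commands:
    - [0,0,0.5,0,0,0]
    - [0,0,0.5,0,0,0]
    - [0,0,0.5,0,0,0]
    - [0,0,0.3,0,0,0]
    - [0,0,0,0,0,0]

```text
time_s: 30.23
tcp_pos: [0.6414, -0.0895, 0.0342]
ee_rot: [0.0, 0.0, 1.0, 0.0]
wrist_force: [-0.6, 0.1, -0.4]
opening: 0.057
```

```bash
python3 go.py .6417 -.0895 .033 90
```

```text
t 30.2 at [ 0.6414 -0.0895  0.0342] phi 90.0 tiltz [ 0.  0. -1.] open 0.0570 F [-0.6  0.1 -0.4] d [ 0.0003  0.     -0.0012]
[ [-0.03,0.0,0.12,0.0,0.0,0.0],[0,0,0,0,0,0],[0,0,0,0,0,0],[0,0,0,0,0,0],[0,0,0,0,0,0] ]
```

Call:
send_rows:
  commands:
    - [0,0,0,0,0,0]
    - [0,0,0,0,0,0]
    - [0,0,0,0,0,0]
    - [0,0,0,0,0,0]
    - [0,0,-0.5,0,0,0]
  hand: 8.2

```text
time_s: 30.65
tcp_pos: [0.6414, -0.0896, 0.0391]
ee_rot: [-0.0, 0.0, 1.0, 0.0]
wrist_force: [-0.2, 0.1, -0.4]
opening: 0.0825
```

Call:
send_rows:
  commands:
    - [0,0,-2,0,0,0]
    - [0,0,-3,0,0,0]
    - [0,0,-4,0,0,0]
    - [0,0,-3,0,0,0]
    - [0,0,-1,0,0,0]

```text
time_s: 31.07
tcp_pos: [0.6389, -0.0891, 0.1724]
ee_rot: [-0.004, 0.0, 1.0, 0.001]
wrist_force: [0.3, 0.5, 0.1]
opening: 0.0821
```

```bash
python3 go.py .5 -.285 .19 -8.9
python3 - <<'E'
from m import *
c=cam("wrist");crop(c,200,120,240,180,3,"w24.png")
t=cam("top")
for st,ce in rolls(t)[1]: print(st,ce.round(1),atz(t,*ce,.022))
E
```

```text
t 31.1 at [ 0.6389 -0.0891  0.1724] phi 90.0 tiltz [-0.008  0.002 -1.   ] open 0.0821 F [0.3 0.5 0.1] d [-0.1389 -0.1959  0.0176]
[ [0.93,-1.31,-0.11,0.0,0.0,6.6],[0.77,-1.4,-0.11,0.0,0.0,6.6],[0.6,-1.48,-0.11,0.0,0.0,6.6],[0.43,-1.54,-0.11,0.0,0.0,6.6],[0.25,-1.58,-0.12,0.0,0.0,6.6] ]
[ [0.07,-1.6,-0.12,0.0,0.0,6.6],[-0.12,-1.6,-0.12,0.0,0.0,6.6],[-0.3,-1.57,-0.12,0.0,0.0,6.6],[-0.48,-1.53,-0.12,0.0,0.0,6.6],[-0.65,-1.46,-0.12,0.0,0.0,6.6] ]
[ [-0.81,-1.38,-0.12,0.0,0.0,6.6],[-0.97,-1.28,-0.12,0.0,0.0,6.6],[-1.11,-1.16,-0.12,0.0,0.0,6.6],[-1.23,-1.02,-0.12,0.0,0.0,6.6],[-1.34,-0.87,-0.12,0.0,0.0,6.6] ]
[ 305   97   44   46 1227] [323.  119.3] [8.64412166e-01 7.61457228e-05 2.20000000e-02]
[348 191  23  24 277] [359.2 202.6] [ 0.64454529 -0.08771483  0.022     ]
[266 192  18  18 168] [274.1 200.3] [0.65331488 0.12535893 0.022     ]
```

View pics/w24.png

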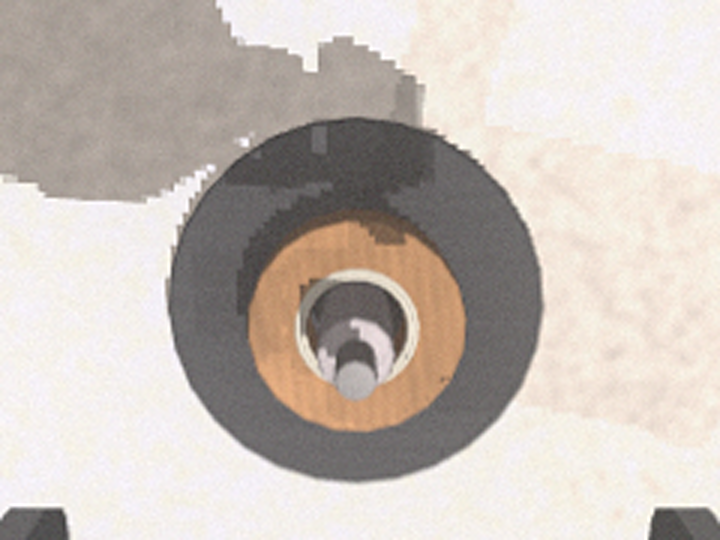

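All three rolls are seated. Now the clips.

Call:
send_rows:
  commands:
    - [0.9,-1.3,-0.1,0,0,6.6]
    - [0.8,-1.4,-0.1,0,0,6.6]
    - [0.6,-1.5,-0.1,0,0,6.6]
    - [0.4,-1.5,-0.1,0,0,6.6]
    - [0.25,-1.6,-0.1,0,0,6.6]
  hand: 5.6

```text
time_s: 31.58
tcp_pos: [0.5899, -0.1519, 0.1723]
ee_rot: [-0.006, 0.293, 0.956, 0.001]
wrist_force: [-0.4, 0.5, -0.2]
opening: 0.0559
```

Call:
send_rows:
  commands:
    - [0.1,-1.6,-0.1,0,0,6.6]
    - [-0.1,-1.6,-0.1,0,0,6.6]
    - [-0.3,-1.6,-0.1,0,0,6.6]
    - [-0.5,-1.5,-0.1,0,0,6.6]
    - [-0.7,-1.5,-0.1,0,0,6.6]

```text
time_s: 32.0
tcp_pos: [0.5332, -0.2167, 0.1697]
ee_rot: [-0.013, 0.565, 0.825, -0.003]
wrist_force: [0.2, -0.6, -0.3]
opening: 0.0561
```

```bash
python3 go.py .5 -.285 .17 -8.9
```

```text
t 32.0 at [ 0.5332 -0.2167  0.1697] phi 21.2 tiltz [-0.025  0.011 -1.   ] open 0.0561 F [ 0.2 -0.6 -0.3] d [-0.0332 -0.0683  0.0003]
[ [-1.03,-1.11,0.0,-0.3,-0.2,6.0],[-1.14,-1.0,-0.01,-0.3,-0.2,6.0],[-1.24,-0.87,-0.01,-0.3,-0.2,6.0],[-1.33,-0.74,-0.01,-0.3,-0.2,6.0],[-1.4,-0.6,-0.01,-0.3,-0.2,6.0] ]
```

Call:
send_rows:
  commands:
    - [-1,-1.1,0,-0.3,-0.2,6]
    - [-1.1,-1,0,-0.3,-0.2,6]
    - [-1.2,-0.9,0,-0.3,-0.2,6]
    - [-1.3,-0.7,0,-0.3,-0.2,6]
    - [-1.2,-0.5,0,0,0,5]

```text
time_s: 32.42
tcp_pos: [0.4922, -0.2815, 0.1619]
ee_rot: [-0.008, 0.763, 0.647, -0.003]
wrist_force: [-0.4, 0.3, 0.2]
opening: 0.0561
```

Call:
send_rows:
  commands:
    - [0,0,0,0,0,0]
    - [0,0,0,0,0,0]
    - [0,0,0,0,0,0]
    - [0,0,0,0,0,0]
    - [0,0,0,0,0,0]

```text
time_s: 32.83
tcp_pos: [0.4888, -0.2802, 0.1572]
ee_rot: [-0.012, 0.762, 0.648, -0.004]
wrist_force: [0.2, -0.0, 0.1]
opening: 0.0564
```

```bash
python3 go.py .5 -.285 .16 -8.9
python3 - <<'E'
from m import *
c=cam("wrist");np.save("pics/w25.npy",c,allow_pickle=True);crop(c,160,100,320,220,2.5,"w25.png")
E
```

```text
t 32.8 at [ 0.4888 -0.2802  0.1572] phi -9.3 tiltz [-0.022  0.012 -1.   ] open 0.0564 F [ 0.2 -0.   0.1] d [ 0.0112 -0.0048  0.0028]
[ [-0.29,1.18,-0.31,-1.4,-0.5,-0.4],[0,0,0,0,0,0],[0,0,0,0,0,0],[0,0,0,0,0,0],[0,0,0,0,0,0] ]
```

View pics/w25.png

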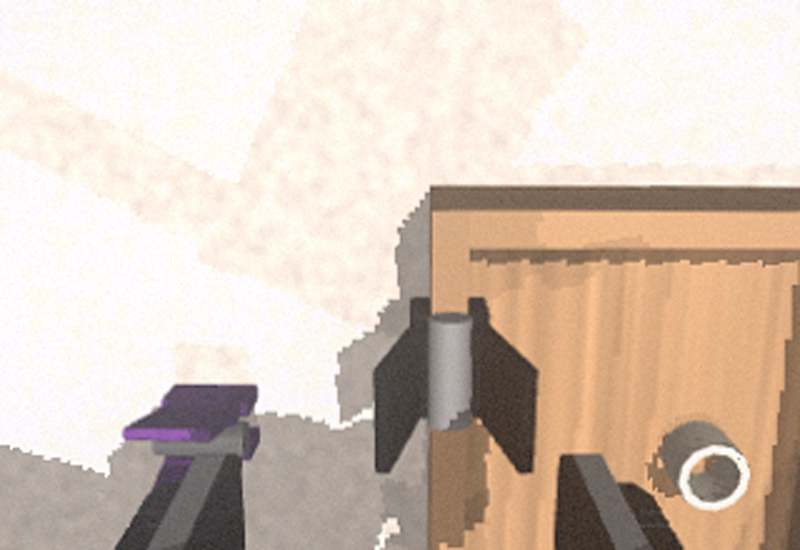

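Run:
```python
from m import *
c=np.load("pics/w25.npy",allow_pickle=True).item()
f=lambda x,y:(160+(x+.5)/2.5-.5,100+(y+.5)/2.5-.5)
print(atz(c,*f(450,370),.071),dep(c,*f(450,370)))
for p in((430,187),(430,500)):print(atz(c,*f(*p),.06))
print("handles",atz(c,*f(384,418),.1),atz(c,*f(528,418),.1), "purple",dep(c,*f(215,400)))
```

```text
[ 0.50119354 -0.2836924   0.071     ] [ 0.50119093 -0.28375071  0.07082586]
[ 0.50313665 -0.2368321   0.06      ]
[ 0.48961438 -0.32581362  0.06      ]
handles [ 0.48484055 -0.28325159  0.1       ] [ 0.51776162 -0.28830698  0.1       ] purple [ 0.42054324 -0.30079385  0.01553151]
```

Call:
send_rows:
  commands:
    - [-0.3,1.1,0,-1.4,-0.5,0.4]
    - [-0.1,0.2,0.8,0,0,0]
    - [0,0,0.8,0,0,0]
    - [0,0,0.5,0,0,0]
    - [0,0,0,0,0,0]

```text
time_s: 33.3
tcp_pos: [0.5042, -0.2854, 0.1344]
ee_rot: [0.002, 0.763, 0.646, 0.001]
wrist_force: [-0.5, 0.2, -0.1]
opening: 0.0561
```

```bash
python3 go.py .5015 -.2848 .12 -8.9
```

```text
t 33.3 at [ 0.5042 -0.2854  0.1344] phi -9.5 tiltz [ 0.005 -0.002 -1.   ] open 0.0561 F [-0.5  0.2 -0.1] d [-0.0027  0.0006 -0.0144]
[ [0.02,-0.28,1.44,0.3,0.1,-0.6],[0,0,0,0,0,0],[0,0,0,0,0,0],[0,0,0,0,0,0],[0,0,0,0,0,0] ]
```

Call:
send_rows:
  commands:
    - [0,-0.3,0.4,0.3,0.1,-0.6]
    - [0,-0.05,0.4,0,0,0]
    - [0,0,0.4,0,0,0]
    - [0,0,0,0,0,0]
    - [0,0,0,0,0,0]

```text
time_s: 33.72
tcp_pos: [0.4994, -0.2843, 0.1197]
ee_rot: [-0.002, 0.759, 0.651, -0.0]
wrist_force: [-0.0, 0.4, 0.5]
opening: 0.056
```

```bash
python3 go.py .5015 -.2848 .091 -8.9
python3 - <<'E'
from m import *
c=cam("wrist");np.save("pics/w26.npy",c,allow_pickle=True);crop(c,160,140,320,220,2.5,"w26.png")
E
```

```text
t 33.7 at [ 0.4994 -0.2843  0.1197] phi -8.8 tiltz [-0.003  0.002 -1.   ] open 0.0560 F [-0.   0.4  0.5] d [ 0.0021 -0.0005 -0.0287]
[ [-0.03,0.22,2.87,-0.2,-0.1,0.1],[0,0,0,0,0,0],[0,0,0,0,0,0],[0,0,0,0,0,0],[0,0,0,0,0,0] ]
```

View pics/w26.png

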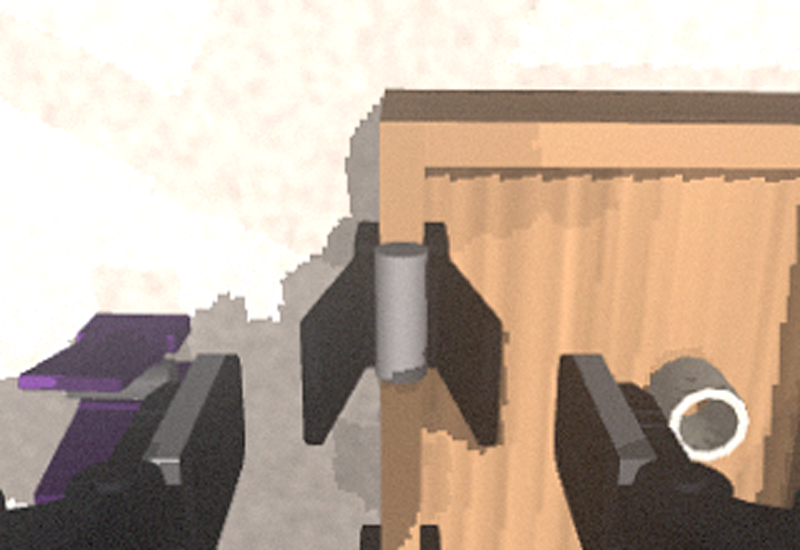

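Call:
send_rows:
  commands:
    - [0,0.05,0.6,-0.2,-0.1,0]
    - [0,0,0.7,0,0,0]
    - [0,0,0.7,0,0,0]
    - [0,0,0.5,0,0,0]
    - [0,0,0,0,0,0]

```text
time_s: 34.18
tcp_pos: [0.5004, -0.2848, 0.0931]
ee_rot: [0.001, 0.759, 0.651, 0.0]
wrist_force: [-0.9, 1.1, -0.1]
opening: 0.0563
```

```bash
python3 go.py .5002 -.2848 .091 -8.9
python3 - <<'E'
from m import *
c=cam("wrist");np.save("pics/w26.npy",c,allow_pickle=True);crop(c,160,140,320,220,2.5,"w27.png")
E
```

```text
t 34.2 at [ 0.5004 -0.2848  0.0931] phi -8.8 tiltz [ 0.002 -0.002 -1.   ] open 0.0563 F [-0.9  1.1 -0.1] d [-0.0002  0.     -0.0021]
[ [0.0,-0.02,0.21,0.1,0.1,0.1],[0,0,0,0,0,0],[0,0,0,0,0,0],[0,0,0,0,0,0],[0,0,0,0,0,0] ]
```

View pics/w27.png

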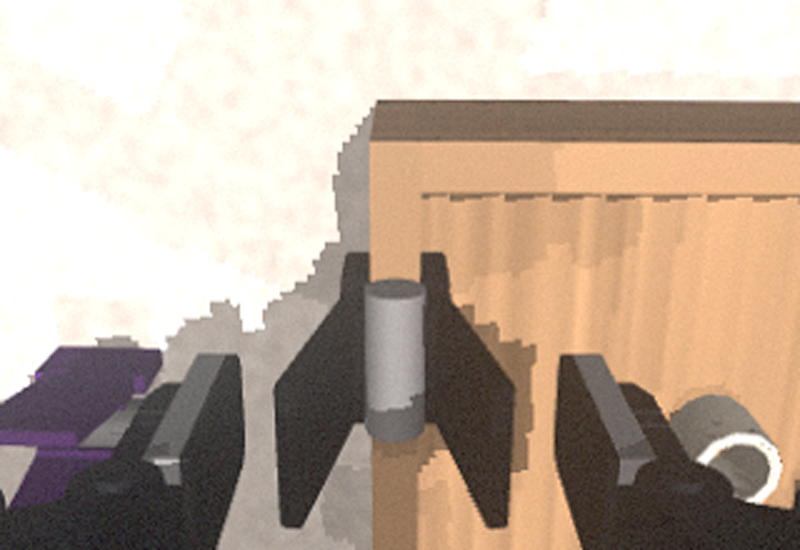

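Call:
send_rows:
  commands:
    - [0,-0.06,0.2,0.1,0.1,0]
    - [0,0,0,0,0,0]
    - [0,0,0,0,0,0]
    - [0,0,0,0,0,0]
    - [0,0,0,0,0,0]

```text
time_s: 34.65
tcp_pos: [0.5002, -0.285, 0.0913]
ee_rot: [0.0, 0.759, 0.651, 0.001]
wrist_force: [-0.2, 0.2, -0.8]
opening: 0.0557
```

Call:
send_rows:
  commands:
    - [0,0,0,0,0,0]
    - [0,0,0,0,0,0]
    - [0,0,0,0,0,0]
    - [0,0,0,0,0,0]
    - [0,0,0,0,0,0]
  hand: 1.5

```text
time_s: 35.07
tcp_pos: [0.5011, -0.2858, 0.0948]
ee_rot: [0.002, 0.759, 0.651, 0.001]
wrist_force: [0.5, -0.4, 0.2]
opening: 0.0205
```

```bash
python3 go.py .5002 -.2848 .0905 -8.9
python3 - <<'E'
from m import *
c=cam("wrist");np.save("pics/w26.npy",c,allow_pickle=True);crop(c,160,140,320,220,2.5,"w28.png")
E
```

```text
t 35.1 at [ 0.5011 -0.2858  0.0948] phi -8.8 tiltz [ 0.004 -0.002 -1.   ] open 0.0205 F [ 0.5 -0.4  0.2] d [-0.0009  0.001  -0.0043]
[ [0.09,-0.11,0.43,0.3,0.1,0.1],[0,0,0,0,0,0],[0,0,0,0,0,0],[0,0,0,0,0,0],[0,0,0,0,0,0] ]
```

View pics/w28.png

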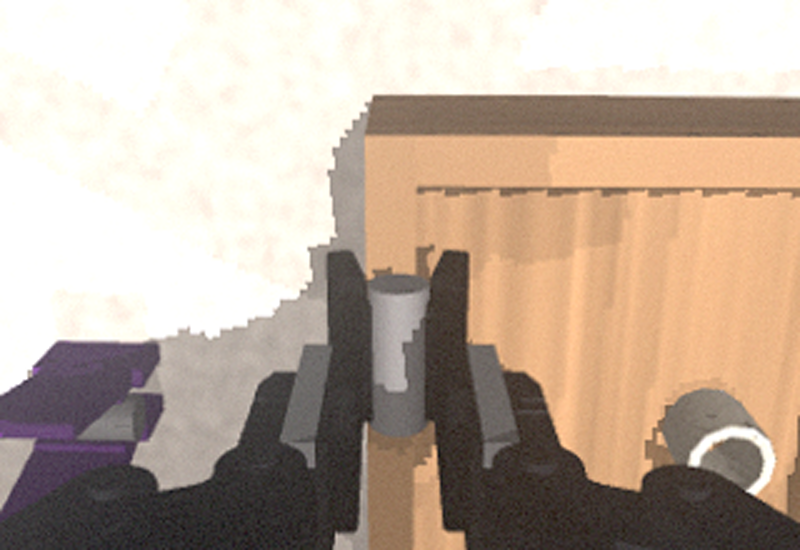

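Run:
```python
from m import *
c=np.load("pics/w26.npy",allow_pickle=True).item()
f=lambda x,y:(160+(x+.5)/2.5-.5,140+(y+.5)/2.5-.5)
p=atz(c,*f(399.5,356),.0715);print(p,dep(c,*f(390,356)));T=tool();print("in tool",T[:3,:3].T@(p-T[:3,3]))
```

```text
[ 0.50299662 -0.28427239  0.0715    ] [ 0.50128752 -0.28344134  0.07271194]
in tool [0.0018522  0.00147591 0.02319216]
```

Call:
send_rows:
  commands:
    - [0,0,-0.5,0,0,0]
    - [0,0,-1,0,0,0]
    - [0,0,-1.5,0,0,0]
    - [0,0,-2,0,0,0]
    - [0,0,-2,0,0,0]

```text
time_s: 35.53
tcp_pos: [0.4979, -0.2835, 0.1634]
ee_rot: [-0.004, 0.759, 0.651, -0.001]
wrist_force: [-0.7, -0.4, -0.8]
opening: 0.0203
```

```bash
python3 go.py .5002 -.2848 .2 -8.9
python3 - <<'E'
from m import *
c=cam("wrist");np.save("pics/w29.npy",c,allow_pickle=True);crop(c,160,140,320,220,2.5,"w29.png")
E
```

```text
t 35.5 at [ 0.4979 -0.2835  0.1634] phi -8.8 tiltz [-0.005  0.005 -1.   ] open 0.0203 F [-0.7 -0.4 -0.8] d [ 0.0023 -0.0013  0.0366]
[ [-0.08,0.23,-3.66,-0.3,-0.2,0.1],[0,0,0,0,0,0],[0,0,0,0,0,0],[0,0,0,0,0,0],[0,0,0,0,0,0] ]
```

View pics/w29.png

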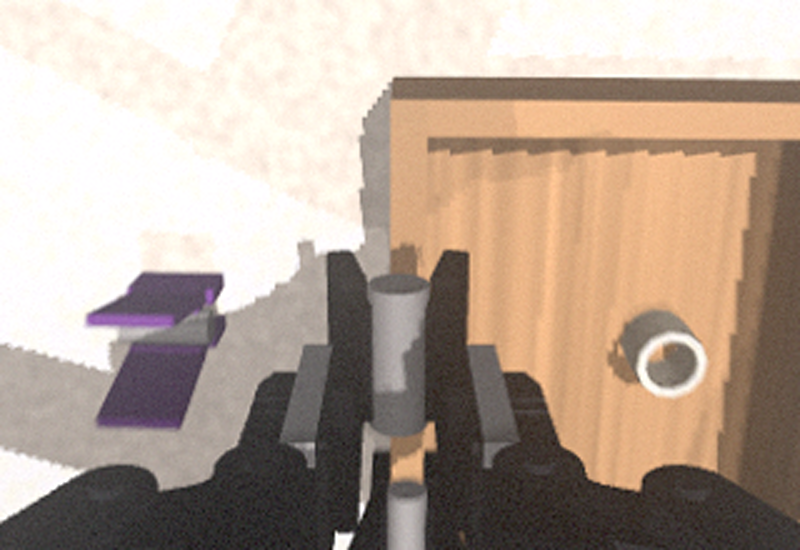

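Run:
```python
from m import *
for n,(u,v),z in(("w26",(319.5,140+356.5/2.5-.5),.0715),("w20",(319.5,200+342.5/3-.5),.022),("w29",(319.5,140+356.5/2.5-.5),.140)):
    c=np.load(f"pics/{n}.npy",allow_pickle=True).item()
    T=c["T"]@np.linalg.inv(c["hand_eye"]);p=atz(c,u,v,z)
    print(n,T[:3,3],T[:3,1],T[:3,2],p,T[:3,:3].T@(p-T[:3,3]))
```

```text
w26 [ 0.50112824 -0.28582257  0.09476761] [ 0.988237   -0.15286724  0.00438636] [ 0.00410123 -0.00218051 -0.99998921] [ 0.50299662 -0.28427239  0.0715    ] [0.00185314 0.00150737 0.02327164]
w20 [0.58063116 0.26166359 0.02105302] [-0.00245292  0.99999516  0.00191512] [ 0.00300557  0.00192249 -0.99999364] [0.58208807 0.26050577 0.022     ] [-0.00145692 -0.00115957 -0.00094482]
w29 [ 0.49788399 -0.28352954  0.16338805] [ 0.98821156 -0.15297497 -0.00604806] [-0.00540775  0.00460142 -0.99997479] [ 0.49952614 -0.28188696  0.14      ] [0.00178748 0.00151297 0.02338614]
```

Run:
```python
from m import *
for n in("w2","w8","w14","w20","w22","w25","w26"):
    c=np.load(f"pics/{n}.npy",allow_pickle=True).item();print(n,c["hand_eye"].round(4).tolist(),c["cx"],c["cy"])
c=np.load(f"pics/w26.npy",allow_pickle=True).item()
o,d=ray(c,319.5,282.1);print(c["T"],o,d)
```

```text
w2 [[0.0009, -0.9585, -0.2849, 0.0713], [1.0, 0.0008, 0.0005, -0.0013], [-0.0003, -0.2849, 0.9585, -0.1281], [0.0, 0.0, 0.0, 1.0]] 319.284570610367 233.1311252250431
w8 [[0.0009, -0.9585, -0.2849, 0.0713], [1.0, 0.0008, 0.0005, -0.0014], [-0.0002, -0.2849, 0.9585, -0.1281], [0.0, 0.0, 0.0, 1.0]] 319.284570610367 233.1311252250431
w14 [[0.0009, -0.9585, -0.285, 0.0713], [1.0, 0.0008, 0.0005, -0.0013], [-0.0002, -0.285, 0.9585, -0.1281], [0.0, 0.0, 0.0, 1.0]] 319.284570610367 233.1311252250431
w20 [[0.0009, -0.9585, -0.2849, 0.0713], [1.0, 0.0008, 0.0005, -0.0013], [-0.0002, -0.2849, 0.9585, -0.1281], [0.0, 0.0, 0.0, 1.0]] 319.284570610367 233.1311252250431
w22 [[0.0009, -0.9585, -0.2849, 0.0713], [1.0, 0.0008, 0.0005, -0.0013], [-0.0002, -0.2849, 0.9585, -0.1281], [0.0, 0.0, 0.0, 1.0]] 319.284570610367 233.1311252250431
w25 [[0.0009, -0.9588, -0.2842, 0.0712], [1.0, 0.0007, 0.0007, 0.0013], [-0.0004, -0.2842, 0.9588, -0.1281], [0.0, 0.0, 0.0, 1.0]] 319.284570610367 233.1311252250431
w26 [[0.0009, -0.9588, -0.2842, 0.0712], [1.0, 0.0007, 0.0007, 0.0013], [-0.0004, -0.2842, 0.9588, -0.1281], [0.0, 0.0, 0.0, 1.0]] 319.284570610367 233.1311252250431
[[ 0.98836781 -0.14703859 -0.03884229  0.51275121]
 [-0.15200564 -0.94698986 -0.28302735 -0.21535834]
 [ 0.00483269  0.28563937 -0.95832499  0.22272483]
 [ 0.          0.          0.          1.        ]] [ 0.51275121 -0.21535834  0.22272483] [-0.05918831 -0.41815258 -0.91759307]
```

```bash
python3 go.py .635 -.1 .19 -8.9
```

```text
t 35.6 at [ 0.5002 -0.285   0.1678] phi -8.8 tiltz [ 0.001  0.    -1.   ] open 0.0202 F [ 1.  -1.1  1.3] d [0.1348 0.185  0.0222]
[ [2.03,1.05,-0.22,0.0,0.0,0.0],[2.04,1.05,-0.22,0.0,0.0,0.0],[2.04,1.05,-0.22,0.0,0.0,0.0],[2.04,1.05,-0.22,0.0,0.0,0.0],[2.04,1.05,-0.22,0.0,0.0,0.0] ]
[ [2.04,1.05,-0.22,0.0,0.0,0.0],[2.04,1.05,-0.22,0.0,0.0,0.0],[2.04,1.05,-0.22,0.0,0.0,0.0],[2.04,1.05,-0.22,0.0,0.0,0.0],[2.04,1.05,-0.22,0.0,0.0,0.0] ]
```

Call:
send_rows:
  commands:
    - [1,0.5,-1,0,0,0]
    - [2,1,-0.4,0,0,0]
    - [2.2,1.1,-0.2,0,0,0]
    - [2.2,1.1,0,0,0,0]
    - [2.2,1.1,0,0,0,0]

```text
time_s: 36.0
tcp_pos: [0.5643, -0.2008, 0.1906]
ee_rot: [0.006, 0.762, 0.648, 0.001]
wrist_force: [0.4, 0.1, 0.1]
opening: 0.02
```

Call:
send_rows:
  commands:
    - [2.2,1.1,0,0,0,0]
    - [2.2,1.1,0,0,0,0]
    - [2,1,0,0,0,0]
    - [1.5,0.8,0,0,0,0]
    - [0.5,0.2,0,0,0,0]

```text
time_s: 36.42
tcp_pos: [0.6247, -0.1178, 0.1931]
ee_rot: [0.007, 0.761, 0.649, 0.004]
wrist_force: [0.5, -0.3, -0.7]
opening: 0.0202
```

```bash
python3 go.py .6413 -.0923 .18 -8.9
```

```text
t 36.4 at [ 0.6247 -0.1178  0.1931] phi -9.1 tiltz [ 0.015 -0.006 -1.   ] open 0.0202 F [ 0.5 -0.3 -0.7] d [ 0.0166  0.0255 -0.0131]
[ [2.79,1.21,1.32,0.9,0.2,-0.2],[0,0,0,0,0,0],[0,0,0,0,0,0],[0,0,0,0,0,0],[0,0,0,0,0,0] ]
```

Call:
send_rows:
  commands:
    - [1.5,0.7,0.4,0.9,0.2,-0.2]
    - [0.8,0.3,0.4,0,0,0]
    - [0.2,0,0,0,0,0]
    - [0,0,0,0,0,0]
    - [0,0,0,0,0,0]

```text
time_s: 36.83
tcp_pos: [0.6381, -0.094, 0.185]
ee_rot: [0.0, 0.759, 0.651, -0.001]
wrist_force: [-0.5, 0.1, 0.6]
opening: 0.0202
```

```bash
python3 go.py .6413 -.0923 .18 -8.9
python3 - <<'E'
from m import *
c=cam("wrist");np.save("pics/w30.npy",c,allow_pickle=True);crop(c,160,120,320,220,2.5,"w30.png")
E
```

```text
t 36.8 at [ 0.6381 -0.094   0.185 ] phi -8.8 tiltz [-0.001 -0.002 -1.   ] open 0.0202 F [-0.5  0.1  0.6] d [ 0.0032  0.0017 -0.005 ]
[ [0.22,0.29,0.5,-0.1,0.1,0.1],[0,0,0,0,0,0],[0,0,0,0,0,0],[0,0,0,0,0,0],[0,0,0,0,0,0] ]
```

View pics/w30.png

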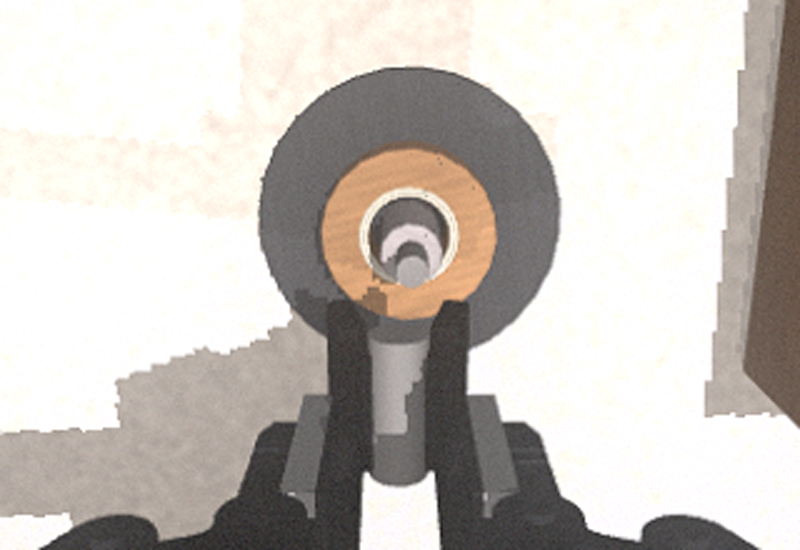

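```bash
cat > rel.py <<'E'
from m import *
def tl(c,u,v,z):
    T=c["T"]@np.linalg.inv(c["hand_eye"]);p=atz(c,u,v,z);return T[:3,:3].T@(p-T[:3,3]),p
E
python3 - <<'E'
from rel import *
c=np.load("pics/w30.npy",allow_pickle=True).item()
f=lambda x,y:(160+(x+.5)/2.5-.5,120+(y+.5)/2.5-.5)
a,p=tl(c,*f(412,269),.075);print("tip",a,p,dep(c,*f(412,269)))
print("barrel",dep(c,*f(385,406)))
T=c["T"]@np.linalg.inv(c["hand_eye"])
for r in(340,406,478): print(T[:3,:3].T@(dep(c,*f(385,r))-T[:3,3]))
l=tl(c,*f(259,215),.01)[1];r=tl(c,*f(560,215),.01)[1];t=tl(c,*f(411,67),.01)[1];print(l,r,(l+r)/2,t)
E
```

```text
tip [0.00502565 0.00519044 0.11000595] [ 0.64384075 -0.09005945  0.075     ] [ 0.64383141 -0.09015415  0.07466163]
barrel [ 0.63705971 -0.09214286  0.16144488]
[ 0.01451742 -0.00125655  0.02548899]
[ 0.00170838 -0.00127831  0.02357569]
[-0.01405399 -0.0013481   0.02391981]
[ 0.59059744 -0.07992043  0.01      ] [ 0.6977181  -0.09634894  0.01      ] [ 0.64415777 -0.08813468  0.01      ] [ 0.65235358 -0.03694965  0.01      ]
```

Call:
send_rows:
  commands:
    - [0.4,0.4,0.4,0,0.1,0.1]
    - [0,0,0.7,0,0,0]
    - [0,0,0.7,0,0,0]
    - [0,0,0.5,0,0,0]
    - [0,0,0,0,0,0]

```text
time_s: 37.3
tcp_pos: [0.6414, -0.0936, 0.1605]
ee_rot: [0.0, 0.761, 0.649, -0.001]
wrist_force: [-0.1, 0.5, -0.9]
opening: 0.0205
```

```bash
python3 go.py .6424 -.0906 .145 -8.9
python3 - <<'E'
from m import *
c=cam("wrist");np.save("pics/w31.npy",c,allow_pickle=True);crop(c,160,120,320,220,2.5,"w31.png")
E
```

```text
t 37.3 at [ 0.6414 -0.0936  0.1605] phi -9.1 tiltz [-0.001 -0.002 -1.   ] open 0.0205 F [-0.1  0.5 -0.9] d [ 0.001   0.003  -0.0155]
[ [0.31,0.05,1.55,0.0,0.1,-0.2],[0,0,0,0,0,0],[0,0,0,0,0,0],[0,0,0,0,0,0],[0,0,0,0,0,0] ]
```

View pics/w31.png

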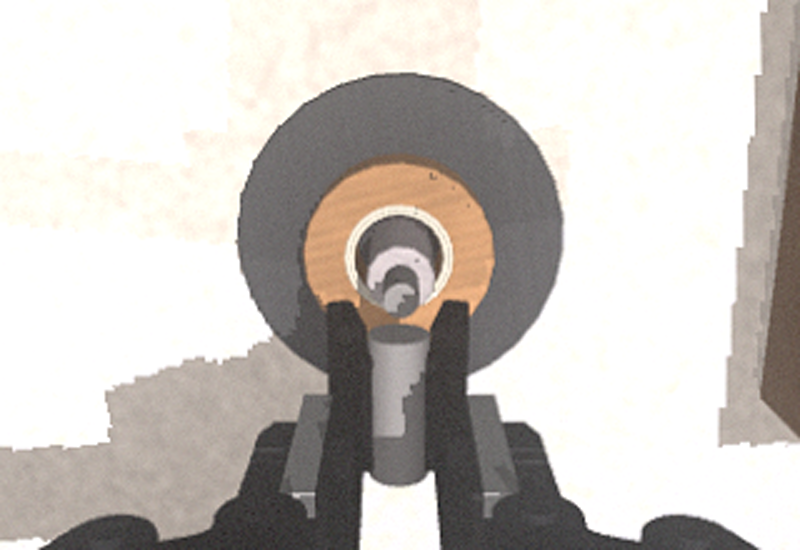

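Call:
send_rows:
  commands:
    - [0.25,0.03,0.3,0,0.1,-0.2]
    - [0.05,0,0.4,0,0,0]
    - [0,0,0.4,0,0,0]
    - [0,0,0,0,0,0]
    - [0,0,0,0,0,0]

```text
time_s: 37.77
tcp_pos: [0.6424, -0.0905, 0.1485]
ee_rot: [-0.0, 0.76, 0.65, -0.0]
wrist_force: [0.4, 0.3, -0.2]
opening: 0.0206
```

```bash
python3 go.py .6424 -.0906 .145 -8.9
python3 - <<'E'
from rel import *
c=np.load("pics/w31.npy",allow_pickle=True).item()
f=lambda x,y:(160+(x+.5)/2.5-.5,120+(y+.5)/2.5-.5)
print("tip31",tl(c,*f(401,299),.075))
c=cam("wrist");np.save("pics/w32.npy",c,allow_pickle=True);crop(c,160,120,320,220,2.5,"w32.png")
E
```

```text
t 37.8 at [ 0.6424 -0.0905  0.1485] phi -8.9 tiltz [-0.  0. -1.] open 0.0206 F [ 0.4  0.3 -0.2] d [-0.     -0.0001 -0.0035]
[ [-0.01,0.0,0.35,0.0,0.0,0.0],[0,0,0,0,0,0],[0,0,0,0,0,0],[0,0,0,0,0,0],[0,0,0,0,0,0] ]
tip31 (array([0.00373938, 0.00197023, 0.0854844 ]), array([ 0.64388708, -0.0903405 ,  0.075     ]))
```

View pics/w32.png

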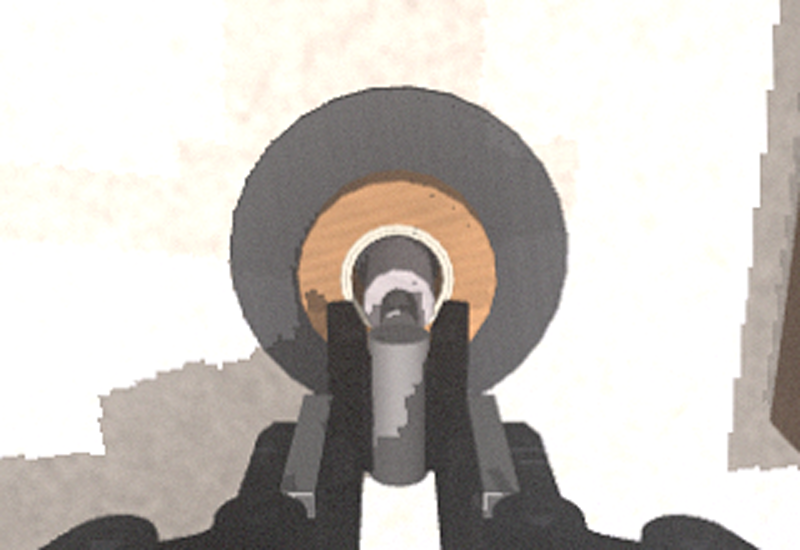

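Call:
send_rows:
  commands:
    - [0,0,0.5,0,0,0]
    - [0,0,0.6,0,0,0]
    - [0,0,0.6,0,0,0]
    - [0,0,0.4,0,0,0]
    - [0,0,0,0,0,0]

```text
time_s: 38.23
tcp_pos: [0.6427, -0.0905, 0.126]
ee_rot: [0.0, 0.76, 0.65, 0.0]
wrist_force: [-0.2, -1.1, -1.4]
opening: 0.0204
```

```bash
python3 go.py .6424 -.0906 .110 -8.9
```

```text
t 38.2 at [ 0.6427 -0.0905  0.126 ] phi -8.9 tiltz [ 0.001 -0.    -1.   ] open 0.0204 F [-0.2 -1.1 -1.4] d [-0.0003 -0.0001 -0.016 ]
[ [-0.01,-0.03,1.6,0.0,0.0,0.0],[0,0,0,0,0,0],[0,0,0,0,0,0],[0,0,0,0,0,0],[0,0,0,0,0,0] ]
```

Call:
send_rows:
  commands:
    - [0,0,0.4,0,0,0]
    - [0,0,0.4,0,0,0]
    - [0,0,0.4,0,0,0]
    - [0,0,0.2,0,0,0]
    - [0,0,0,0,0,0]

```text
time_s: 38.65
tcp_pos: [0.6425, -0.0905, 0.1098]
ee_rot: [-0.0, 0.76, 0.65, -0.0]
wrist_force: [0.5, 0.4, -0.5]
opening: 0.0203
```

```bash
python3 go.py .6424 -.0906 .110 -8.9
```

```text
t 38.6 at [ 0.6425 -0.0905  0.1098] phi -8.9 tiltz [-0.  0. -1.] open 0.0203 F [ 0.5  0.4 -0.5] d [-0.0001 -0.0001  0.0002]
[ [-0.01,-0.01,-0.02,0.0,0.0,0.0],[0,0,0,0,0,0],[0,0,0,0,0,0],[0,0,0,0,0,0],[0,0,0,0,0,0] ]
```

Push gently further until contact shows.

Call:
send_rows:
  commands:
    - [0,0,0.15,0,0,0]
    - [0,0,0.1,0,0,0]
    - [0,0,0,0,0,0]
    - [0,0,0,0,0,0]
    - [0,0,0,0,0,0]

```text
time_s: 39.07
tcp_pos: [0.6433, -0.0907, 0.1098]
ee_rot: [0.001, 0.76, 0.65, 0.001]
wrist_force: [0.4, -0.0, -1.0]
opening: 0.0203
```

```bash
python3 go.py .6424 -.0906 .108 -8.9
python3 - <<'E'
from rel import *
c=cam("wrist");np.save("pics/w33.npy",c,allow_pickle=True);crop(c,160,120,320,220,2.5,"w33.png")
s=cam("scene");crop(s,210,230,200,130,4,"s33.png")
E
```

```text
t 39.1 at [ 0.6433 -0.0907  0.1098] phi -8.9 tiltz [ 0.003 -0.    -1.   ] open 0.0203 F [ 0.4 -0.  -1. ] d [-0.0009  0.0001 -0.0018]
[ [-0.01,-0.09,0.18,0.1,0.0,0.0],[0,0,0,0,0,0],[0,0,0,0,0,0],[0,0,0,0,0,0],[0,0,0,0,0,0] ]
```

View pics/w33.png

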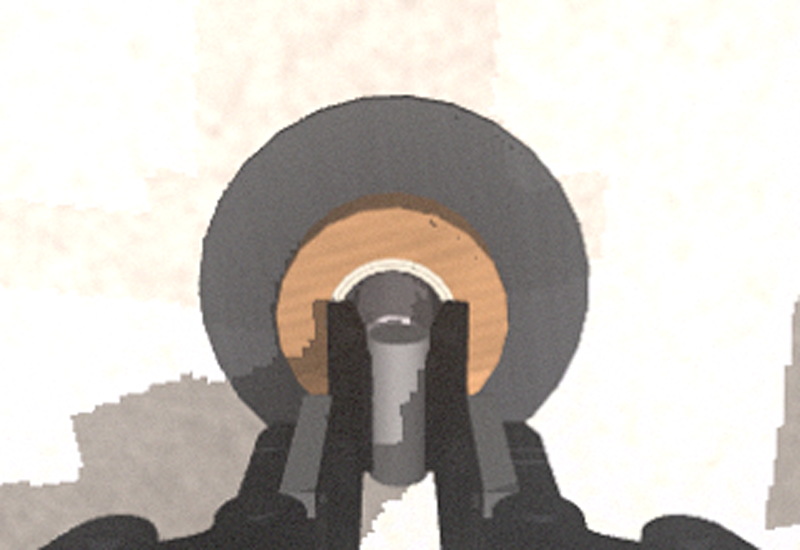

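View pics/s33.png

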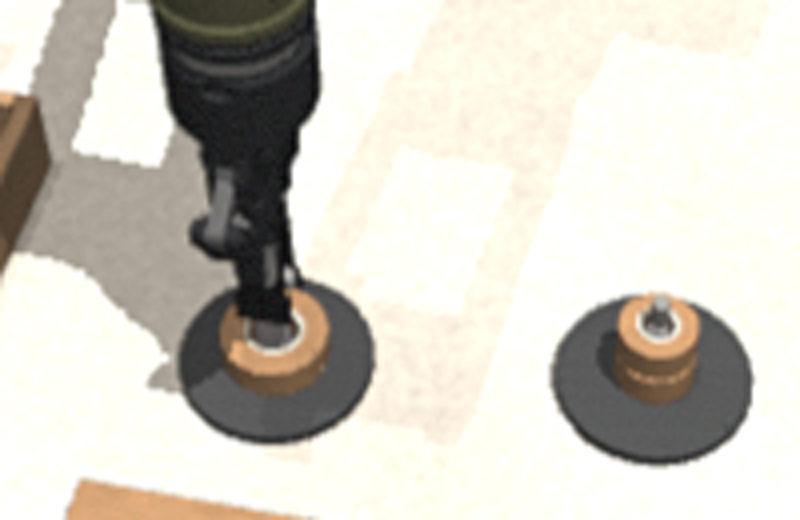

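Call:
send_rows:
  commands:
    - [0,-0.1,0.2,0,0,0]
    - [0,0,0.2,0,0,0]
    - [0,0,0.15,0,0,0]
    - [0,0,0.1,0,0,0]
    - [0,0,0.1,0,0,0]

```text
time_s: 39.58
tcp_pos: [0.6431, -0.0907, 0.1087]
ee_rot: [0.003, 0.76, 0.65, 0.002]
wrist_force: [-2.3, 0.2, 6.2]
opening: 0.0204
```

```bash
python3 go.py .6424 -.0906 .108 -8.9
```

```text
t 39.6 at [ 0.6431 -0.0907  0.1087] phi -8.9 tiltz [ 0.007 -0.001 -1.   ] open 0.0204 F [-2.3  0.2  6.2] d [-0.0007  0.0001 -0.0007]
[ [0.0,-0.08,0.07,0.4,0.0,0.0],[0,0,0,0,0,0],[0,0,0,0,0,0],[0,0,0,0,0,0],[0,0,0,0,0,0] ]
```

Call:
send_rows:
  commands:
    - [0,0,0,0,0,0]
    - [0,0,0,0,0,0]
    - [0,0,0,0,0,0]
    - [0,0,0,0,0,0]
    - [0,0,0,0,0,0]
  hand: 5.6

```text
time_s: 40.0
tcp_pos: [0.6428, -0.0906, 0.1073]
ee_rot: [0.002, 0.76, 0.65, 0.002]
wrist_force: [1.3, -0.0, 0.4]
opening: 0.056
```

Call:
send_rows:
  commands:
    - [0,0,-0.5,0,0,0]
    - [0,0,-1.5,0,0,0]
    - [0,0,-2,0,0,0]
    - [0,0,-2,0,0,0]
    - [0,0,-2,0,0,0]

```text
time_s: 40.42
tcp_pos: [0.6384, -0.0898, 0.1836]
ee_rot: [-0.003, 0.76, 0.65, -0.003]
wrist_force: [0.3, -0.6, 0.5]
opening: 0.0561
```

```bash
python3 go.py .49 -.369 .19 -8.9
python3 - <<'E'
from rel import *
c=cam("wrist");np.save("pics/w34.npy",c,allow_pickle=True);crop(c,160,120,320,220,2.5,"w34.png")
E
```

```text
t 40.4 at [ 0.6384 -0.0898  0.1836] phi -8.9 tiltz [-0.008  0.002 -1.   ] open 0.0561 F [ 0.3 -0.6  0.5] d [-0.1484 -0.2792  0.0064]
[ [-2.99,-1.03,-0.06,0.0,0.0,0.0],[-2.99,-1.03,-0.06,0.0,0.0,0.0],[-2.99,-1.03,-0.06,0.0,0.0,0.0],[-2.99,-1.03,-0.06,0.0,0.0,0.0],[-2.99,-1.03,-0.06,0.0,0.0,0.0] ]
[ [-2.99,-1.03,-0.06,0.0,0.0,0.0],[-2.99,-1.03,-0.06,0.0,0.0,0.0],[-2.99,-1.03,-0.06,0.0,0.0,0.0],[-2.99,-1.03,-0.06,0.0,0.0,0.0],[-2.99,-1.03,-0.06,0.0,0.0,0.0] ]
```

View pics/w34.png

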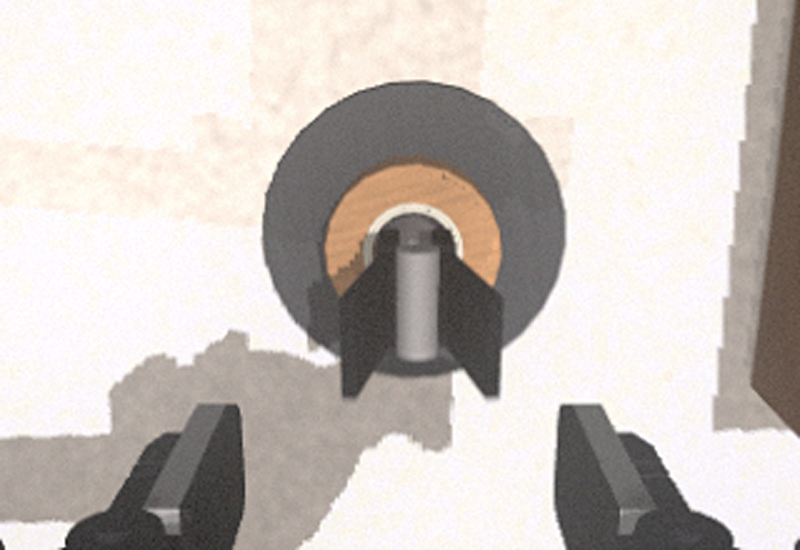

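Call:
send_rows:
  commands:
    - [-1.5,-0.5,-0.2,-0.5,0,0]
    - [-3,-1,0,0,0,0]
    - [-3.8,-1.3,0,0,0,0]
    - [-3.8,-1.3,0,0,0,0]
    - [-3.8,-1.3,0,0,0,0]

```text
time_s: 40.88
tcp_pos: [0.5668, -0.2383, 0.193]
ee_rot: [0.007, 0.755, 0.655, 0.007]
wrist_force: [0.5, -0.1, -0.0]
opening: 0.0555
```

Call:
send_rows:
  commands:
    - [-3.8,-1.3,0,0,0,0]
    - [-3.8,-1.3,0,0,0,0]
    - [-3,-1,0,0,0,0]
    - [-2,-0.7,0,0,0,0]
    - [-0.5,0,0,0,0,0]

```text
time_s: 41.3
tcp_pos: [0.4945, -0.3745, 0.1908]
ee_rot: [0.008, 0.757, 0.653, 0.005]
wrist_force: [0.2, 0.6, 0.1]
opening: 0.0557
```

```bash
python3 go.py .488 -.371 .16 -8.9
```

```text
t 41.3 at [ 0.4945 -0.3745  0.1908] phi -8.4 tiltz [ 0.017 -0.006 -1.   ] open 0.0557 F [0.2 0.6 0.1] d [-0.0065  0.0035 -0.0308]
[ [0.26,-0.75,3.06,1.0,0.2,0.5],[0,0,0,0,0,0],[0,0,0,0,0,0],[0,0,0,0,0,0],[0,0,0,0,0,0] ]
```

Call:
send_rows:
  commands:
    - [0.4,-0.6,0.8,1,0.2,0.5]
    - [0.2,0,1.2,0,0,0]
    - [0,0,0.8,0,0,0]
    - [0,0,0,0,0,0]
    - [0,0,0,0,0,0]

```text
time_s: 41.72
tcp_pos: [0.4863, -0.3667, 0.1591]
ee_rot: [-0.003, 0.762, 0.648, -0.0]
wrist_force: [0.3, 1.2, 0.4]
opening: 0.0559
```

```bash
python3 go.py .488 -.371 .12 -8.9
python3 - <<'E'
from rel import *
c=cam("wrist");np.save("pics/w35.npy",c,allow_pickle=True);crop(c,160,120,320,220,2.5,"w35.png")
E
```

```text
t 41.7 at [ 0.4863 -0.3667  0.1591] phi -9.3 tiltz [-0.004  0.004 -1.   ] open 0.0559 F [0.3 1.2 0.4] d [ 0.0017 -0.0043 -0.0391]
[ [-0.21,0.13,1.95,-0.1,-0.1,-0.2],[-0.2,0.12,1.95,-0.1,-0.1,-0.2],[0,0,0,0,0,0],[0,0,0,0,0,0],[0,0,0,0,0,0] ]
```

View pics/w35.png

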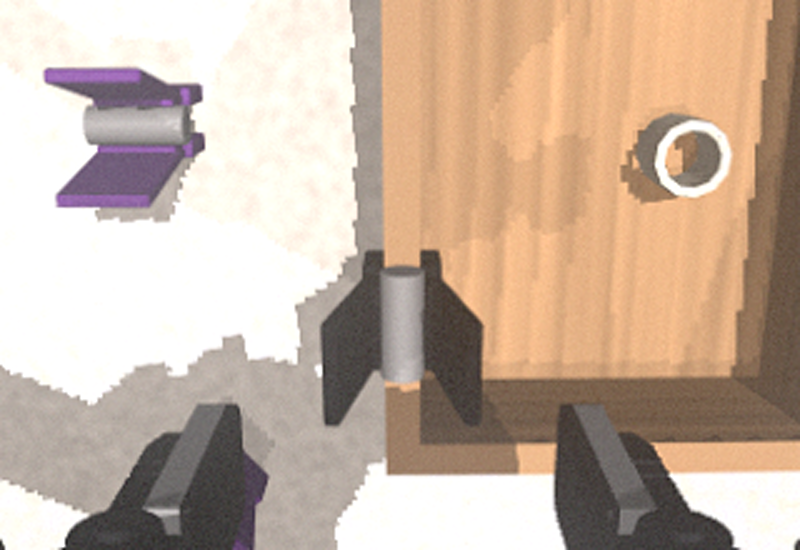

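Run:
```python
from rel import *
c=np.load("pics/w35.npy",allow_pickle=True).item()
f=lambda x,y:(160+(x+.5)/2.5-.5,120+(y+.5)/2.5-.5)
print(tl(c,*f(402.5,324),.071),dep(c,*f(402,324)))
W=cloud(c);n=(abs(W[...,0]-.43)<.09)&(abs(W[...,1]+.39)<.06)&(W[...,2]<.05)&(W[...,0]<.465)
print(W[n].max(0))
```

```text
(array([-0.00404892,  0.00239279,  0.0880563 ]), array([ 0.48762989, -0.37072722,  0.071     ])) [ 0.49957722 -0.29704236  0.28735521]
[ 0.46498706 -0.33000372  0.04963288]
```

Call:
send_rows:
  commands:
    - [-0.4,0.1,0.6,-0.2,-0.2,-0.4]
    - [-0.1,0,1.2,0,0,0]
    - [0,0,1.2,0,0,0]
    - [0,0,0.5,0,0,0]
    - [0,0,0,0,0,0]

```text
time_s: 42.18
tcp_pos: [0.4899, -0.3708, 0.1242]
ee_rot: [0.002, 0.757, 0.653, -0.0]
wrist_force: [-0.6, -0.8, 0.2]
opening: 0.056
```

```bash
python3 go.py .4865 -.3718 .0915 -8.9
python3 - <<'E'
from rel import *
c=cam("wrist");np.save("pics/w36.npy",c,allow_pickle=True);crop(c,160,120,320,220,2.5,"w36.png")
E
```

```text
t 42.2 at [ 0.4899 -0.3708  0.1242] phi -8.5 tiltz [ 0.003 -0.004 -1.   ] open 0.0560 F [-0.6 -0.8  0.2] d [-0.0034 -0.001  -0.0327]
[ [-0.14,-0.33,3.26,0.2,0.2,0.4],[0,0,0,0,0,0],[0,0,0,0,0,0],[0,0,0,0,0,0],[0,0,0,0,0,0] ]
```

View pics/w36.png

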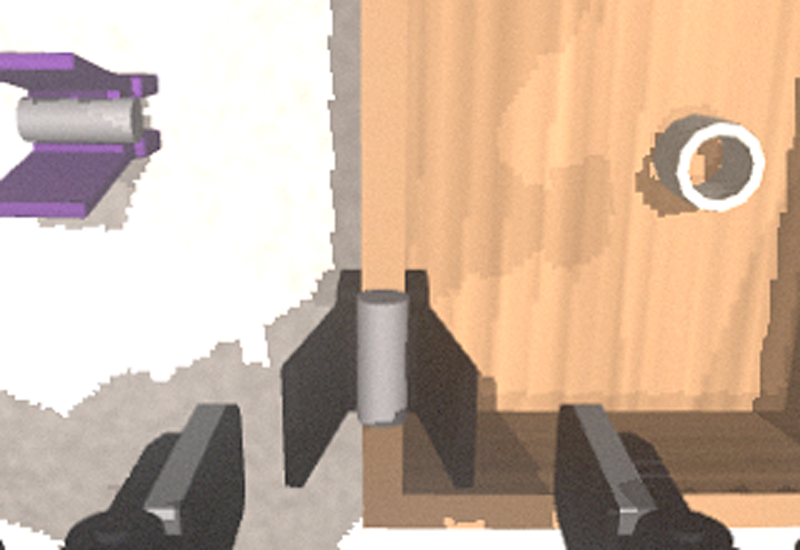

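Run:
```python
from rel import *
c=np.load("pics/w36.npy",allow_pickle=True).item()
f=lambda x,y:(160+(x+.5)/2.5-.5,120+(y+.5)/2.5-.5)
print(tl(c,*f(382.5,358),.071))
```

```text
(array([-2.29452801e-05, -2.30261614e-03,  5.31429853e-02]), array([ 0.48775929, -0.3706624 ,  0.071     ]))
```

Call:
send_rows:
  commands:
    - [-0.1,-0.35,0.5,0.2,0.2,0.4]
    - [0,0,0.7,0,0,0]
    - [0,0,0.7,0,0,0]
    - [0,0,0.5,0,0,0]
    - [0,0,0,0,0,0]

```text
time_s: 42.65
tcp_pos: [0.4874, -0.3723, 0.1004]
ee_rot: [0.002, 0.76, 0.65, 0.0]
wrist_force: [-0.1, -0.5, 0.5]
opening: 0.056
```

```bash
python3 go.py .486 -.3714 .091 -8.9
python3 - <<'E'
from rel import *
c=cam("wrist");np.save("pics/w37.npy",c,allow_pickle=True);crop(c,160,120,320,220,2.5,"w37.png")
E
```

```text
t 42.6 at [ 0.4874 -0.3723  0.1004] phi -8.9 tiltz [ 0.003 -0.003 -1.   ] open 0.0560 F [-0.1 -0.5  0.5] d [-0.0014  0.0009 -0.0094]
[ [0.07,-0.16,0.94,0.2,0.1,0.0],[0,0,0,0,0,0],[0,0,0,0,0,0],[0,0,0,0,0,0],[0,0,0,0,0,0] ]
```

View pics/w37.png

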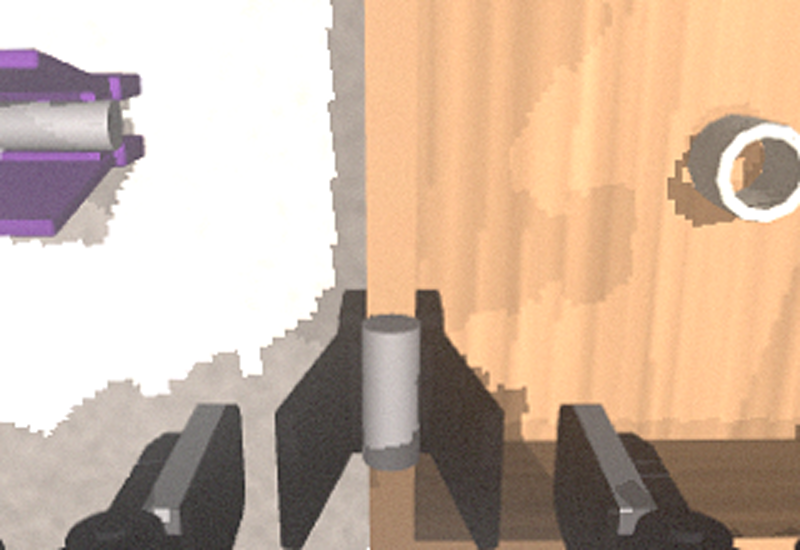

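Call:
send_rows:
  commands:
    - [0.05,-0.16,0.4,0.2,0.1,0]
    - [0,0,0.4,0,0,0]
    - [0,0,0,0,0,0]
    - [0,0,0,0,0,0]
    - [0,0,0,0,0,0]

```text
time_s: 43.12
tcp_pos: [0.4861, -0.3719, 0.0921]
ee_rot: [0.0, 0.76, 0.65, -0.0]
wrist_force: [0.2, -0.4, 0.5]
opening: 0.056
```

```bash
python3 go.py .486 -.3714 .091 -8.9
python3 - <<'E'
from rel import *
c=cam("wrist");np.save("pics/w38.npy",c,allow_pickle=True);crop(c,160,120,320,220,2.5,"w38.png")
E
```

```text
t 43.1 at [ 0.4861 -0.3719  0.0921] phi -8.9 tiltz [ 0.    -0.001 -1.   ] open 0.0560 F [ 0.2 -0.4  0.5] d [-0.0001  0.0005 -0.0011]
[ [0.05,-0.02,0.11,0.0,0.0,0.0],[0,0,0,0,0,0],[0,0,0,0,0,0],[0,0,0,0,0,0],[0,0,0,0,0,0] ]
```

View pics/w38.png

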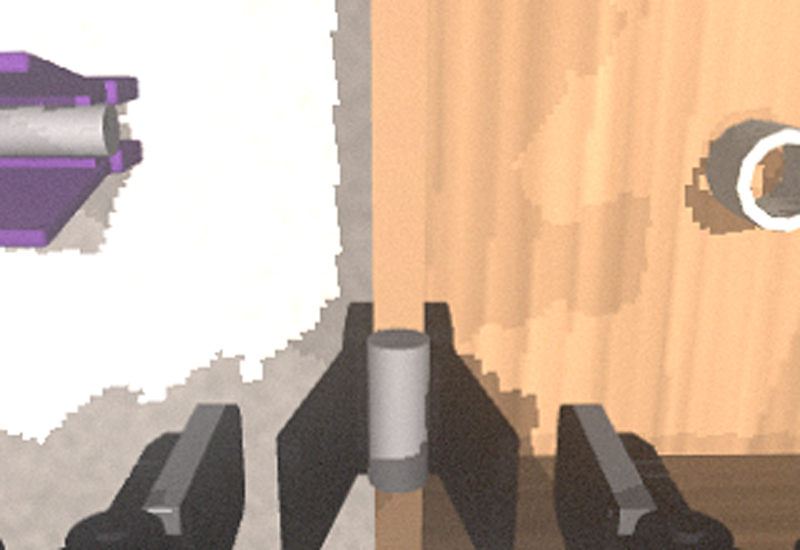

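Centred (barrel col 399). Squeeze and lift.

Call:
send_rows:
  commands:
    - [0,0,0,0,0,0]
    - [0,0,0,0,0,0]
    - [0,0,0,0,0,0]
    - [0,0,0,0,0,0]
    - [0,0,0,0,0,0]
  hand: 1.5

```text
time_s: 43.58
tcp_pos: [0.4873, -0.3731, 0.0959]
ee_rot: [0.003, 0.76, 0.65, 0.0]
wrist_force: [0.0, -0.3, -0.6]
opening: 0.0203
```

```bash
python3 go.py .486 -.3714 .091 -8.9
python3 - <<'E'
from rel import *
c=cam("wrist");np.save("pics/w39.npy",c,allow_pickle=True);crop(c,160,120,320,220,2.5,"w39.png")
E
```

```text
t 43.6 at [ 0.4873 -0.3731  0.0959] phi -8.9 tiltz [ 0.004 -0.004 -1.   ] open 0.0203 F [ 0.  -0.3 -0.6] d [-0.0013  0.0017 -0.0049]
[ [0.15,-0.16,0.49,0.2,0.2,0.0],[0,0,0,0,0,0],[0,0,0,0,0,0],[0,0,0,0,0,0],[0,0,0,0,0,0] ]
```

View pics/w39.png

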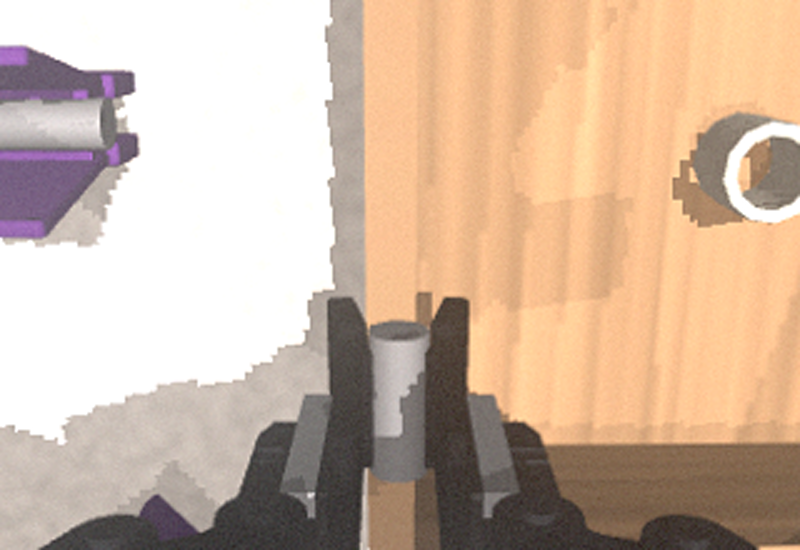

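Call:
send_rows:
  commands:
    - [0,0,-0.5,0,0,0]
    - [0,0,-1.5,0,0,0]
    - [0,0,-3,0,0,0]
    - [0,0,-3.5,0,0,0]
    - [0,0,-3,0,0,0]

```text
time_s: 44.05
tcp_pos: [0.4825, -0.3686, 0.2054]
ee_rot: [-0.008, 0.76, 0.65, -0.001]
wrist_force: [0.9, 0.0, -0.3]
opening: 0.0199
```

```bash
python3 go.py .64 .105 .22 -8.9
python3 - <<'E'
from rel import *
c=cam("wrist");crop(c,160,120,320,220,2.5,"w40.png")
E
```

```text
t 44.0 at [ 0.4825 -0.3686  0.2054] phi -8.9 tiltz [-0.012  0.01  -1.   ] open 0.0199 F [ 0.9  0.  -0.3] d [0.1575 0.4736 0.0146]
[ [3.28,0.55,-0.08,0.0,0.0,0.0],[3.28,0.55,-0.08,0.0,0.0,0.0],[3.28,0.55,-0.08,0.0,0.0,0.0],[3.28,0.55,-0.08,0.0,0.0,0.0],[3.28,0.55,-0.08,0.0,0.0,0.0] ]
[ [3.28,0.55,-0.08,0.0,0.0,0.0],[3.28,0.55,-0.09,0.0,0.0,0.0],[3.28,0.55,-0.09,0.0,0.0,0.0],[3.28,0.55,-0.09,0.0,0.0,0.0],[3.28,0.55,-0.09,0.0,0.0,0.0] ]
[ [3.28,0.55,-0.09,0.0,0.0,0.0],[3.28,0.55,-0.09,0.0,0.0,0.0],[3.28,0.55,-0.09,0.0,0.0,0.0],[3.28,0.55,-0.09,0.0,0.0,0.0],[3.28,0.55,-0.1,0.0,0.0,0.0] ]
```

View pics/w40.png

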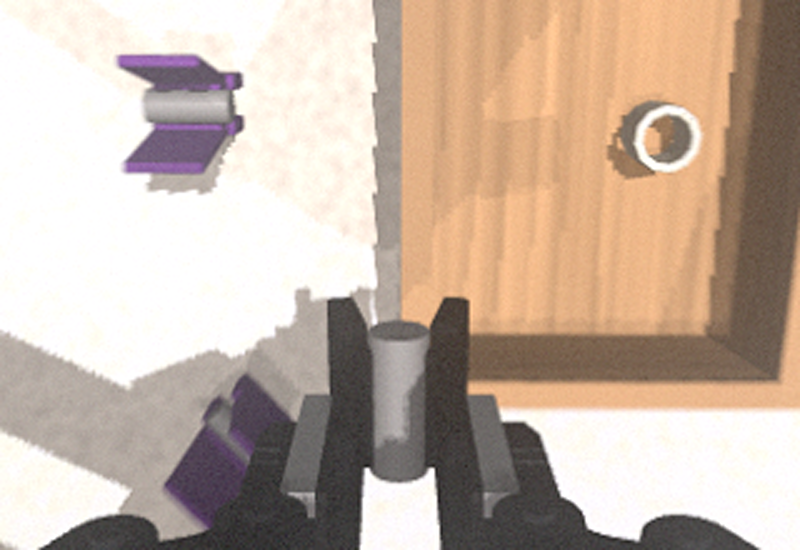

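Call:
send_rows:
  commands:
    - [1.5,0.3,-0.5,0,0,0]
    - [3,0.5,-0.3,0,0,0]
    - [3.8,0.6,0,0,0,0]
    - [3.8,0.6,0,0,0,0]
    - [3.8,0.6,0,0,0,0]

```text
time_s: 44.52
tcp_pos: [0.5389, -0.2216, 0.225]
ee_rot: [0.005, 0.764, 0.645, 0.0]
wrist_force: [-0.1, 0.6, -1.0]
opening: 0.0199
```

Call:
send_rows:
  commands:
    - [3.8,0.6,0,0,0,0]
    - [3.8,0.6,0,0,0,0]
    - [3.8,0.6,0,0,0,0]
    - [3.8,0.6,0,0,0,0]
    - [3.8,0.6,0,0,0,0]

```text
time_s: 44.93
tcp_pos: [0.6, -0.0265, 0.2228]
ee_rot: [0.003, 0.764, 0.645, 0.0]
wrist_force: [-0.4, -0.4, -0.3]
opening: 0.0202
```

```bash
python3 go.py .64 .11 .2 -8.9
```

```text
t 44.9 at [ 0.6    -0.0265  0.2228] phi -9.7 tiltz [ 0.005 -0.005 -1.   ] open 0.0202 F [-0.4 -0.4 -0.3] d [ 0.04    0.1365 -0.0228]
[ [2.83,0.33,0.45,0.1,0.0,-0.2],[2.83,0.33,0.45,0.1,0.0,-0.2],[2.82,0.34,0.45,0.1,0.0,-0.2],[2.82,0.35,0.45,0.1,0.0,-0.2],[2.82,0.36,0.46,0.1,0.0,-0.2] ]
```

Call:
send_rows:
  commands:
    - [3.3,0.4,0.4,0,0,-0.4]
    - [3.3,0.4,0.4,0,0,-0.3]
    - [3,0.4,0.4,0,0,0]
    - [2.2,0.3,0.4,0,0,0]
    - [1,0.1,0.4,0,0,0]

```text
time_s: 45.35
tcp_pos: [0.6367, 0.1149, 0.2007]
ee_rot: [0.001, 0.758, 0.653, 0.002]
wrist_force: [0.1, -0.4, -0.6]
opening: 0.0201
```

Call:
send_rows:
  commands:
    - [0,0,0.3,0,0,0]
    - [0,0,0.3,0,0,0]
    - [0,0,0,0,0,0]
    - [0,0,0,0,0,0]
    - [0,0,0,0,0,0]

```text
time_s: 45.77
tcp_pos: [0.6336, 0.1148, 0.1913]
ee_rot: [-0.0, 0.757, 0.654, -0.001]
wrist_force: [-0.1, -0.1, -1.0]
opening: 0.0201
```

```bash
python3 go.py .645 .1165 .18 -8.9
python3 - <<'E'
from rel import *
c=cam("wrist");np.save("pics/w41.npy",c,allow_pickle=True);crop(c,160,120,320,220,2.5,"w41.png")
E
```

```text
t 45.8 at [0.6336 0.1148 0.1913] phi -8.4 tiltz [-0.002 -0.001 -1.   ] open 0.0201 F [-0.1 -0.1 -1. ] d [ 0.0114  0.0017 -0.0113]
[ [0.34,1.1,1.12,-0.1,0.1,0.5],[0,0,0,0,0,0],[0,0,0,0,0,0],[0,0,0,0,0,0],[0,0,0,0,0,0] ]
```

View pics/w41.png

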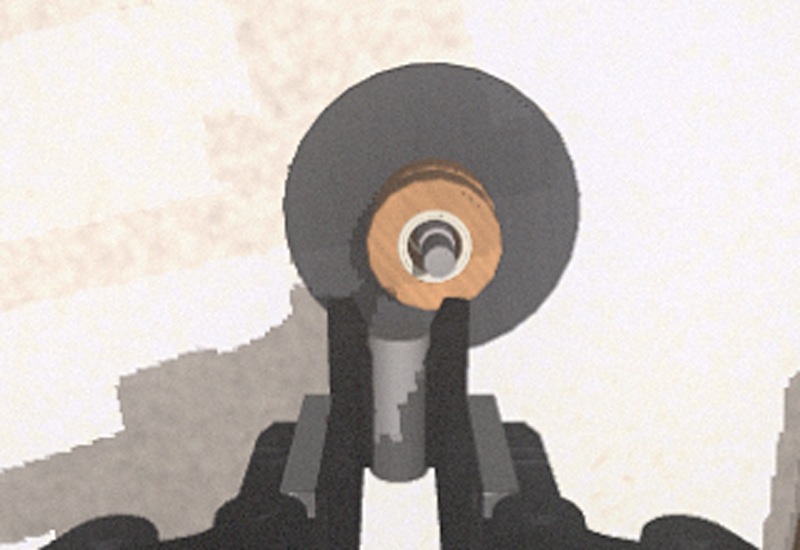

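Run:
```python
from rel import *
c=np.load("pics/w41.npy",allow_pickle=True).item()
f=lambda x,y:(160+(x+.5)/2.5-.5,120+(y+.5)/2.5-.5)
print("tip",tl(c,*f(440,261),.075))
T=c["T"]@np.linalg.inv(c["hand_eye"])
for r in(342,402,470): print(T[:3,:3].T@(dep(c,*f(385,r))-T[:3,3]))
print("barrel c",tl(c,*f(399.5,402),T[2,3]-.0238)[0])
```

```text
tip (array([0.00573611, 0.01350956, 0.11621949]), array([0.6475733 , 0.11832952, 0.075     ]))
[ 0.01473109 -0.00123767  0.0237967 ]
[ 0.00270106 -0.00127631  0.02321141]
[-0.01292135 -0.00136812  0.02507772]
barrel c [0.00243986 0.00150274 0.02379325]
```

Call:
send_rows:
  commands:
    - [0.4,0.9,0.4,-0.1,0.1,0.5]
    - [0,0.2,0.7,0,0,0]
    - [0,0,0.6,0,0,0]
    - [0,0,0.4,0,0,0]
    - [0,0,0,0,0,0]

```text
time_s: 46.23
tcp_pos: [0.6475, 0.1133, 0.1697]
ee_rot: [0.001, 0.762, 0.648, 0.001]
wrist_force: [-0.6, -0.4, -0.9]
opening: 0.0199
```

```bash
python3 go.py .6461 .1172 .16 -8.9
```

```text
t 46.2 at [0.6475 0.1133 0.1697] phi -9.3 tiltz [ 0.003 -0.    -1.   ] open 0.0199 F [-0.6 -0.4 -0.9] d [-0.0014  0.0039 -0.0097]
[ [0.36,-0.21,0.97,0.2,0.0,-0.4],[0,0,0,0,0,0],[0,0,0,0,0,0],[0,0,0,0,0,0],[0,0,0,0,0,0] ]
```

Call:
send_rows:
  commands:
    - [0.35,-0.2,0.5,0.2,0,-0.4]
    - [0.05,0,0.6,0,0,0]
    - [0,0,0.3,0,0,0]
    - [0,0,0,0,0,0]
    - [0,0,0,0,0,0]

```text
time_s: 46.65
tcp_pos: [0.6452, 0.1182, 0.1529]
ee_rot: [-0.001, 0.759, 0.651, -0.001]
wrist_force: [-0.3, 0.2, -0.4]
opening: 0.0203
```

```bash
python3 go.py .6461 .1172 .145 -8.9
python3 - <<'E'
from rel import *
c=cam("wrist");np.save("pics/w42.npy",c,allow_pickle=True);crop(c,160,120,320,220,2.5,"w42.png")
E
```

```text
t 46.6 at [0.6452 0.1182 0.1529] phi -8.8 tiltz [-0.003  0.    -1.   ] open 0.0203 F [-0.3  0.2 -0.4] d [ 0.0009 -0.001  -0.0079]
[ [-0.09,0.11,0.79,-0.2,0.0,0.1],[0,0,0,0,0,0],[0,0,0,0,0,0],[0,0,0,0,0,0],[0,0,0,0,0,0] ]
```

View pics/w42.png

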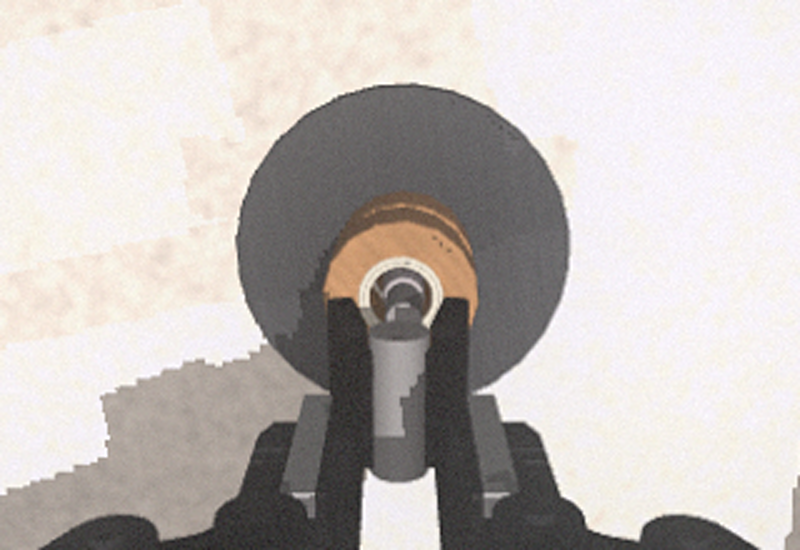

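Call:
send_rows:
  commands:
    - [-0.05,0.1,0.5,-0.2,0,0.1]
    - [0,0,0.6,0,0,0]
    - [0,0,0.6,0,0,0]
    - [0,0,0.4,0,0,0]
    - [0,0,0,0,0,0]

```text
time_s: 47.12
tcp_pos: [0.6466, 0.1177, 0.1307]
ee_rot: [0.001, 0.76, 0.65, 0.001]
wrist_force: [0.8, -0.3, -1.2]
opening: 0.0204
```

```bash
python3 go.py .6461 .1172 .115 -8.9
python3 - <<'E'
from rel import *
c=cam("wrist");np.save("pics/w43.npy",c,allow_pickle=True);crop(c,160,120,320,220,2.5,"w43.png")
E
```

```text
t 47.1 at [0.6466 0.1177 0.1307] phi -8.9 tiltz [ 0.003 -0.    -1.   ] open 0.0204 F [ 0.8 -0.3 -1.2] d [-0.0005 -0.0005 -0.0157]
[ [-0.05,-0.05,1.57,0.2,0.0,0.0],[0,0,0,0,0,0],[0,0,0,0,0,0],[0,0,0,0,0,0],[0,0,0,0,0,0] ]
```

View pics/w43.png

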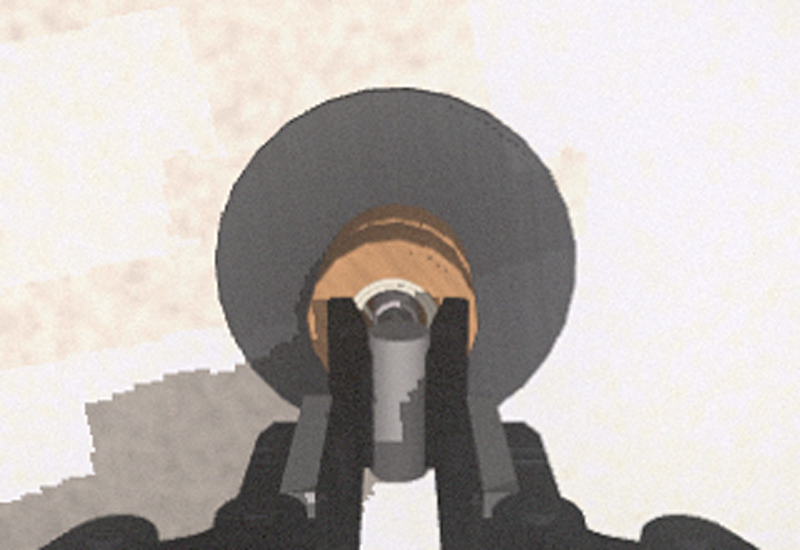

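Call:
send_rows:
  commands:
    - [-0.05,-0.07,0.4,0.2,0,0]
    - [0,0,0.5,0,0,0]
    - [0,0,0.4,0,0,0]
    - [0,0,0.2,0,0,0]
    - [0,0,0.1,0,0,0]

```text
time_s: 47.58
tcp_pos: [0.6463, 0.1172, 0.1138]
ee_rot: [-0.0, 0.76, 0.65, 0.0]
wrist_force: [-0.2, -0.6, -0.4]
opening: 0.0202
```

```bash
python3 go.py .6461 .1172 .110 -8.9
```

```text
t 47.6 at [0.6463 0.1172 0.1138] phi -8.9 tiltz [ 0.     0.001 -1.   ] open 0.0202 F [-0.2 -0.6 -0.4] d [-0.0002  0.     -0.0038]
[ [0.0,-0.02,0.38,0.0,0.0,0.0],[0,0,0,0,0,0],[0,0,0,0,0,0],[0,0,0,0,0,0],[0,0,0,0,0,0] ]
```

Call:
send_rows:
  commands:
    - [0,0,0.2,0,0,0]
    - [0,0,0.2,0,0,0]
    - [0,0,0.15,0,0,0]
    - [0,0,0.15,0,0,0]
    - [0,0,0.15,0,0,0]

```text
time_s: 48.0
tcp_pos: [0.6464, 0.1172, 0.1097]
ee_rot: [0.0, 0.76, 0.65, 0.001]
wrist_force: [-1.2, -0.2, 8.0]
opening: 0.0203
```

```bash
python3 go.py .6461 .1172 .110 -8.9
```

```text
t 48.0 at [0.6464 0.1172 0.1097] phi -8.9 tiltz [ 0.002  0.001 -1.   ] open 0.0203 F [-1.2 -0.2  8. ] d [-0.0003  0.      0.0003]
[ [0.0,-0.03,-0.03,0.1,-0.1,0.0],[0,0,0,0,0,0],[0,0,0,0,0,0],[0,0,0,0,0,0],[0,0,0,0,0,0] ]
```

8 N contact at the end of the neck: home. Release and retreat.

Call:
send_rows:
  commands:
    - [0,0,0,0,0,0]
    - [0,0,0,0,0,0]
    - [0,0,0,0,0,0]
    - [0,0,0,0,0,0]
    - [0,0,0,0,0,0]
  hand: 5.6

```text
time_s: 48.42
tcp_pos: [0.647, 0.1173, 0.1105]
ee_rot: [0.001, 0.76, 0.65, 0.002]
wrist_force: [0.7, 0.4, -0.1]
opening: 0.0561
```

Call:
send_rows:
  commands:
    - [0,0,-0.5,0,0,0]
    - [0,0,-1.5,0,0,0]
    - [0,0,-2.5,0,0,0]
    - [0,0,-3,0,0,0]
    - [0,0,-3,0,0,0]

```text
time_s: 48.83
tcp_pos: [0.6412, 0.1165, 0.2097]
ee_rot: [-0.005, 0.76, 0.65, -0.007]
wrist_force: [-0.3, -0.4, 0.4]
opening: 0.0559
```

Call:
send_rows:
  commands:
    - [0,-1,-2,0,0,0]
    - [0,-2,-1,0,0,0]
    - [0,-2.5,0,0,0,0]
    - [0,-2,0,0,0,0]
    - [0,0,0,0,0,0]

```text
time_s: 49.25
tcp_pos: [0.5717, 0.1287, 0.2524]
ee_rot: [0.001, 0.76, 0.65, 0.002]
wrist_force: [0.0, -0.2, 0.4]
opening: 0.0559
```

Call:
send_rows:
  commands:
    - [0,-3,0,0,0,0]
    - [0,-3.5,0,0,0,0]
    - [0,-3.5,0,0,0,0]
    - [0,-2,0,0,0,0]
    - [0,0,0,0,0,0]

```text
time_s: 49.67
tcp_pos: [0.4524, 0.1475, 0.2524]
ee_rot: [0.002, 0.761, 0.649, 0.004]
wrist_force: [-1.2, 0.4, -0.1]
opening: 0.0554
```

```bash
python3 go.py .55 .1 .25 -8.9
python3 - <<'E'
from rel import *
c=cam("wrist");cv2.imwrite("pics/w44.png",c["image"][:,:,::-1])
s=cam("scene");crop(s,110,210,300,170,2.6,"s44.png");crop(s,240,250,180,130,4.4,"s45.png")
t=cam("top");crop(t,140,160,380,160,2.1,"t44.png")
for n,c in(("top",t),("scene",s)):
    W=cloud(c)
    for x0,y0 in((.6442,-.0895),(.6475,.119)):
        m=(np.hypot(W[...,0]-x0,W[...,1]-y0)<.045)&(W[...,2]>.08);print(n,y0,W[m].mean(0).round(4),W[m].min(0).round(4),W[m].max(0).round(4))
E
```

```text
t 49.7 at [0.4524 0.1475 0.2524] phi -9.0 tiltz [ 0.009  0.001 -1.   ] open 0.0554 F [-1.2  0.4 -0.1] d [ 0.0976 -0.0475 -0.0024]
[ [-1.05,3.46,0.11,0.2,-0.1,0.0],[-1.06,3.46,0.1,0.2,-0.1,0.0],[-1.06,3.46,0.09,0.2,-0.1,0.0],[0,0,0,0,0,0],[0,0,0,0,0,0] ]
top -0.0895 [ 0.6479 -0.0876  0.1032] [ 0.6239 -0.1027  0.0805] [ 0.6644 -0.0724  0.1282]
top 0.119 [0.6514 0.1198 0.1036] [0.6287 0.1053 0.0804] [0.6669 0.1371 0.1297]
scene -0.0895 [ 0.6427 -0.089   0.104 ] [ 0.6244 -0.1055  0.08  ] [ 0.6646 -0.0754  0.124 ]
scene 0.119 [0.6468 0.1178 0.1059] [0.6273 0.103  0.08  ] [0.6679 0.1325 0.1256]
```

View pics/s44.png

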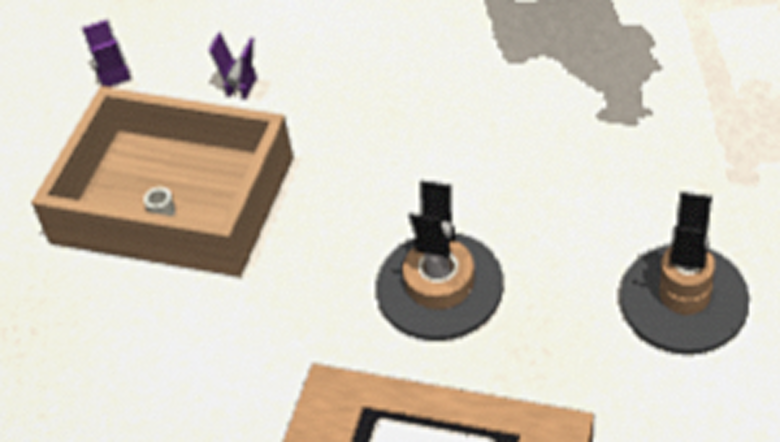

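View pics/s45.png

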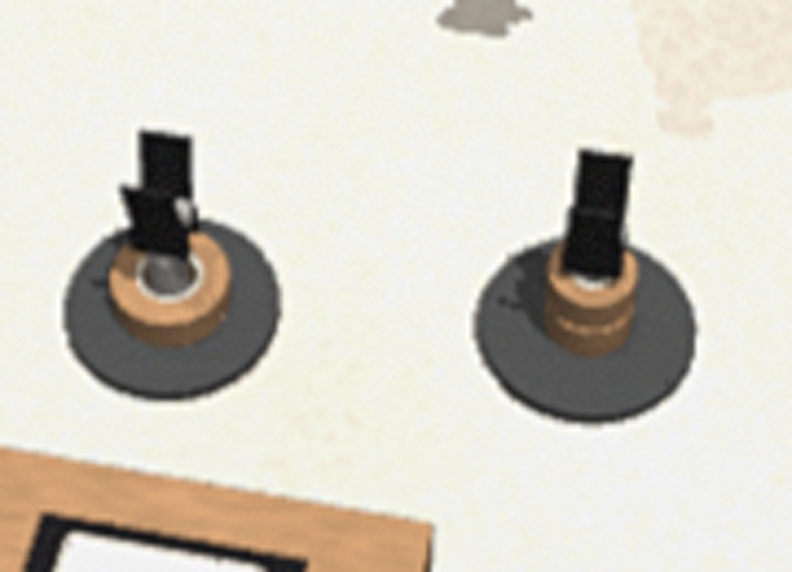

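View pics/t44.png

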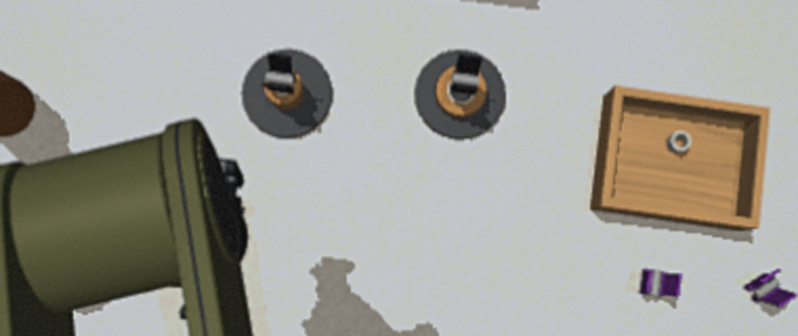

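Run:
```python
from rel import *
s=cam("scene");cv2.imwrite("pics/sF.png",s["image"][:,:,::-1])
```

```text
(no output)
```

View pics/sF.png

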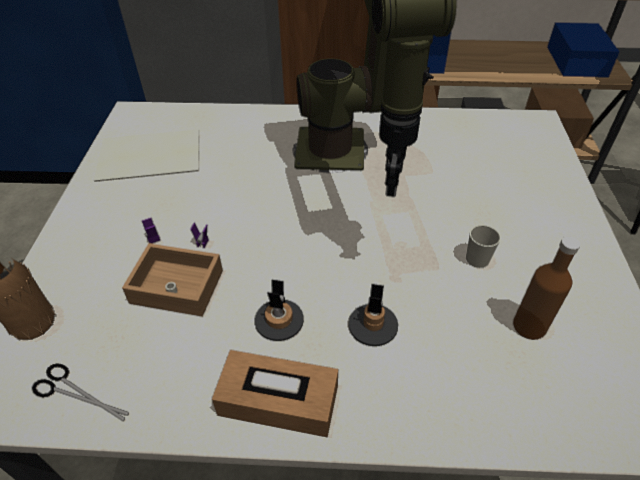

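The cup at (482,246) and the bottle at (545,290) are unmoved. The table is clear of rolls and the robot touches nothing.

```bash
python3 -c "
from workcell import close_job;print(close_job())"
```

```text
the job is handed in; nothing more can be done
None
```

The job is done and handed in at about 50 s of the 210 s allowed; the hand-in reports no verdict.

- **Core:** the only empty core was on the thin spindle. I dropped it in the caddy, where it stands upright.
- **Rolls:** both small rolls are stacked on the thin spindle and the single wide roll is on the thick one, all lying flat. No rolls are left on the table.
- **Clips:** both black clips came off the rim and were pushed down until the wrist felt contact (6 N on the thick spindle, 8 N on the thin), then let go. In the last pictures both stand upright, and their handle tops are at about 0.125 m, which fits the fully home height of 0.121 m.
- **Bystanders:** in the last picture the cup and bottle stand where they were and the gripper is clear of everything. The purple look-alike clips were left alone.

**What disagreed:**
- The calibration was off by a few mm between the top and scene cameras (about 3 to 4 mm).
- The wrist camera's reading also shifted with the wrist's turn, by about 2.5 mm.

I therefore aligned each fit on what the wrist camera saw relative to the jaws. I did not measure the clips' jaw angle or the final roll offsets directly. The rolls' play on the shafts is at most 3.5 mm, inside the 6 mm limit.

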